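# Tip the soaking bin, scoop the perm rods into the disinfecting case and lock it

## Task

Tip up the grey bin by its handle until it stays tilted and the used perm rods have rolled into its low corner, then scoop them all out of that corner with the steel scoop and empty it into the open metal case; the rods are not disinfected yet, so keep your fingers off them. When the last rod is in the case, shut the lid and swing the latch lever a quarter turn, right home across the front, so that its cam draws the lid down tight on the seal. Leave the bin lowered level again and the scoop standing on the worktop the right way up, and do not disturb the bottles.

Things in the scene. Friction and masses are not known exactly. Their poses are not given: they have to be found in the camera images.
- bin (a joint): Tilt of the grey plastic bin on its steel stand, rad: 0 = level on its rest pads (start), 0.50 = fully tipped against its stop. The handle end rises. The pivot is stiff: the bin stays where it is left; lifting or lowering it at the handle takes about 7 to 12 N.
- bin_hinge (a point): On the bin's pivot axis, midway across, 30 mm above the worktop; the stand does not move. Axes of the bin: x runs from the low pivot end along the bin's floor to the handle end, y across (the pivot axis), z up from the bin's floor. The stand's pivot cheeks and knobs reach 80 mm to either side of this point.
- bin_corner (a point): Low corner of the bin: where the inner floor meets the inner face of the pivot-end wall, midway across. Axes as bin_hinge, offset from it x +6, z -6 mm. Inside, the bin is 225 mm long (x) and 112 mm wide (y); walls and floor 4 mm; the pivot-end wall is 100 mm high from the inner floor, the handle-end wall 52 mm, the side walls slope between them.
- bin_handle (a point): Middle of the bin's handle, a steel bar 10 mm thick and 84 mm long across the bin (y), 36 mm out from the handle-end wall. Offset from bin_hinge in the bin's axes: x +271, z +36 mm; when the bin is level the bar is 66 mm above the worktop. A wall of the room rises roughly 100 mm beyond it.
- rod0: Perm rod: white plastic hair roller, 72 mm long, 22 mm thick, with rounded ends, 12 g, smooth (it slides and rolls easily). Origin at its centre, x along it. Lies in the bin at the start, roughly across it; between 3 and 5 of the six are present.
- rod1: Perm rod: white plastic hair roller, 72 mm long, 22 mm thick, with rounded ends, 12 g, smooth (it slides and rolls easily). Origin at its centre, x along it. Lies in the bin at the start, roughly across it; between 3 and 5 of the six are present.
- rod2: Perm rod: white plastic hair roller, 72 mm long, 22 mm thick, with rounded ends, 12 g, smooth (it slides and rolls easily). Origin at its centre, x along it. Lies in the bin at the start, roughly across it; between 3 and 5 of the six are present.
- rod3: Perm rod: white plastic hair roller, 72 mm long, 22 mm thick, with rounded ends, 12 g, smooth (it slides and rolls easily). Origin at its centre, x along it. Lies in the bin at the start, roughly across it; between 3 and 5 of the six are present.
- rod4: Perm rod: white plastic hair roller, 72 mm long, 22 mm thick, with rounded ends, 12 g, smooth (it slides and rolls easily). Origin at its centre, x along it. Lies in the bin at the start, roughly across it; between 3 and 5 of the six are present.
- rod5: Perm rod: white plastic hair roller, 72 mm long, 22 mm thick, with rounded ends, 12 g, smooth (it slides and rolls easily). Origin at its centre, x along it. Lies in the bin at the start, roughly across it; between 3 and 5 of the six are present.
- scoop: Steel hand scoop, about 95 g, standing on the worktop on its flat floor. Origin: centre of the underside of its floor; x points to its open mouth, z up. Floor 74 mm long (x from -37 to +37), 92 mm wide outside, 2.5 mm thick with a bevelled lip; back wall at x = -37 and side walls 46 mm high at the back, the side walls sloping down to 5 mm at the mouth. It holds about 3 rods at once.
- scoop_grip (a point): Grip point of the scoop's black handle, at x -58.6, z +110.6 mm of the scoop's frame; axes as the scoop. The handle is a straight bar, 15 mm thick (y), 24 mm wide fore and aft, rising from the back wall and leaning 10 degrees backwards (away from the mouth); it ends 18 mm above this point. Grip it across its 15 mm thickness.
- case: Disinfecting case: open-topped aluminium box that does not move, 136 mm deep (x), 210 mm wide (y), rim 80 mm high with a rubber seal some 6 mm proud of it, walls and floor 4 mm. Origin: centre of its underside; x points to its back (where the lid is hinged), -x to its front (where the latch is).
- lid (a joint): Angle of the case's lid, rad: 0 = drawn down tight on the seal, about 0.03 = closed but resting loose on the rubber seal, about 1.4 to 1.6 = open, standing up (start), 1.75 = stop. The hinge is stiff, so the lid stays where it is left; shutting it takes about 1 to 4 N at its front edge.
- lid_hinge (a point): On the lid's hinge axis, midway along; the axis runs along the back rim, the case's y. It lies 74 mm behind the case's centre and 82 mm above the worktop. Axes of the lid: with the lid shut, as the case's.
- lid_edge (a point): Middle of the lid's front edge, on its upper (outer) face. The lid is a plate 140 mm deep, 214 mm wide, 6 mm thick; this edge is 142 mm from the hinge axis. A steel tab 26 mm wide reaches 23 mm farther out at the middle of this edge. Axes as lid_hinge; z is the outward normal of the upper face.
- cam (a joint): Angle of the latch lever, rad: 0 to 0.25 = open, pointing away from the case's front (start); 1.5 = home at its stop, lying along the front over the lid's tab. It turns about a vertical axis, anticlockwise from above, and stays where left. From about 0.5 its sloping cam presses the tab of the shut lid down 5 mm, which takes up to 8 N sideways at the grip. The lid must be down on its seal first.
- cam_pivot (a point): On the lever's vertical turning axis, 83 mm before the case's centre (x) and 30 mm to its +y side, 88 mm above the worktop.
- cam_grip (a point): Middle of the lever's black grip, 80 mm out from the pivot and 16 mm above cam_pivot. The grip is 44 mm long along the lever, 13 mm thick, 24 mm high. Axes of the lever: -x points from the pivot along the lever to its end, y across it; the lever moves to its own -y side as it is locked.
- dye_left: Amber dye bottle with black cap, 43 mm thick, 117 mm high; bystander. Origin: centre of its underside.
- dye_right: Another amber dye bottle, 43 mm thick, 117 mm high; bystander. Origin: centre of its underside.
- developer: White plastic bottle with black cap, 67 mm thick, 190 mm high; bystander. Origin: centre of its underside.
There are look-alikes about, which are no part of the job. What is shaped like the rod4 but green or red is not meant.

How it is judged (in metres and radians):
On the way, in this order (a step that is already met when the one before it is completed fails the run):
1. the bin is tipped (at least 0.38 rad) and every rod lies gathered at its low end, no more than 125 mm from the pivot-end wall (value of joint bin above 0.38 rad and x of rod0 in the frame of bin_corner between -0.005 and 0.125 m and z of each of rod0, rod1, rod2, rod3, rod4, rod5 in the frame of bin_corner below 0.1 m and x of rod1 in the frame of bin_corner between -0.005 and 0.125 m and x of rod2 in the frame of bin_corner between -0.005 and 0.125 m and x of rod3 in the frame of bin_corner between -0.005 and 0.125 m and x of rod4 in the frame of bin_corner between -0.005 and 0.125 m and x of rod5 in the frame of bin_corner between -0.005 and 0.125 m), for 0.3 s.
2. every rod is in the case, with the lid still open (x of rod0 in the frame of case between -0.07 and 0.07 m and y of rod0 in the frame of case between -0.106 and 0.106 m and z of rod0 in the frame of case between 0 and 0.082 m and x of rod1 in the frame of case between -0.07 and 0.07 m and y of rod1 in the frame of case between -0.106 and 0.106 m and z of rod1 in the frame of case between 0 and 0.082 m and x of rod2 in the frame of case between -0.07 and 0.07 m and y of rod2 in the frame of case between -0.106 and 0.106 m and z of rod2 in the frame of case between 0 and 0.082 m and x of rod3 in the frame of case between -0.07 and 0.07 m and y of rod3 in the frame of case between -0.106 and 0.106 m and z of rod3 in the frame of case between 0 and 0.082 m and x of rod4 in the frame of case between -0.07 and 0.07 m and y of rod4 in the frame of case between -0.106 and 0.106 m and z of rod4 in the frame of case between 0 and 0.082 m and x of rod5 in the frame of case between -0.07 and 0.07 m and y of rod5 in the frame of case between -0.106 and 0.106 m and z of rod5 in the frame of case between 0 and 0.082 m and value of joint lid above 0.8 rad), for 0.2 s.
3. with the rods inside, the lid is shut and the lever is turned home (at least 1.35 rad), the lid drawn down tight (below 0.012 rad) (x of rod0 in the frame of case between -0.07 and 0.07 m and y of rod0 in the frame of case between -0.106 and 0.106 m and z of rod0 in the frame of case between 0 and 0.082 m and x of rod1 in the frame of case between -0.07 and 0.07 m and y of rod1 in the frame of case between -0.106 and 0.106 m and z of rod1 in the frame of case between 0 and 0.082 m and x of rod2 in the frame of case between -0.07 and 0.07 m and y of rod2 in the frame of case between -0.106 and 0.106 m and z of rod2 in the frame of case between 0 and 0.082 m and x of rod3 in the frame of case between -0.07 and 0.07 m and y of rod3 in the frame of case between -0.106 and 0.106 m and z of rod3 in the frame of case between 0 and 0.082 m and x of rod4 in the frame of case between -0.07 and 0.07 m and y of rod4 in the frame of case between -0.106 and 0.106 m and z of rod4 in the frame of case between 0 and 0.082 m and x of rod5 in the frame of case between -0.07 and 0.07 m and y of rod5 in the frame of case between -0.106 and 0.106 m and z of rod5 in the frame of case between 0 and 0.082 m and value of joint lid below 0.012 rad and value of joint cam above 1.35 rad), for 0.2 s.
At the end, for the whole second after the job is handed in: Every rod that was in the bin lies inside the case; the lid is drawn down tight (below 0.012 rad) with the lever home (above 1.35 rad); the bin is level again (below 0.06 rad); the scoop stands at rest on its floor on the worktop (upright within 0.1 rad) (all of step 3 and value of joint bin below 0.06 rad and angle between scoop's own z axis and vertical below 0.1 rad and height (world z) of scoop between -0.008 and 0.008 m and linear speed of scoop below 0.02 m/s); the robot touches nothing.
It fails at once if the fingers press on a rod (more than 0.5 N) (contact force between the fingers and rod0 above 0.5 N or contact force between the fingers and rod1 above 0.5 N or contact force between the fingers and rod2 above 0.5 N or contact force between the fingers and rod3 above 0.5 N or contact force between the fingers and rod4 above 0.5 N or contact force between the fingers and rod5 above 0.5 N).
It fails at once if a bottle is pushed more than 30 mm or knocked over (distance of any of dye_left, dye_right, developer from where it was at the start of the episode above 0.03 m or angle between any of dye_left, dye_right, developer's own z axis and vertical above 0.4 rad).
Of rod0, rod1, rod2, rod3, rod4, rod5 only 3 to 5 are there at a start; the rules pass over those that are not, and their reading is None.
At some moment in a run one of scoop may be knocked a few centimetres aside while the robot is not near it.
It also fails if it takes over 210 s, if anything falls off the work surface, if the arm or the gripper's body presses on something with over 40 N, if the wrist force passes 120 N, or if a joint passes its speed limit or range.

## Robot

A 6-joint arm with a two-finger parallel gripper is mounted at the origin on a cart in front of the work surface, level with it; the furniture and walls round the work are solid. World frame = base frame: x ahead of the robot, y to its left, z up, the work surface at z = 0. Lengths are in mm, angles in degrees, forces in N, time in s.
With the tool pointing down it reaches from about 300 to 850 mm from the base axis. Payload 4.2 kg.
Tool frame: the origin (TCP) lies at the very end of the fingers, on their centre line; the grasp point (between the pads) lies 19 mm behind it; z points along the fingers, y is the line along which they close (so a half turn about z gives the same grasp; the last joint's range is limited). The gripper opens to 91 mm and grips with 3 to 60 N. Pads are 32 mm wide; open, the fingers measure 118 mm over their backs; the gripper's body (76 mm by 178 mm) begins 60 mm behind the grasp point.
Start: joints at [-65.088, 18.312, 89.639, -0, 72.044, -1.146], TCP at [252.593, -516.566, 213.976] pointing down, gripper open.
Joint ranges: [-177.97, 177.97], [-48.28, 115.42], [12.27, 149.76], [-77.06, 257.06], [2.81, 150.46], [-146.56, 146.56]. Speed limits (degrees/s): [147.25, 147.25, 180, 180, 180, 180].

## Interface

Orientations are given as [roll, pitch, yaw] about the fixed x, y, z axes, in that order (R = Rz(yaw) Ry(pitch) Rx(roll)).
In Python, from workcell import * gives the robot as it stands.
- The arm moves only by the tool move_arm, never from a script. Its argument "motion" is a list of rows, each a list of 3 entries, a list of its own where there are three numbers: the finger opening in mm, from 0 to 91.2, then the shift along the world's x, y, z in units of 25 mm (1.0 is 25 mm), then the turn, a rotation vector about the world's x, y, z in units of 4 degrees (1.0 is 4 degrees). In form: [[grip, [x, y, z], [ax, ay, az]], ...]. A call has 1 to 20 rows; each row shifts and turns the commanded pose from where the row before left it; what a row does not reach is not made up. A row lasts 1/12 s, in which the tool goes at most 41.7 mm and 7.16 degrees, less where a joint would pass 70% of its speed; a pose out of reach is approached as far as the arm can. A call with a number of a shift or a turn outside -1 to 1 is refused whole. A call with a gripper value outside its range is refused whole. The fingers move at their own pace and stop on an object; "grip_force" is the grip in N (left out, the last holds). Time passes only in rows, so rows that do not move let the fingers close. It gives the time, the measured TCP pose, the force, the opening and the grip force at its end, in the units of the state.
- state(): the state, without advancing time (a new reading comes with each control period).
- grab_frame(name): name is "scene" or "top" or "wrist"; returns the picture (480x640x3 uint8, blue, green, red); there is no depth.
- camera_info(name): a dict with "fx", "fy", "cx", "cy" (pixels), "rvec" (rotation vector, rad) and "tvec" (3), from world to camera coordinates, as OpenCV has them. Camera axes: x right, y down, z forward; pixel columns grow to the right and rows downward; lengths in mm; the calibration is good to about 2 mm. The wrist camera is an equidistant fisheye: a pixel r from the principal point sees the ray r / f radians off the axis. A picture is of the moment at which its call begins: read the wrist's pose just before it. camera_info takes no time and is no camera call; for the wrist camera it gives the pose at the moment of the call.
- job_done(): hands the job in; it is judged then, once.
The state is a dict: "time_s": time; "qpos": joint angles; "qvel": joint speeds; "effort": joint torques, N m; "ee_pos": TCP position; "ee_rot": TCP orientation; "force": force on the tool from outside, world axes, zero at the start; "torque": the same for the moment, N m; "gripper_width": finger opening in mm; "gripper_force": force on a finger pad.
Only numpy, scipy, OpenCV 4.12 (cv2) and the standard library are available. Lean on these libraries where they do the work, as an engineer would, in place of code of your own. Each camera call takes 0.05 s, during which the arm holds its last target. There are 200 camera calls.

## Working session

There is one attempt and no reset: what is moved stays moved. The work goes in short steps, Python scripts to look and compute and a tool call to move; the robot and the scene stay as the last step left them, time stands still between calls to the robot, and variables do not carry over. Pictures are saved under pics/ and viewed, at most 14 in all, crops included, and the job is handed in when it is done.

Besides the shell and the picture viewer there is one more tool, called after "Call:" as name(argument=value, ...) on one line, values as JSON. move_arm: Moves the arm, as the interface text tells. Shifts and turns lie within -1 to 1; 1 stands for 25 mm of shift or 4 degrees of turn. Its arguments: {"type":"object","properties":{"motion":{"type":"array","items":{"type":"array"}},"grip_force":{"type":"number"}},"required":["motion"]}

```bash
mkdir -p pics; ls; python3 - <<'E'
from workcell import *
import cv2
print(state())
for n in ("scene","top"):
    cv2.imwrite(f"pics/{n}0.png",grab_frame(n)); print(n,camera_info(n))
E
```

```text
pics
{'time_s': 0.0, 'qpos': array([-6.50896486e+01,  1.83497083e+01,  8.97068029e+01, -1.02243838e-03,
        7.20450040e+01, -1.14747757e+00]), 'qvel': array([-0.02615914, -0.02221859, -0.11158725, -0.0705681 , -0.01729517,
        0.009644  ]), 'effort': array([-1.22617672e-03, -4.12464094e+01, -2.31970221e+01,  7.25454488e-02,
        4.58428706e-02, -1.29354348e-04]), 'ee_pos': array([ 252.34766482, -516.0899911 ,  213.13698407]), 'ee_rot': array([-1.79898486e+02, -1.06104583e-03,  2.60581440e+01]), 'force': array([-0.33874191, -0.05289137,  0.24631304]), 'torque': array([0.05163089, 0.01816196, 0.03269591]), 'gripper_force': 0.0, 'gripper_width': 91.34206161599958}
scene {'fx': 512.0554429262003, 'fy': 512.0554429262003, 'cx': 320.23101296257187, 'cy': 231.60874925738273, 'rvec': array([ 0.70750999, -2.69235228,  1.05595299]), 'tvec': array([365.19278834, 373.80243171, 948.04115816])}
top {'fx': 617.5324850451201, 'fy': 617.5324850451201, 'cx': 320.486284058684, 'cy': 240.0951511698214, 'rvec': array([ 1.97596015, -2.2308465 ,  0.25581433]), 'tvec': array([-135.96705659,  545.16891931, 1208.6401198 ])}
```

View pics/scene0.png

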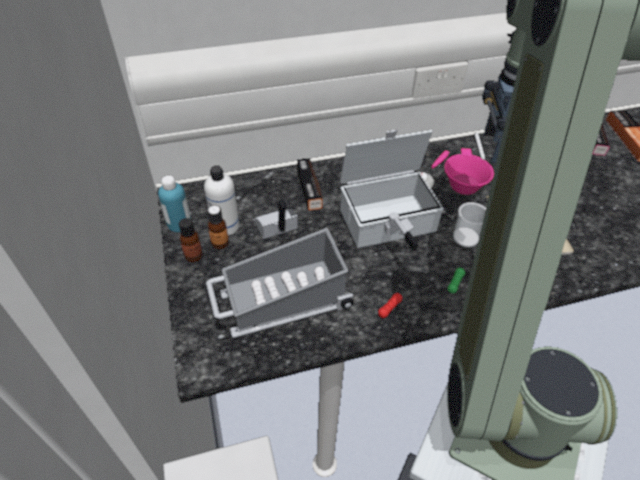

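View pics/top0.png

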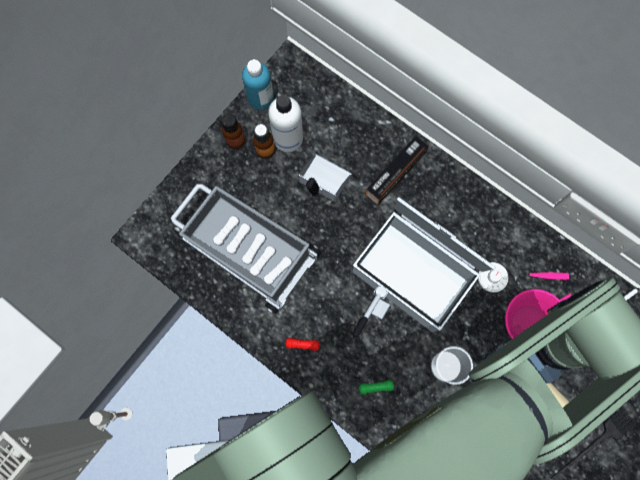

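The scene shows 5 white rods in the bin, with the bin's handle at the far left (top px ~190,205) and its pivot end at (300,275). The scoop is at (325,175), the case at (420,265) and the lever at (370,310). I'll enlarge crops for exact pixels.

```bash
cat > h.py <<'E'
from workcell import *
import numpy as np, cv2
from scipy.spatial.transform import Rotation as R
def cam(n):
    i=camera_info(n); return i,cv2.Rodrigues(np.array(i["rvec"]))[0],np.array(i["tvec"])
def proj(n,P):
    i,r,t=cam(n); c=np.atleast_2d(P)@r.T+t
    return np.c_[i["fx"]*c[:,0]/c[:,2]+i["cx"],i["fy"]*c[:,1]/c[:,2]+i["cy"]]
def ray(n,px):
    i,r,t=cam(n); d=r.T@np.array([(px[0]-i["cx"])/i["fx"],(px[1]-i["cy"])/i["fy"],1]); return -r.T@t,d/np.linalg.norm(d)
def atz(n,px,z):
    o,d=ray(n,px); return o+d*(z-o[2])/d[2]
def tri(p1,p2,n1="top",n2="scene"):
    A=np.zeros((3,3));b=np.zeros(3);L=[]
    for n,p in((n1,p1),(n2,p2)):
        o,d=ray(n,p);M=np.eye(3)-np.outer(d,d);A+=M;b+=M@o;L.append((o,M))
    X=np.linalg.solve(A,b); return X,[float(np.linalg.norm(M@(X-o))) for o,M in L]
def crop(im,x0,y0,x1,y1,s,f):
    c=cv2.resize(im[y0:y1,x0:x1],None,fx=s,fy=s,interpolation=cv2.INTER_CUBIC)
    for x in range((x0//20+1)*20,x1,20): cv2.putText(c,str(x),(int((x-x0)*s)-10,10),0,.33,(0,255,255),1);cv2.line(c,(int((x-x0+.5)*s),12),(int((x-x0+.5)*s),20),(0,255,255),1)
    for y in range((y0//20+1)*20,y1,20): cv2.putText(c,str(y),(0,int((y-y0)*s)+4),0,.33,(0,255,255),1);cv2.line(c,(24,int((y-y0+.5)*s)),(32,int((y-y0+.5)*s)),(0,255,255),1)
    cv2.imwrite(f,c)
E
python3 - <<'E'
from h import *
crop(cv2.imread("pics/top0.png"),160,130,490,350,2.42,"pics/topc.png")
crop(cv2.imread("pics/scene0.png"),190,120,450,335,2.75,"pics/scenec.png")
E
```

```text
(no output)
```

View pics/topc.png

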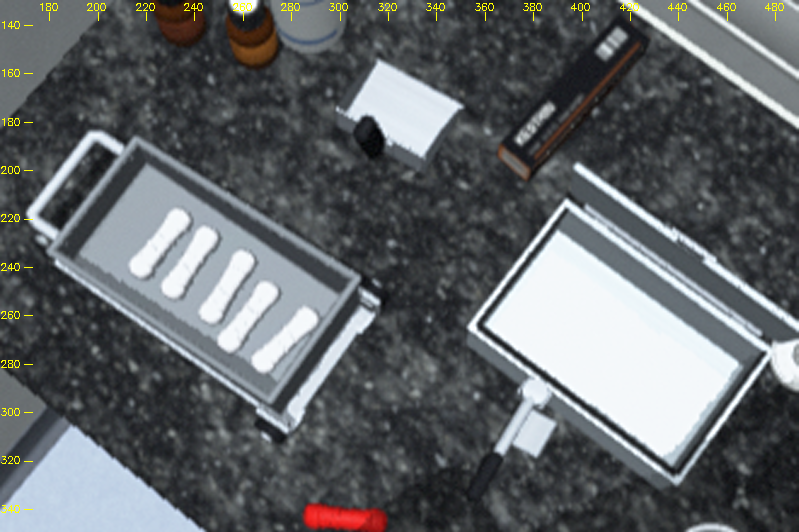

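View pics/scenec.png

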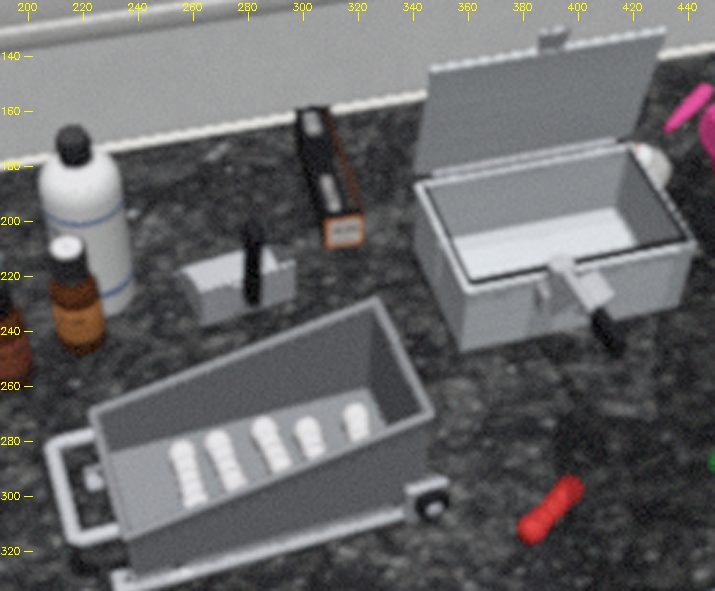

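```bash
cat > fit.py <<'E'
from h import *
from scipy.optimize import least_squares
T=lambda u,v:(160+u/2.42,130+v/2.42); S=lambda u,v:(190+u/2.75,120+v/2.75)
def fit(name,pts,g):
    L=np.array([p[0] for p in pts]);
    def f(q):
        P=L@R.from_euler('z',q[2],degrees=True).as_matrix().T+[q[0],q[1],0]; r=[]
        for k,n in((1,"top"),(2,"scene")):
            pr=proj(n,P)
            r+= [pr[i]-p[k] for i,p in enumerate(pts) if p[k] is not None]
        return np.array(r).ravel()
    s=least_squares(f,g,loss='soft_l1',x_scale=[10,10,5]); print(name,s.x.round(1),"res",f(s.x).reshape(-1,2).round(1).tolist()); return s.x
def g0(a,b):  # mean, dir
    a,b=np.array(a),np.array(b); d=b-a; return [a[0],a[1],np.degrees(np.arctan2(d[1],d[0]))]
# bin relative hinge with z abs = z+30
h=atz("top",T(316,340),124);e=atz("top",T(92,194),76)
g=g0(h,e)
for s in (1,):
  fit("bin",[((2,60*s,124),T(272,403),S(433,412)),((2,-60*s,124),T(360,277),S(378,299)),((235,60*s,76),T(48,250),S(124,540)),((235,-60*s,76),T(137,138),S(90,411)),
  ((276,42*s,66),T(32,210),S(75,543)),((276,-42*s,66),T(95,133),S(47,445))],g)
f_=atz("top",T(573,405),84);b_=atz("top",T(668,276),84)
g=g0((f_+b_)/2,b_)
print(g)
fit("case",[((68,105,84),T(567,200),S(415,183)),((-68,105,84),T(470,328),S(465,292)),((-68,-105,84),T(677,483),S(694,242)),((68,-105,84),T(770,352),S(632,142))],g)
m=atz("top",T(421,84),4);b=atz("top",T(381,135),46)
g=g0((m+b)/2,m)
fit("scoop",[((37,46,4),T(380,62),None),((37,-46,4),T(462,105),None),((-37,46,46),T(337,108),None),((-37,-46,46),T(425,163),None),((-61.7,0,128),T(369,122),S(253,226))],g)
print("handle top",tri(T(369,122),S(253,226)))
print("lever",[atz("top",T(*p),100).round() for p in((536,390),(485,475))])
print("grip end tri",tri(T(478,492),S(613,345)))
for n,p in(("dyeR cap",(263,131)),("dyeL",(230,120)),("dev",(283,103))): print(n,atz("top",p,117 if n!="dev" else 190).round())
for n,p in (("red",T(345,518)),("teal",(254,67))): print(n,atz("top",p,11).round())
E
python3 fit.py
```

```text
bin [ 455.8 -135.7   48. ] res [[-0.1, -0.5], [-0.3, 1.5], [1.9, 0.7], [0.7, 1.0], [-0.8, 0.4], [-2.0, 0.5], [-1.5, -0.0], [-1.1, -0.0], [0.8, -3.1], [0.8, -1.0], [-2.9, -3.2], [-0.4, 0.6]]
[np.float64(434.77004085810705), np.float64(-383.45652672575096), np.float64(-44.19964287474588)]
case [ 434.5 -382.1  -44.7] res [[-0.6, 1.1], [-0.7, -0.1], [-0.5, 0.5], [0.4, 0.4], [0.4, -1.1], [0.2, -2.5], [-0.5, -1.0], [-0.9, -0.6]]
scoop [ 677.1 -231.8  -37.6] res [[-0.3, -1.6], [1.6, 0.7], [-0.3, 0.4], [0.5, -1.3], [-1.5, 2.4], [-0.1, -0.5]]
handle top (array([ 633.09224733, -198.52184492,  121.320514  ]), [1.9793766614007817, 1.979376661400877])
lever [array([ 400., -306.,  100.]), array([ 337., -256.,  100.])]
grip end tri (array([ 324.39448746, -248.61203715,   96.30150987]), [0.20082015273766876, 0.20082015273760861])
dyeR cap [ 755. -110.  117.]
dyeL [787. -45. 117.]
dev [ 776. -158.  190.]
red [ 323. -139.   11.]
teal [ 959. -100.   11.]
```

```bash
cat >> h.py <<'E'
def bR(yaw,tilt=0):  # bin frame, tilt rad
    y=R.from_euler('z',yaw,degrees=True); return y*R.from_euler('y',-tilt)
def down(yaw): return R.from_euler('z',yaw,degrees=True)*R.from_euler('x',180,degrees=True)
def cur():
    s=state(); return np.array(s["ee_pos"]),R.from_euler('xyz',s["ee_rot"],degrees=True)
def delta(p0,r0,p1,r1,say=""):
    d=(p1-p0)/25; w=np.degrees((r1*r0.inv()).as_rotvec())/4
    print(say,"to",np.round(p1,1),"shift",d.round(2),"turn",w.round(2),"rows>=%.1f"%max(np.abs(d).max(),np.abs(w).max(),np.linalg.norm(d)*25/41,np.linalg.norm(w)*4/7))
def tcp(grasp,r): return np.array(grasp)+19*r.apply([0,0,1])
HB=np.array([455.8,-135.7,30.]);BY=48.
def handle(tilt): return HB+bR(BY,tilt).apply([271,0,36])
def tool_handle(tilt,lean=10): return R.from_rotvec(bR(BY).apply([0,-1,0])*(tilt+np.radians(lean)))*down(138)
def wproj(P):
    i,r,t=cam("wrist"); c=np.atleast_2d(P)@r.T+t; th=np.arctan2(np.hypot(c[:,0],c[:,1]),c[:,2]); ph=np.arctan2(c[:,1],c[:,0])
    return np.c_[i["fx"]*th*np.cos(ph)+i["cx"],i["fy"]*th*np.sin(ph)+i["cy"]]
def wray(px):
    i,r,t=cam("wrist"); x=(px[0]-i["cx"])/i["fx"];y=(px[1]-i["cy"])/i["fy"];th=np.hypot(x,y)
    return -r.T@t, r.T@np.array([np.sin(th)*x/th,np.sin(th)*y/th,np.cos(th)])
def watz(px,z):
    o,d=wray(px); return o+d*(z-o[2])/d[2]
E
python3 - <<'E'
from h import *
p,r=cur(); r1=tool_handle(0)
a=tcp(handle(0),r1)+[0,0,90]; m=a.copy(); 
delta(p,r,a,r1,"hover")
E
```

```text
hover to [639.3  68.1 137.3] shift [15.48 23.37 -3.04] turn [-0.41 -2.94 27.9 ] rows>=27.9
```

Call:
move_arm(motion=[[40,[0.53,0.8,0.2],[-0.014,-0.1,0.96]],[40,[0.53,0.8,0.2],[-0.014,-0.1,0.96]],[40,[0.53,0.8,0.2],[-0.014,-0.1,0.96]],[40,[0.53,0.8,0.2],[-0.014,-0.1,0.96]],[40,[0.53,0.8,0.2],[-0.014,-0.1,0.96]],[40,[0.53,0.8,0.2],[-0.014,-0.1,0.96]],[40,[0.53,0.8,0.2],[-0.014,-0.1,0.96]],[40,[0.53,0.8,0.2],[-0.014,-0.1,0.96]],[40,[0.53,0.8,0.2],[-0.014,-0.1,0.96]],[40,[0.53,0.8,0.2],[-0.014,-0.1,0.96]],[40,[0.53,0.8,0.2],[-0.014,-0.1,0.96]],[40,[0.53,0.8,0.2],[-0.014,-0.1,0.96]],[40,[0.53,0.8,0.2],[-0.014,-0.1,0.96]],[40,[0.53,0.8,0.2],[-0.014,-0.1,0.96]],[40,[0.53,0.8,0.2],[-0.014,-0.1,0.96]]])

```text
time_s: 1.35
ee_pos: [451.6, -215.4, 288.9]
ee_rot: [174.8, -2.7, 84.0]
force: [-0.2, -0.3, 0.1]
gripper_width: 40.2
gripper_force: 0.0
```

Call:
move_arm(motion=[[40,[0.54,0.81,-0.4],[-0.014,-0.1,0.96]],[40,[0.54,0.81,-0.4],[-0.014,-0.1,0.96]],[40,[0.54,0.81,-0.4],[-0.014,-0.1,0.96]],[40,[0.54,0.81,-0.4],[-0.014,-0.1,0.96]],[40,[0.54,0.81,-0.4],[-0.014,-0.1,0.96]],[40,[0.54,0.81,-0.4],[-0.014,-0.1,0.96]],[40,[0.54,0.81,-0.4],[-0.014,-0.1,0.96]],[40,[0.54,0.81,-0.4],[-0.014,-0.1,0.96]],[40,[0.54,0.81,-0.4],[-0.014,-0.1,0.96]],[40,[0.54,0.81,-0.4],[-0.014,-0.1,0.96]],[40,[0.54,0.81,-0.4],[-0.014,-0.1,0.96]],[40,[0.54,0.81,-0.4],[-0.014,-0.1,0.96]],[40,[0.54,0.81,-0.4],[-0.014,-0.1,0.96]],[40,[0.54,0.81,-0.4],[-0.014,-0.1,0.96]],[40,[0,0,0],[0,0,0]],[40,[0,0,0],[0,0,0]]])

```text
time_s: 2.68
ee_pos: [639.9, 67.7, 147.5]
ee_rot: [170.2, -0.1, 137.8]
force: [-0.3, -0.9, 0.0]
gripper_width: 40.0
gripper_force: 0.0
```

```bash
python3 - <<'E'
from h import *
s=state(); print(s["time_s"],s["ee_pos"],s["ee_rot"],s["force"])
p,r=cur(); r1=tool_handle(0); delta(p,r,tcp(handle(0),r1),r1)
H=handle(0);y=bR(BY).apply([0,1,0]); pr=wproj([H,H+42*y,H-42*y]);print(pr)
im=grab_frame("wrist")
for q in pr: cv2.circle(im,tuple(int(v) for v in q),2,(0,0,255),-1)
cv2.imwrite("pics/w1.png",im)
E
```

```text
2.6833 [639.89005313  67.70424903 147.45405303] [ 1.70170389e+02 -1.34902441e-01  1.37806248e+02] [-3.32844910e-01 -9.33823645e-01  1.09793181e-04]
 to [639.3  68.1  47.3] shift [-0.02  0.02 -4.01] turn [ 0.01 -0.05  0.05] rows>=4.0
[[300.61269177 247.38512024]
 [299.56695557 187.2263995 ]
 [301.96377932 302.77624506]]
```

View pics/w1.png

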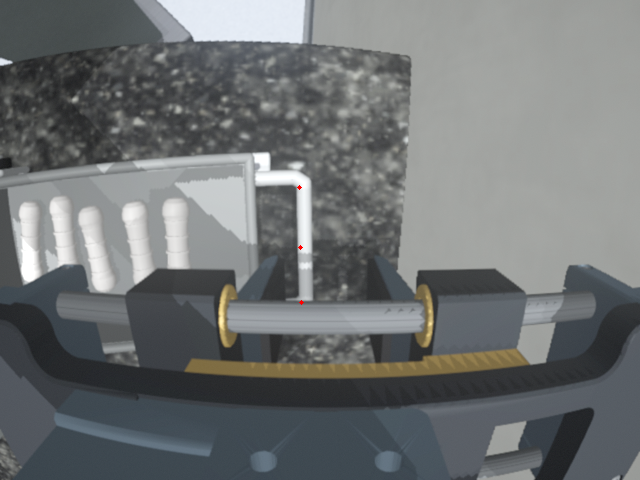

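The bar shows at px x≈305, against 300 predicted, so it lies about 3 mm farther out than I had it. I'll shift by that much, descend and grip.

Call:
move_arm(motion=[[34,[0.03,0.05,-0.8],[0,0,0]],[34,[0.03,0.05,-0.8],[0,0,0]],[34,[0,0,-0.8],[0,0,0]],[34,[0,0,-0.8],[0,0,0]],[34,[0,0,-0.8],[0,0,0]],[34,[0,0,0],[0,0,0]],[5,[0,0,0],[0,0,0]],[5,[0,0,0],[0,0,0]],[5,[0,0,0],[0,0,0]],[5,[0,0,0],[0,0,0]],[5,[0,0,0],[0,0,0]]], grip_force=30)

```text
time_s: 3.65
ee_pos: [642.0, 68.3, 50.5]
ee_rot: [170.1, 0.1, 137.8]
force: [-2.5, -4.2, 4.5]
gripper_width: 9.2
gripper_force: 30.0
```

```bash
sed -i 's/HB=np.array(\[455.8,-135.7,30.\])/HB=np.array([457.5,-133.8,30.])/' h.py; python3 - <<'E'
from h import *
s=state(); print(s["time_s"],s["ee_pos"],s["ee_rot"],s["force"],s["gripper_width"])
p,r=cur()
a=0
for t in (.12,.24,.36,.46):
    d=(handle(t)-handle(a))+ 19*(tool_handle(t).apply([0,0,1])-tool_handle(a).apply([0,0,1])); w=(tool_handle(t)*tool_handle(a).inv()).as_rotvec(degrees=True)/4
    print(t,(d/25).round(3),w.round(3)); a=t
E
```

```text
3.65 [642.00008341  68.32374682  50.5227152 ] [1.70074360e+02 1.10788671e-01 1.37811614e+02] [-2.52719692 -4.15226546  4.52326887] 9.184258639480747
0.12 [-0.108 -0.12   1.309] [ 1.277 -1.15  -0.   ]
0.24 [-0.212 -0.236  1.28 ] [ 1.277 -1.15   0.   ]
0.36 [-0.313 -0.348  1.233] [ 1.277 -1.15  -0.   ]
0.46 [-0.335 -0.372  0.978] [ 1.064 -0.958 -0.   ]
```

Call:
move_arm(motion=[[5,[-0.027,-0.03,0.327],[0.319,-0.287,0]],[5,[-0.027,-0.03,0.327],[0.319,-0.287,0]],[5,[-0.027,-0.03,0.327],[0.319,-0.287,0]],[5,[-0.027,-0.03,0.327],[0.319,-0.287,0]],[5,[-0.053,-0.059,0.32],[0.319,-0.287,0]],[5,[-0.053,-0.059,0.32],[0.319,-0.287,0]],[5,[-0.053,-0.059,0.32],[0.319,-0.287,0]],[5,[-0.053,-0.059,0.32],[0.319,-0.287,0]],[5,[-0.078,-0.087,0.308],[0.319,-0.287,0]],[5,[-0.078,-0.087,0.308],[0.319,-0.287,0]],[5,[-0.078,-0.087,0.308],[0.319,-0.287,0]],[5,[-0.078,-0.087,0.308],[0.319,-0.287,0]],[5,[-0.084,-0.093,0.245],[0.266,-0.24,0]],[5,[-0.084,-0.093,0.245],[0.266,-0.24,0]],[5,[-0.084,-0.093,0.245],[0.266,-0.24,0]],[5,[-0.084,-0.093,0.245],[0.266,-0.24,0]],[5,[0,0,0],[0,0,0]],[5,[0,0,0],[0,0,0]]])

```text
time_s: 5.15
ee_pos: [617.4, 40.9, 168.8]
ee_rot: [143.9, 0.0, 137.7]
force: [-2.3, -7.5, -2.0]
gripper_width: 9.6
gripper_force: 30.0
```

```bash
python3 - <<'E'
from h import *
s=state(); print(s["time_s"],s["ee_pos"],s["ee_rot"],s["force"],s["gripper_width"])
p,r=cur(); g=p-19*r.apply([0,0,1]); l=bR(BY).inv().apply(g-HB); print(l, np.arctan2(l[2],l[0])-np.arctan2(36,271), np.hypot(l[2],l[0]))
print(r.apply([0,0,1]))
t=grab_frame("top");c=grab_frame("scene"); cv2.imwrite("pics/top1.png",t)
a=cv2.resize(t[150:350,160:400],None,fx=2.4,fy=2.4,interpolation=2)[:, :400]
crop(t,160,130,430,330,2.9,"pics/top1c.png")
E
```

```text
5.15 [617.43855511  40.9276904  168.76395303] [1.43860723e+02 1.94400907e-02 1.37749223e+02] [-2.31723958 -7.53281619 -2.0066703 ] 9.635634975895305
[225.66263953  -1.88761424 154.10808227] 0.46709820113082223 273.26347707162046
[ 0.39673713  0.4363541  -0.80758575]
```

View pics/top1c.png

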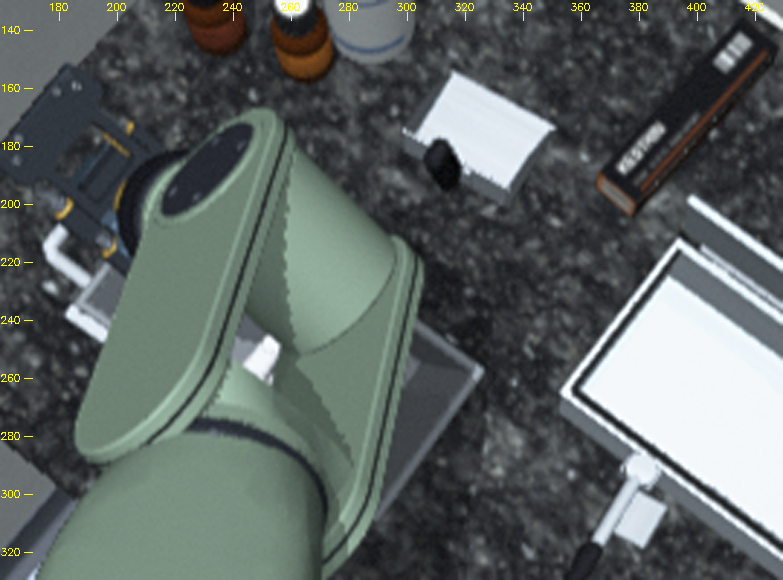

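```bash
cat >> h.py <<'E'
s10,c10=np.sin(np.radians(10)),np.cos(np.radians(10))
TS=R.from_matrix(np.array([[-c10,0,-s10],[0,1,0],[s10,0,-c10]]).T) # tool in scoop frame (columns = tool axes)
GP=np.array([-58.6,0,110.6])
def tool_from_scoop(pos,rs): # scoop origin pose -> tcp pose
    r=rs*TS; return tcp(np.array(pos)+rs.apply(GP),r),r
def scoop_from_tool(p,r):
    rs=r*TS.inv(); return p-19*r.apply([0,0,1])-rs.apply(GP),rs
E
python3 - <<'E'
from h import *
rs=R.from_euler('z',-37.6,degrees=True)
p1,r1=tool_from_scoop([677.1,-231.8,0],rs)
z=r1.apply([0,0,1]); p,r=cur(); q=p-[0,0,0]+np.array([-1.6,-1.75,3.25])*25
delta(q,r,p1-80*z,r1,"hover"); delta(p1-80*z,r1,p1,r1,"in"); print(r1.as_euler('xyz',degrees=True))
E
```

```text
hover to [ 622.3 -189.6  170.7] shift [ 1.79 -7.47 -3.17] turn [-8.45  3.93  0.32] rows>=8.4
in to [ 633.3 -198.1   91.9] shift [ 0.44 -0.34 -3.15] turn [0. 0. 0.] rows>=3.2
[180.   10.  142.4]
```

Call:
move_arm(motion=[[36,[0,0,0],[0,0,0]],[36,[0,0,0],[0,0,0]],[36,[0,0,0],[0,0,0]],[36,[-0.2,-0.22,0.4],[0,0,0]],[36,[-0.35,-0.38,0.71],[0,0,0]],[36,[-0.35,-0.38,0.71],[0,0,0]],[36,[-0.35,-0.38,0.71],[0,0,0]],[36,[-0.35,-0.39,0.72],[0,0,0]]])

```text
time_s: 5.92
ee_pos: [576.9, -1.4, 252.0]
ee_rot: [143.7, -0.1, 137.8]
force: [0.4, 0.6, 0.6]
gripper_width: 36.1
gripper_force: 0.0
```

Call:
move_arm(motion=[[50,[0.15,-0.62,0],[-0.7,0.33,0.03]],[50,[0.15,-0.62,0],[-0.7,0.33,0.03]],[50,[0.15,-0.62,0],[-0.7,0.33,0.03]],[50,[0.15,-0.62,-0.3],[-0.7,0.33,0.03]],[50,[0.15,-0.62,-0.3],[-0.7,0.33,0.03]],[50,[0.15,-0.62,-0.3],[-0.7,0.33,0.03]],[50,[0.15,-0.62,-0.3],[-0.7,0.33,0.03]],[50,[0.15,-0.62,-0.3],[-0.7,0.33,0.03]],[50,[0.15,-0.62,-0.3],[-0.7,0.33,0.03]],[50,[0.15,-0.62,-0.3],[-0.7,0.33,0.03]],[50,[0.15,-0.62,-0.3],[-0.7,0.33,0.03]],[50,[0.15,-0.62,-0.3],[-0.7,0.33,0.03]],[50,[0,0,0],[0,0,0]],[50,[0,0,0],[0,0,0]]])

```text
time_s: 7.08
ee_pos: [622.5, -186.8, 182.9]
ee_rot: [179.7, 9.5, 142.3]
force: [-0.3, -0.1, -0.1]
gripper_width: 49.8
gripper_force: 0.0
```

```bash
python3 - <<'E'
from h import *
rs=R.from_euler('z',-37.6,degrees=True)
p1,r1=tool_from_scoop([677.1,-231.8,0],rs);p,r=cur();delta(p,r,p1,r1)
pr=wproj(np.array([677.1,-231.8,0])+rs.apply([[37,46,4],[37,-46,4],[-37,46,46],[-37,-46,46],[-61.7,0,128]])); print(pr.round(1))
im=grab_frame("wrist")
for q in pr: cv2.circle(im,tuple(int(v) for v in q),2,(0,0,255),-1)
cv2.imwrite("pics/w2.png",im)
t=grab_frame("top"); cv2.imwrite("pics/top2.png",t)
E
```

```text
to [ 633.3 -198.1   91.9] shift [ 0.43 -0.45 -3.64] turn [-0.13 -0.04  0.01] rows>=3.6
[[365.5 289.3]
 [278.5 289.5]
 [374.5 241.2]
 [268.6 241.5]
 [320.8 257.8]]
```

View pics/w2.png

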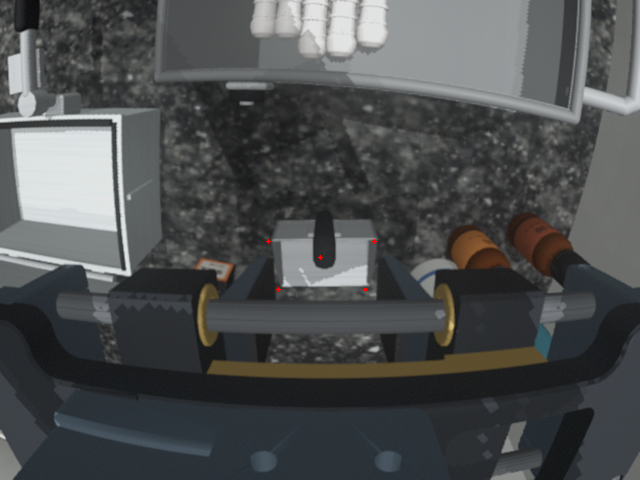

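Call:
move_arm(motion=[[50,[0.08,-0.09,-0.73],[-0.03,-0.01,0]],[50,[0.08,-0.09,-0.73],[-0.03,-0.01,0]],[50,[0.09,-0.09,-0.73],[-0.03,-0.01,0]],[50,[0.09,-0.09,-0.73],[-0.03,-0.01,0]],[50,[0.09,-0.09,-0.72],[-0.01,0,0]],[50,[0,0,0],[0,0,0]],[10,[0,0,0],[0,0,0]],[10,[0,0,0],[0,0,0]],[10,[0,0,0],[0,0,0]],[10,[0,0,0],[0,0,0]],[10,[0,0,0],[0,0,0]],[10,[0,0,0],[0,0,0]]], grip_force=50)

```text
time_s: 8.18
ee_pos: [633.8, -198.5, 92.6]
ee_rot: [-180.0, 10.1, 142.4]
force: [-1.4, 1.6, 0.2]
gripper_width: 14.8
gripper_force: 50.0
```

```bash
cat >> h.py <<'E'
def scoop_in_bin(tilt):
    p,r=cur(); sp,rs=scoop_from_tool(p,r); b=bR(BY,tilt); l=b.inv().apply(sp-HB)-[6,0,-6]; lip=b.inv().apply(sp+rs.apply([37,0,0])-HB)-[6,0,-6]
    e=(b.inv()*rs).as_euler('zyx',degrees=True); print("scoop in corner frame",l.round(1),"lip",lip.round(1),"yaw,pitch,roll",e.round(1))
def scoop_goal(tilt,lip,pitch):  # lip pos in corner frame, pitch deg: + = mouth up relative to bin floor
    b=bR(BY,tilt); rs=b*R.from_euler('z',180,degrees=True)*R.from_euler('y',-pitch,degrees=True)
    l=HB+b.apply(np.array(lip)+[6,0,-6]); return tool_from_scoop(l-rs.apply([37,0,0]),rs)
E
python3 - <<'E'
from h import *
s=state(); print(s["ee_pos"],s["ee_rot"],s["force"],s["gripper_width"])
p,r=cur(); print(scoop_from_tool(p,r)[0], scoop_from_tool(p,r)[1].as_euler('xyz',degrees=True))
tilt=.467
P=[(p+[0,0,150],r)]
for lip,pit in (([135,0,100],0),([120,0,4],0),([60,0,0],0),([6,0,0],0)):
    g=scoop_goal(tilt,lip,pit); delta(*P[-1],*g,str((lip,pit))); P.append(g)
E
```

```text
[ 633.7556367  -198.45428742   92.61478762] [-179.98530268   10.12609942  142.40912155] [-1.35036563  1.56031654  0.2462079 ] 14.792753771873368
[ 677.71964472 -232.33238638    0.84806912] [-1.44684176e-02 -1.26099738e-01 -3.75934306e+01]
([135, 0, 100], 0) to [540.9 -41.2 301. ] shift [-3.71  6.29  2.34] turn [  7.5    0.68 -23.13] rows>=23.1
([120, 0, 4], 0) to [560.9 -19.  208.5] shift [ 0.8   0.89 -3.7 ] turn [0. 0. 0.] rows>=3.7
([60, 0, 0], 0) to [526.2 -57.5 178. ] shift [-1.39 -1.54 -1.22] turn [0. 0. 0.] rows>=1.5
([6, 0, 0], 0) to [493.9 -93.3 153.6] shift [-1.29 -1.43 -0.97] turn [0. 0. 0.] rows>=1.4
```

Call:
move_arm(motion=[[10,[0,0,0.4],[0,0,0]],[10,[0,0,1],[0,0,0]],[10,[0,0,1],[0,0,0]],[10,[0,0,1],[0,0,0]],[10,[0,0,1],[0,0,0]],[10,[0,0,1],[0,0,0]],[10,[0,0,0.6],[0,0,0]],[10,[0,0,0],[0,0,0]]])

```text
time_s: 8.85
ee_pos: [635.2, -199.0, 247.0]
ee_rot: [179.9, 10.5, 142.4]
force: [-0.6, -0.4, -1.2]
gripper_width: 15.2
gripper_force: 50.0
```

Call:
move_arm(motion=[[10,[-0.15,0.25,0.1],[0.3,0.03,-0.93]],[10,[-0.15,0.25,0.1],[0.3,0.03,-0.93]],[10,[-0.15,0.25,0.1],[0.3,0.03,-0.93]],[10,[-0.15,0.25,0.1],[0.3,0.03,-0.93]],[10,[-0.15,0.25,0.1],[0.3,0.03,-0.93]],[10,[-0.15,0.25,0.1],[0.3,0.03,-0.93]],[10,[-0.15,0.25,0.1],[0.3,0.03,-0.93]],[10,[-0.15,0.25,0.1],[0.3,0.03,-0.93]],[10,[-0.15,0.25,0.1],[0.3,0.03,-0.93]],[10,[-0.15,0.25,0.1],[0.3,0.03,-0.93]],[10,[-0.15,0.25,0.1],[0.3,0.03,-0.93]],[10,[-0.15,0.25,0.1],[0.3,0.03,-0.93]],[10,[-0.15,0.25,0.1],[0.3,0.03,-0.93]],[10,[-0.15,0.25,0.1],[0.3,0.03,-0.93]],[10,[-0.15,0.25,0.1],[0.3,0.03,-0.93]],[10,[-0.15,0.25,0.1],[0.3,0.03,-0.93]],[10,[-0.15,0.25,0.1],[0.3,0.03,-0.93]],[10,[-0.15,0.25,0.1],[0.3,0.03,-0.93]],[10,[-0.15,0.25,0.1],[0.3,0.03,-0.93]],[10,[-0.15,0.25,0.1],[0.3,0.03,-0.93]]])

```text
time_s: 10.52
ee_pos: [557.5, -73.1, 290.5]
ee_rot: [176.7, -12.1, 66.8]
force: [0.4, -0.6, -1.4]
gripper_width: 14.7
gripper_force: 50.0
```

Call:
move_arm(motion=[[10,[-0.15,0.25,0.1],[0.3,0.03,-0.93]],[10,[-0.15,0.25,0.1],[0.3,0.03,-0.93]],[10,[-0.15,0.25,0.1],[0.3,0.03,-0.93]],[10,[-0.15,0.25,0.1],[0.3,0.03,-0.93]],[10,[-0.15,0.25,0.1],[0.3,0.03,-0.9]],[10,[0,0,0],[0,0,0]],[10,[0,0,0],[0,0,0]]])

```text
time_s: 11.1
ee_pos: [539.1, -42.3, 303.5]
ee_rot: [-179.6, -16.7, 47.7]
force: [0.7, 0.0, -0.2]
gripper_width: 14.6
gripper_force: 50.0
```

```bash
python3 - <<'E'
from h import *
s=state(); print(s["qpos"],s["force"],s["gripper_width"]); scoop_in_bin(.467)
P=[cur()]
for lip,pit in (([132,0,60],-4),([132,0,8],-4),([120,0,0],-4),([60,0,-1],-4),([5,0,-1],-4)):
    g=scoop_goal(.467,lip,pit); delta(*P[-1],*g,str((lip,pit))); P.append(g)
im=grab_frame("scene"); 
t=grab_frame("top"); cv2.imwrite("pics/s3.png",np.hstack([cv2.resize(im[180:340,180:400],None,fx=1.8,fy=1.8,interpolation=2),cv2.resize(t[140:300,180:400],None,fx=1.8,fy=1.8,interpolation=2)]))
E
```

```text
[-14.98549538   8.17398235  92.37772399  15.77269525  72.60865221
  23.43035608] [ 0.72282251  0.00104605 -0.19103852] 14.555975275311079
scoop in corner frame [171.3   1.4 103.2] lip [134.3   1.7 103.2] yaw,pitch,roll [179.6   0.    0.3]
([132, 0, 60], -4) to [545.3 -36.3 266.5] shift [ 0.25  0.24 -1.48] turn [ 0.68 -0.75  0.04] rows>=1.5
([132, 0, 8], -4) to [561.  -18.9 220.1] shift [ 0.63  0.7  -1.86] turn [0. 0. 0.] rows>=1.9
([120, 0, 0], -4) to [556.2 -24.2 207.5] shift [-0.19 -0.21 -0.5 ] turn [0. 0. 0.] rows>=0.5
([60, 0, -1], -4) to [520.7 -63.6 179.6] shift [-1.42 -1.58 -1.12] turn [0. 0. 0.] rows>=1.6
([5, 0, -1], -4) to [ 487.8 -100.1  154.9] shift [-1.31 -1.46 -0.99] turn [0. 0. 0.] rows>=1.5
```

View pics/s3.png

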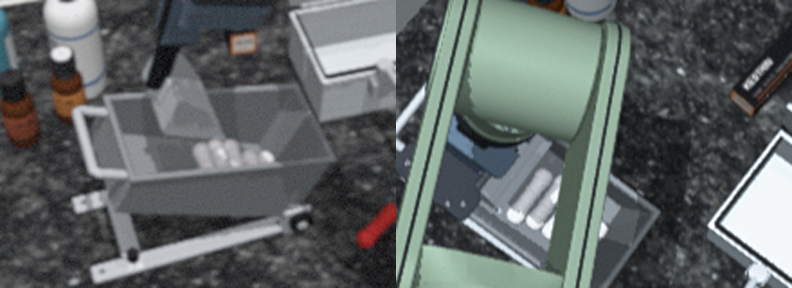

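The scoop is held over the bin with its mouth toward the pivot wall, and the five rods lie in a single layer at the low end (left view ~(235,155)). I'll lower it behind the rods.

Call:
move_arm(motion=[[10,[0.12,0.12,-0.5],[0.23,-0.25,0]],[10,[0.13,0.12,-0.5],[0.23,-0.25,0]],[10,[0.1,0.1,-0.48],[0.22,-0.25,0]],[10,[0.21,0.24,-0.62],[0,0,0]],[10,[0.21,0.23,-0.62],[0,0,0]],[10,[0.21,0.23,-0.62],[0,0,0]],[10,[-0.1,-0.1,-0.25],[0,0,0]],[10,[-0.09,-0.11,-0.25],[0,0,0]],[10,[0,0,0],[0,0,0]]])

```text
time_s: 11.95
ee_pos: [558.1, -21.9, 206.2]
ee_rot: [-179.8, -20.7, 47.7]
force: [-0.3, 0.5, -1.2]
gripper_width: 14.9
gripper_force: 50.0
```

```bash
python3 - <<'E'
from h import *
s=state(); print(s["force"],s["gripper_width"]); scoop_in_bin(.467)
print(bR(BY,.467).apply([[1,0,0],[0,0,1]])*1)
E
```

```text
[-0.28507257  0.49449856 -1.16441624] 14.92628439930206
scoop in corner frame [1.588e+02 4.000e-01 1.000e-01] lip [121.9   0.6  -2.4] yaw,pitch,roll [179.7  -3.9   0. ]
[[ 0.59748206  0.66357106  0.45020955]
 [-0.30124899 -0.33457089  0.89292293]]
```

Call:
move_arm(motion=[[10,[0.024,0.027,-0.07],[0,0,0]],[10,[0.024,0.027,-0.07],[0,0,0]],[10,[0,0,0],[0,0,0]]])

```text
time_s: 12.2
ee_pos: [560.7, -20.2, 204.6]
ee_rot: [-180.0, -20.8, 47.7]
force: [-0.7, 0.3, -1.0]
gripper_width: 14.6
gripper_force: 50.0
```

```bash
python3 - <<'E'
from h import *
s=state(); print(s["force"],s["gripper_width"]); scoop_in_bin(.467)
E
```

```text
[-0.72145872  0.29733951 -1.04123448] 14.620371551654522
scoop in corner frame [161.   -0.6  -2.8] lip [124.1  -0.5  -5.4] yaw,pitch,roll [ 1.797e+02 -4.100e+00 -1.000e-01]
```

Call:
move_arm(motion=[[10,[0.024,0.027,-0.07],[0,0,0]],[10,[0.024,0.027,-0.07],[0,0,0]],[10,[0,0,0],[0,0,0]],[10,[0,0,0],[0,0,0]]])

```text
time_s: 12.53
ee_pos: [561.8, -18.7, 201.2]
ee_rot: [-180.0, -20.8, 47.7]
force: [0.0, 0.6, -0.4]
gripper_width: 14.7
gripper_force: 50.0
```

```bash
python3 - <<'E'
from h import *
s=state(); print(s["force"],s["gripper_width"]); scoop_in_bin(.467)
im=grab_frame("scene"); crop(im,200,200,370,330,4,"pics/s4.png")
# tilt estimate overlay
E
```

```text
[ 0.00911293  0.55673239 -0.42788423] 14.693780603318913
scoop in corner frame [161.1  -0.5  -6.7] lip [124.2  -0.3  -9.3] yaw,pitch,roll [ 1.798e+02 -4.100e+00 -1.000e-01]
```

View pics/s4.png

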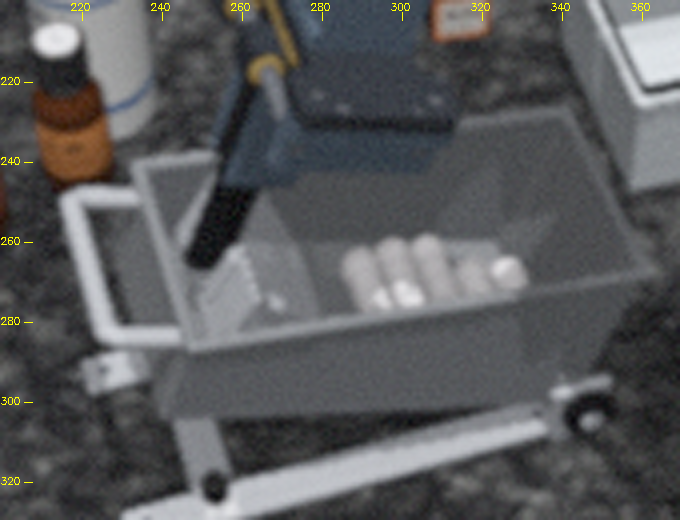

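```bash
python3 - <<'E'
from h import *
for t in (.36,.4,.42,.44,.467):
    b=bR(BY,t); print(t,proj("scene",HB+b.apply([[276,42,36],[276,-42,36],[235,60,46],[235,-60,46],[2,60,94],[2,-60,94]])).round(0).tolist())
print("seen handle [223.5,284.5],[216,249]; rim [247,287.5],[234,240]; pivot [363,268],[341,227]")
E
```

```text
0.36 [[222.0, 282.0], [214.0, 250.0], [246.0, 286.0], [233.0, 241.0], [360.0, 268.0], [339.0, 227.0]]
0.4 [[225.0, 279.0], [216.0, 246.0], [249.0, 282.0], [235.0, 237.0], [361.0, 268.0], [341.0, 227.0]]
0.42 [[226.0, 277.0], [217.0, 245.0], [250.0, 281.0], [236.0, 236.0], [362.0, 268.0], [342.0, 227.0]]
0.44 [[227.0, 275.0], [218.0, 243.0], [251.0, 279.0], [237.0, 234.0], [363.0, 268.0], [342.0, 227.0]]
0.467 [[229.0, 272.0], [220.0, 240.0], [253.0, 277.0], [239.0, 232.0], [364.0, 268.0], [343.0, 227.0]]
seen handle [223.5,284.5],[216,249]; rim [247,287.5],[234,240]; pivot [363,268],[341,227]
```

```bash
python3 - <<'E'
from h import *
T=.39
scoop_in_bin(T); P=[cur()]
for lip,pit in (([110,0,1],-3),([60,0,-1],-3),([30,0,-1],-3),([6,0,-1],-3)):
    g=scoop_goal(T,lip,pit); delta(*P[-1],*g,str((lip,pit))); P.append(g)
E
```

```text
scoop in corner frame [161.7  -0.5   6.3] lip [125.1  -0.4   0.8] yaw,pitch,roll [ 1.797e+02 -8.500e+00 -1.000e-01]
([110, 0, 1], -3) to [560.1 -19.9 192. ] shift [-0.07 -0.05 -0.37] turn [-1.02  0.92  0.07] rows>=1.0
([60, 0, -1], -3) to [529.6 -53.7 171.2] shift [-1.22 -1.35 -0.83] turn [0. 0. 0.] rows>=1.4
([30, 0, -1], -3) to [511.1 -74.3 159.8] shift [-0.74 -0.82 -0.46] turn [0. 0. 0.] rows>=0.8
([6, 0, -1], -3) to [496.2 -90.8 150.6] shift [-0.59 -0.66 -0.36] turn [0. 0. 0.] rows>=0.7
```

Call:
move_arm(motion=[[10,[-0.035,-0.025,-0.18],[-0.5,0.46,0.03]],[10,[-0.035,-0.025,-0.19],[-0.5,0.46,0.03]],[10,[-0.24,-0.27,-0.166],[0,0,0]],[10,[-0.24,-0.27,-0.166],[0,0,0]],[10,[-0.24,-0.27,-0.166],[0,0,0]],[10,[-0.24,-0.27,-0.166],[0,0,0]],[10,[-0.24,-0.27,-0.166],[0,0,0]],[10,[0,0,0],[0,0,0]]])

```text
time_s: 13.25
ee_pos: [528.4, -55.4, 170.5]
ee_rot: [-179.9, -15.4, 47.8]
force: [0.6, 0.3, -1.4]
gripper_width: 15.0
gripper_force: 50.0
```

```bash
python3 - <<'E'
from h import *
T=.39
s=state(); print(s["force"],s["gripper_width"]);scoop_in_bin(T); P=[cur()]
for lip,pit in (([30,0,-1],-3),([6,0,-1],-3)):
    g=scoop_goal(T,lip,pit); delta(*P[-1],*g,str((lip,pit))); P.append(g)
E
```

```text
[ 0.58223583  0.34912861 -1.42985067] 15.02261829846526
scoop in corner frame [94.8  0.   1.1] lip [57.8  0.2 -0.8] yaw,pitch,roll [179.8  -3.    0. ]
([30, 0, -1], -3) to [511.1 -74.3 159.8] shift [-0.69 -0.76 -0.43] turn [-0.02 -0.02  0.04] rows>=0.8
([6, 0, -1], -3) to [496.2 -90.8 150.6] shift [-0.59 -0.66 -0.36] turn [0. 0. 0.] rows>=0.7
```

Call:
move_arm(motion=[[10,[-0.23,-0.25,-0.145],[0,0,0]],[10,[-0.23,-0.25,-0.145],[0,0,0]],[10,[-0.23,-0.26,-0.14],[0,0,0]],[10,[0,0,0],[0,0,0]]])

```text
time_s: 13.58
ee_pos: [514.6, -73.1, 162.6]
ee_rot: [179.8, -15.7, 47.8]
force: [2.6, 3.6, 5.5]
gripper_width: 14.6
gripper_force: 50.0
```

Call:
move_arm(motion=[[10,[-0.15,-0.165,-0.09],[0,0,0]],[10,[-0.15,-0.165,-0.09],[0,0,0]],[10,[-0.15,-0.165,-0.09],[0,0,0]],[10,[-0.14,-0.165,-0.09],[0,0,0]],[10,[0,0,0],[0,0,0]]])

```text
time_s: 14.0
ee_pos: [507.1, -85.0, 163.2]
ee_rot: [179.5, -16.9, 47.6]
force: [3.9, 17.9, 45.1]
gripper_width: 15.2
gripper_force: 50.1
```

```bash
python3 - <<'E'
from h import *
T=.39
s=state(); print(s["force"],s["gripper_width"]);scoop_in_bin(T)
im=grab_frame("scene"); w=grab_frame("wrist")
a=cv2.resize(im[200:330,200:370],(680,520),interpolation=2)[:, 60:]; cv2.imwrite("pics/s5.png",a); cv2.imwrite("pics/w5.png",w)
E
```

```text
[ 3.90183555 17.90270408 45.13934484] 15.214179789027027
scoop in corner frame [61.  -5.1  6.8] lip [24.2 -5.   3.9] yaw,pitch,roll [179.7  -4.6  -0.7]
```

View pics/s5.png

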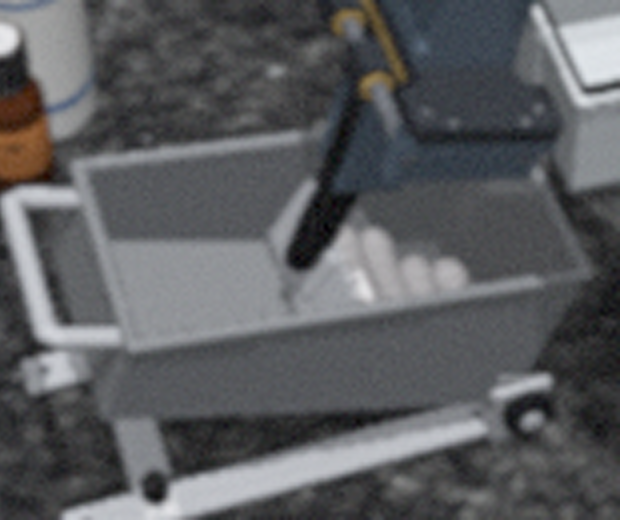

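```bash
python3 - <<'E'
from h import *
s=state(); F=np.array(s["force"]);M=np.array(s["torque"])*1000;p,r=cur()
print(F,M, s["effort"])
b=bR(BY,.37)
# line of action r = FxM/F2 + k F, if torque about TCP or about flange
for nm,o in(("tcp",p),("flange150",p-150*r.apply([0,0,1]))):
    r0=np.cross(F,M)/F.dot(F); print(nm,[ (b.inv().apply(o+r0+k*F/np.linalg.norm(F)-HB)-[6,0,-6]).round(0).tolist() for k in(-150,-100,-50,0,50)])
E
```

```text
[ 3.19190898 17.37527917 45.43699612] [ 5794.63876288 -1552.97097356   554.09890761] [ -9.48062539 -10.66650063  -6.31440774  -7.35813797  -2.46072404
  -0.31575632]
tcp [[95.0, 16.0, -88.0], [126.0, 25.0, -50.0], [157.0, 35.0, -12.0], [188.0, 44.0, 26.0], [220.0, 54.0, 64.0]]
flange150 [[106.0, 18.0, 62.0], [137.0, 27.0, 100.0], [168.0, 37.0, 138.0], [200.0, 46.0, 175.0], [231.0, 56.0, 213.0]]
```

Call:
move_arm(motion=[[10,[0.15,0.1,0.2],[0,0,0]],[10,[0.15,0.1,0.2],[0,0,0]],[10,[0,0,0],[0,0,0]]])

```text
time_s: 14.35
ee_pos: [507.8, -83.7, 163.7]
ee_rot: [179.8, -15.7, 48.0]
force: [4.7, 5.5, 3.6]
gripper_width: 14.6
gripper_force: 50.0
```

```bash
python3 - <<'E'
from h import *
T=.38
s=state(); print(s["force"],s["gripper_width"],s["ee_pos"]);scoop_in_bin(T); P=[cur()]
for lip,pit in (([22,0,4],12),([22,0,8],30),([35,0,90],40)):
    g=scoop_goal(T,lip,pit); delta(*P[-1],*g,str((lip,pit))); P.append(g)
E
```

```text
[4.67267962 5.47163985 3.55763324] 14.613471221741829 [507.76097408 -83.65463596 163.71355477]
scoop in corner frame [60.5 -4.1  8.4] lip [23.6 -4.2  5.9] yaw,pitch,roll [-180.    -3.9   -0.2]
([22, 0, 4], 12) to [525.8 -57.9 144.8] shift [ 0.72  1.03 -0.76] turn [-2.92  2.7   0.01] rows>=2.9
([22, 0, 8], 30) to [544.3 -37.4 120. ] shift [ 0.74  0.82 -0.99] turn [-3.34  3.01  0.  ] rows>=3.3
([35, 0, 90], 40) to [540.  -42.1 181.6] shift [-0.17 -0.19  2.47] turn [-1.86  1.67 -0.  ] rows>=2.5
```

```bash
python3 - <<'E'
from h import *
T=.38
P=[cur()]
for p in (5,12,22,32,42):
    a=np.radians(p); lip=[97-74*np.cos(a),-1,5+74*np.sin(a)+max(0,p-22)]
    g=scoop_goal(T,lip,p); delta(*P[-1],*g,str((lip,p))); P.append(g)
E
```

```text
([np.float64(23.281592341210825), -1, np.float64(11.449524963326704)], 5) to [516.5 -69.8 160.5] shift [ 0.35  0.55 -0.13] turn [-1.62  1.53  0.01] rows>=1.6
([np.float64(24.61707754569838), -1, np.float64(20.38546512051419)], 12) to [524.1 -61.3 160.9] shift [0.31 0.34 0.02] turn [-1.3   1.17  0.  ] rows>=1.3
([np.float64(28.38839476205773), -1, np.float64(32.720887912777485)], 22) to [535.  -49.2 159.1] shift [ 0.43  0.48 -0.07] turn [-1.86  1.67 -0.  ] rows>=1.9
([np.float64(34.24444088442448), -1, np.float64(54.214025553257166)], 32) to [543.  -40.4 163.7] shift [0.32 0.36 0.19] turn [-1.86  1.67  0.  ] rows>=1.9
([np.float64(42.00728291467283), -1, np.float64(74.51566487055551)], 42) to [550.3 -32.3 165.7] shift [0.29 0.32 0.08] turn [-1.86  1.67  0.  ] rows>=1.9
```

Call:
move_arm(motion=[[10,[0.12,0.18,-0.04],[-0.54,0.51,0]],[10,[0.12,0.18,-0.04],[-0.54,0.51,0]],[10,[0.12,0.18,-0.04],[-0.54,0.51,0]],[10,[0.15,0.17,0.01],[-0.65,0.58,0]],[10,[0.15,0.17,0.01],[-0.65,0.58,0]],[10,[0.14,0.16,-0.02],[-0.62,0.56,0]],[10,[0.14,0.16,-0.02],[-0.62,0.56,0]],[10,[0.14,0.16,-0.02],[-0.62,0.56,0]],[10,[0.11,0.12,0.06],[-0.62,0.56,0]],[10,[0.11,0.12,0.06],[-0.62,0.56,0]],[10,[0.11,0.12,0.06],[-0.62,0.56,0]],[10,[0.1,0.11,0.03],[-0.62,0.56,0]],[10,[0.1,0.11,0.03],[-0.62,0.56,0]],[10,[0.1,0.11,0.03],[-0.62,0.56,0]],[10,[0,0,0.4],[0,0,0]],[10,[0,0,0.6],[0,0,0]],[10,[0,0,0.6],[0,0,0]],[10,[0,0,0.6],[0,0,0]],[10,[0,0,0.6],[0,0,0]],[10,[0,0,0],[0,0,0]]])

```text
time_s: 16.02
ee_pos: [549.1, -34.0, 236.9]
ee_rot: [180.0, 30.3, 47.8]
force: [-0.4, -0.1, -2.0]
gripper_width: 15.0
gripper_force: 50.0
```

```bash
python3 - <<'E'
from h import *
s=state(); print(s["force"],s["gripper_width"],s["ee_pos"]);scoop_in_bin(.38)
im=grab_frame("scene"); w=grab_frame("wrist"); cv2.imwrite("pics/w6.png",w)
a=cv2.resize(im[150:330,195:375],(500,500),interpolation=2); cv2.imwrite("pics/s6.png",np.hstack([a,cv2.resize(w[100:480,180:460],(300,407))[:500].copy() if 0 else cv2.copyMakeBorder(cv2.resize(w[0:330,180:440],(300,381)),0,119,0,0,0)]))
E
```

```text
[-0.38189571 -0.14179534 -1.99264125] 14.977947154983257 [549.05127717 -33.97627058 236.94280078]
scoop in corner frame [ 93.9  -1.  116.8] lip [ 66.5  -0.8 141.6] yaw,pitch,roll [1.798e+02 4.210e+01 1.000e-01]
```

View pics/s6.png

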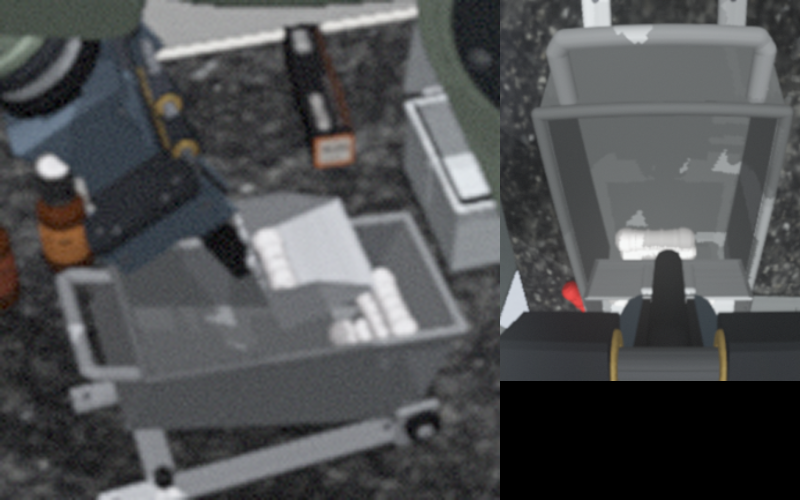

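```bash
cat >> h.py <<'E'
CP=np.array([434.5,-382.1,0.]);CY=-44.7
def pour_goal(lip,pitch):  # lip in case frame; pitch + = mouth up, world
    b=R.from_euler('z',CY,degrees=True); rs=R.from_euler('z',CY-90,degrees=True)*R.from_euler('y',-pitch,degrees=True)
    l=CP+b.apply(lip); return tool_from_scoop(l-rs.apply([37,0,0]),rs)
def rep():
    s=state(); print(s["time_s"],"F",np.round(s["force"],1),"w",round(s["gripper_width"],1),"p",np.round(s["ee_pos"],1),np.round(s["ee_rot"],1))
E
python3 - <<'E'
from h import *
p,r=cur(); sp,rs=scoop_from_tool(p,r); lip=sp+rs.apply([37,0,0]); b=R.from_euler('z',CY,degrees=True)
print("lip case",b.inv().apply(lip-CP),lip,"scoop z",sp[2])
P=[(p,r)]
for l,pt in (([-15,130,200],20),([-15,40,170],15),([-15,30,110],-15),([-15,15,100],-40),([-15,10,100],-65)):
    g=pour_goal(l,pt); delta(*P[-1],*g,str((l,pt))); 
    h=g[0]-79*g[1].apply([0,0,1]); x=g[1].apply([0,1,0]);xx=g[1].apply([1,0,0]); print("   body low z",min((h+k*38*xx)[2] for k in(-1,1)), "case-frame x", [b.inv().apply(h+k*89*x-CP)[0].round() for k in (-1,1)]); P.append(g)
E
```

```text
lip case [-159.42726117  209.08764281  180.36990458] [ 468.25032702 -121.34032251  180.36990458] scoop z 167.42390339370502
([-15, 130, 200], 20) to [ 598.4 -195.2  254.8] shift [ 2.01 -6.46  0.82] turn [ 0.06 -0.11 -0.62] rows>=6.5
   body low z 304.1944023840539 case-frame x [np.float64(-104.0), np.float64(74.0)]
([-15, 40, 170], 15) to [ 531.4 -262.8  234.9] shift [-2.68 -2.71 -0.8 ] turn [ 0.89 -0.88  0.  ] rows>=2.7
   body low z 290.4072689518224 case-frame x [np.float64(-104.0), np.float64(74.0)]
([-15, 30, 110], -15) to [ 490.9 -303.8  222.6] shift [-1.62 -1.64 -0.49] turn [ 5.33 -5.28  0.  ] rows>=5.3
   body low z 298.03426076046566 case-frame x [np.float64(-104.0), np.float64(74.0)]
([-15, 15, 100], -40) to [ 442.6 -352.6  229.7] shift [-1.93 -1.95  0.28] turn [ 4.44 -4.4   0.  ] rows>=4.4
   body low z 279.13653512205843 case-frame x [np.float64(-104.0), np.float64(74.0)]
([-15, 10, 100], -65) to [ 399.7 -395.9  222.5] shift [-1.71 -1.73 -0.29] turn [ 4.44 -4.4  -0.  ] rows>=4.4
   body low z 236.6714126873062 case-frame x [np.float64(-104.0), np.float64(74.0)]
```

Call:
move_arm(motion=[[10,[0,0,0.5],[0,0,0]],[10,[0.1,-0.3,0.5],[0,0,0]],[10,[0.21,-0.68,0.2],[0,0,-0.07]],[10,[0.21,-0.68,0],[0,0,-0.07]],[10,[0.21,-0.68,0],[0,0,-0.07]],[10,[0.21,-0.68,0],[0,0,-0.07]],[10,[0.21,-0.68,0],[0,0,-0.07]],[10,[0.21,-0.68,0],[0,0,-0.07]],[10,[0.21,-0.68,-0.1],[0,0,-0.07]],[10,[0.21,-0.68,-0.1],[0,0,-0.07]],[10,[0.21,-0.7,-0.2],[0,0,-0.06]],[10,[-0.54,-0.54,-0.16],[0.18,-0.18,0]],[10,[-0.54,-0.54,-0.16],[0.18,-0.18,0]],[10,[-0.54,-0.54,-0.16],[0.18,-0.18,0]],[10,[-0.54,-0.54,-0.16],[0.18,-0.18,0]],[10,[-0.52,-0.54,-0.16],[0.18,-0.18,0]],[10,[0,0,0],[0,0,0]]])

```text
time_s: 17.53
ee_pos: [527.9, -264.7, 234.0]
ee_rot: [-179.7, 25.6, 45.2]
force: [0.4, 1.6, -0.6]
gripper_width: 14.9
gripper_force: 50.0
```

```bash
python3 - <<'E'
from h import *
rep(); P=[cur()]
for l,pt in (([-15,30,112],-15),([-15,15,100],-40),([-15,10,100],-65)):
    g=pour_goal(l,pt); delta(*P[-1],*g,str((l,pt))); P.append(g)
E
```

```text
17.5333 F [ 0.4  1.6 -0.6] w 14.9 p [ 527.9 -264.7  234. ] [-179.7   25.6   45.2]
([-15, 30, 112], -15) to [ 490.9 -303.8  224.6] shift [-1.48 -1.56 -0.38] turn [ 5.39 -5.43  0.03] rows>=5.4
([-15, 15, 100], -40) to [ 442.6 -352.6  229.7] shift [-1.93 -1.95  0.2 ] turn [ 4.44 -4.4   0.  ] rows>=4.4
([-15, 10, 100], -65) to [ 399.7 -395.9  222.5] shift [-1.71 -1.73 -0.29] turn [ 4.44 -4.4  -0.  ] rows>=4.4
```

Call:
move_arm(motion=[[10,[-0.25,-0.26,-0.063],[0.9,-0.9,0]],[10,[-0.25,-0.26,-0.063],[0.9,-0.9,0]],[10,[-0.25,-0.26,-0.063],[0.9,-0.9,0]],[10,[-0.25,-0.26,-0.063],[0.9,-0.9,0]],[10,[-0.25,-0.26,-0.063],[0.9,-0.9,0]],[10,[-0.25,-0.26,-0.063],[0.9,-0.9,0]],[10,[-0.39,-0.39,0.04],[0.89,-0.88,0]],[10,[-0.39,-0.39,0.04],[0.89,-0.88,0]],[10,[-0.39,-0.39,0.04],[0.89,-0.88,0]],[10,[-0.39,-0.39,0.04],[0.89,-0.88,0]],[10,[-0.39,-0.39,0.04],[0.89,-0.88,0]],[10,[-0.34,-0.35,-0.06],[0.89,-0.88,0]],[10,[-0.34,-0.35,-0.06],[0.89,-0.88,0]],[10,[-0.34,-0.35,-0.06],[0.89,-0.88,0]],[10,[-0.34,-0.35,-0.06],[0.89,-0.88,0]],[10,[-0.34,-0.35,-0.06],[0.89,-0.88,0]],[10,[0,0,0],[0,0,0]],[10,[0,0,0],[0,0,0]],[10,[0,0,0],[0,0,0]]])

```text
time_s: 19.12
ee_pos: [402.5, -393.3, 222.3]
ee_rot: [179.8, -55.1, 45.5]
force: [-0.3, 0.5, -1.3]
gripper_width: 14.8
gripper_force: 50.0
```

```bash
python3 - <<'E'
from h import *
rep(); 
t=grab_frame("top"); s=grab_frame("scene"); cv2.imwrite("pics/t7.png",t); cv2.imwrite("pics/sc7.png",s)
a=cv2.resize(s[130:330,200:460],(520,400),interpolation=2); b=cv2.resize(t[210:350,210:330],(280,327),interpolation=2)
cv2.imwrite("pics/s7.png",np.hstack([a,cv2.copyMakeBorder(b,0,73,0,0,0)]))
E
```

```text
19.1167 F [-0.3  0.5 -1.3] w 14.8 p [ 402.5 -393.3  222.3] [179.8 -55.1  45.5]
```

View pics/s7.png

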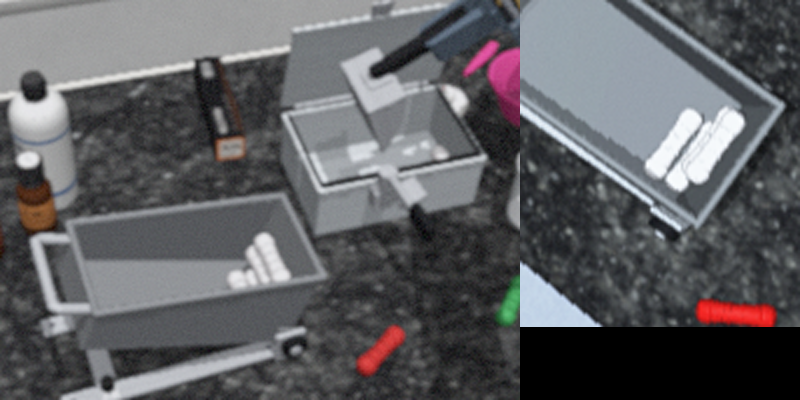

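```bash
python3 - <<'E'
from h import *
P=[cur()]; T=.38
def go(g,s): delta(*P[-1],*g,s); P.append(g)
go(pour_goal([-15,25,120],-30),"a"); go(pour_goal([-15,60,190],0),"b"); go(scoop_goal(T,[95,0,125],-3),"hover"); go(scoop_goal(T,[95,0,10],-3),"low");go(scoop_goal(T,[90,0,1],-3),"touch");go(scoop_goal(T,[40,0,0],-3),"40");go(scoop_goal(T,[5,0,0],-3),"5")
E
```

```text
a to [ 465.3 -329.6  245.7] shift [2.49 2.52 0.9 ] turn [-6.21  6.19 -0.04] rows>=6.2
b to [ 531.  -263.3  281.9] shift [2.63 2.65 1.45] turn [-5.33  5.28 -0.  ] rows>=5.3
hover to [521.  -63.2 300.1] shift [-0.4   8.    0.73] turn [ 4.5  -4.25  0.66] rows>=8.0
low to [549.6 -31.5 193.3] shift [ 1.14  1.27 -4.27] turn [0. 0. 0.] rows>=4.3
touch to [548.7 -32.5 183.1] shift [-0.03 -0.04 -0.41] turn [0. 0. 0.] rows>=0.4
40 to [517.9 -66.7 163.6] shift [-1.23 -1.37 -0.78] turn [0. 0. 0.] rows>=1.4
5 to [496.1 -90.9 150.6] shift [-0.87 -0.97 -0.52] turn [0. 0. 0.] rows>=1.0
```

Call:
move_arm(motion=[[10,[0.36,0.36,0.13],[-0.89,0.89,0]],[10,[0.36,0.36,0.13],[-0.89,0.89,0]],[10,[0.36,0.36,0.13],[-0.89,0.89,0]],[10,[0.36,0.36,0.13],[-0.89,0.89,0]],[10,[0.36,0.36,0.13],[-0.89,0.88,0]],[10,[0.35,0.36,0.13],[-0.88,0.87,0]],[10,[0.34,0.36,0.12],[-0.88,0.87,0]],[10,[0.44,0.44,0.24],[-0.89,0.88,0]],[10,[0.44,0.44,0.24],[-0.89,0.88,0]],[10,[0.44,0.44,0.24],[-0.89,0.88,0]],[10,[0.44,0.44,0.24],[-0.89,0.88,0]],[10,[0.44,0.44,0.24],[-0.89,0.88,0]],[10,[0.43,0.45,0.25],[-0.88,0.88,0]]])

```text
time_s: 20.3
ee_pos: [531.2, -261.3, 283.7]
ee_rot: [179.8, 10.0, 45.4]
force: [-0.1, -0.3, -0.9]
gripper_width: 14.8
gripper_force: 50.0
```

Call:
move_arm(motion=[[10,[-0.04,0.8,0.07],[0.45,-0.43,0.07]],[10,[-0.04,0.8,0.07],[0.45,-0.43,0.07]],[10,[-0.04,0.8,0.07],[0.45,-0.43,0.07]],[10,[-0.04,0.8,0.07],[0.45,-0.43,0.07]],[10,[-0.04,0.8,0.07],[0.45,-0.43,0.07]],[10,[-0.04,0.8,0.07],[0.45,-0.43,0.07]],[10,[-0.04,0.8,0.07],[0.45,-0.43,0.07]],[10,[-0.04,0.8,0.07],[0.45,-0.42,0.07]],[10,[-0.04,0.8,0.08],[0.45,-0.42,0.05]],[10,[-0.04,0.8,0.09],[0.45,-0.42,0.05]],[10,[0,0,0],[0,0,0]]])

```text
time_s: 21.22
ee_pos: [518.4, -60.2, 301.0]
ee_rot: [180.0, -15.1, 48.2]
force: [-0.4, 0.4, -0.8]
gripper_width: 14.8
gripper_force: 50.0
```

```bash
python3 - <<'E'
from h import *
rep(); scoop_in_bin(.38)
P=[cur()]; T=.38
def go(g,s): delta(*P[-1],*g,s); P.append(g)
go(scoop_goal(T,[95,0,10],-3),"low");go(scoop_goal(T,[90,0,1],-3),"touch");go(scoop_goal(T,[40,0,0],-3),"40");go(scoop_goal(T,[5,0,0],-3),"5")
E
```

```text
21.2167 F [-0.4  0.4 -0.8] w 14.8 p [518.4 -60.2 301. ] [180.  -15.1  48.2]
scoop in corner frame [133.3   3.9 127.4] lip [ 96.4   3.8 125.2] yaw,pitch,roll [-1.798e+02 -3.300e+00  1.000e-01]
low to [549.6 -31.5 193.3] shift [ 1.25  1.15 -4.31] turn [-0.05  0.06 -0.04] rows>=4.3
touch to [548.7 -32.5 183.1] shift [-0.03 -0.04 -0.41] turn [0. 0. 0.] rows>=0.4
40 to [517.9 -66.7 163.6] shift [-1.23 -1.37 -0.78] turn [0. 0. 0.] rows>=1.4
5 to [496.1 -90.9 150.6] shift [-0.87 -0.97 -0.52] turn [0. 0. 0.] rows>=1.0
```

Call:
move_arm(motion=[[10,[0.21,0.19,-0.72],[0,0,0]],[10,[0.21,0.19,-0.72],[0,0,0]],[10,[0.21,0.19,-0.72],[0,0,0]],[10,[0.21,0.19,-0.72],[0,0,0]],[10,[0.21,0.19,-0.72],[0,0,0]],[10,[0.2,0.2,-0.71],[0,0,0]],[10,[-0.02,-0.02,-0.2],[0,0,0]],[10,[-0.01,-0.02,-0.21],[0,0,0]],[10,[-0.2,-0.23,-0.13],[0,0,0]],[10,[-0.2,-0.23,-0.13],[0,0,0]],[10,[-0.2,-0.23,-0.13],[0,0,0]],[10,[-0.2,-0.23,-0.13],[0,0,0]],[10,[-0.2,-0.23,-0.13],[0,0,0]],[10,[-0.23,-0.23,-0.13],[0,0,0]],[10,[0,0,0],[0,0,0]]])

```text
time_s: 22.47
ee_pos: [523.9, -70.9, 168.2]
ee_rot: [179.4, -15.4, 48.1]
force: [-0.5, -0.1, 19.0]
gripper_width: 14.9
gripper_force: 50.0
```

Call:
move_arm(motion=[[10,[-0.14,-0.16,-0.085],[0,0,0]],[10,[-0.14,-0.16,-0.085],[0,0,0]],[10,[0,0,0],[0,0,0]]])

```text
time_s: 22.72
ee_pos: [518.1, -77.7, 165.4]
ee_rot: [179.4, -15.6, 48.1]
force: [-0.0, 3.8, 26.2]
gripper_width: 14.7
gripper_force: 50.0
```

```bash
python3 - <<'E'
from h import *
rep(); scoop_in_bin(.38)
P=[cur()]; delta(*P[-1],*scoop_goal(.38,[5,0,0],-3),"5")
E
```

```text
22.7167 F [-0.   3.8 26.2] w 14.7 p [518.1 -77.7 165.4] [179.4 -15.6  48.1]
scoop in corner frame [71.5 -8.6  5.9] lip [34.6 -8.7  3.4] yaw,pitch,roll [-179.9   -3.8   -0.6]
5 to [496.1 -90.9 150.6] shift [-0.88 -0.53 -0.59] turn [-0.05  0.24  0.03] rows>=0.9
```

```bash
python3 - <<'E'
from h import *
s=state(); F=np.array(s["force"]);M=np.array(s["torque"])*1000;p,r=cur()
print(F,M,s["effort"].round(1),s["qpos"].round(1)); sp,rs=scoop_from_tool(p,r)
for d in(0,100,150,200,250):
    o=p-d*r.apply([0,0,1]); r0=np.cross(F,M)/F.dot(F); u=F/np.linalg.norm(F)
    L=[rs.inv().apply(o+r0+k*u-sp) for k in range(-400,400,2)]
    print(d,"scoop frame at z=0",min(L,key=lambda v:abs(v[2])).round(0),"z=170",min(L,key=lambda v:abs(v[2]-170)).round(0))
w=grab_frame("wrist"); cv2.imwrite("pics/w8.png",w); im=grab_frame("scene"); cv2.imwrite("pics/sc8.png",im)
a=cv2.resize(im[170:330,200:370],(510,480),interpolation=2); cv2.imwrite("pics/s8.png",np.hstack([a,cv2.copyMakeBorder(cv2.resize(w[0:380,180:460],(280,380)),0,100,0,0,0)]))
E
```

```text
[-0.0419221   3.79014444 26.23026663] [1918.72747632   26.83812607  388.5413728 ] [ -2.4 -21.1 -12.9  -1.6  -1.3  -0.1] [-18.7  12.5 107.4  17.3  54.6  13.9]
0 scoop frame at z=0 [-63. -41.   0.] z=170 [-168.  -59.  170.]
100 scoop frame at z=0 [-20. -31.   0.] z=170 [-124.  -49.  170.]
150 scoop frame at z=0 [  2. -26.   0.] z=170 [-103.  -44.  170.]
200 scoop frame at z=0 [ 23. -21.   0.] z=170 [-81. -39. 170.]
250 scoop frame at z=0 [ 45. -16.   1.] z=170 [-60. -33. 170.]
```

View pics/s8.png

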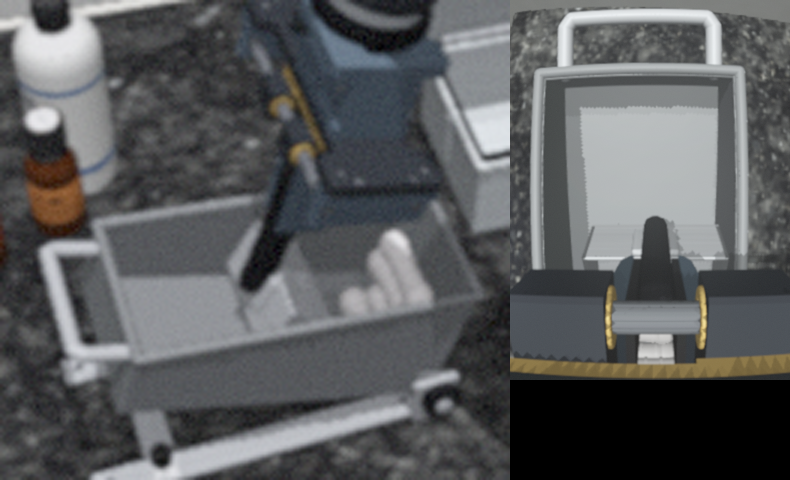

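Call:
move_arm(motion=[[10,[-0.1,0.03,0.18],[0,0,0]],[10,[-0.1,0.03,0],[0,0,0]],[10,[0,0,0],[0,0,0]]])

```text
time_s: 23.07
ee_pos: [507.4, -76.7, 162.6]
ee_rot: [179.9, -14.9, 48.0]
force: [0.6, -0.3, 4.9]
gripper_width: 14.9
gripper_force: 50.0
```

```bash
python3 - <<'E'
from h import *
rep(); scoop_in_bin(.38)
P=[cur()]; delta(*P[-1],*scoop_goal(.38,[5,-2,3],-3),"5")
E
```

```text
23.0667 F [ 0.6 -0.3  4.9] w 14.9 p [507.4 -76.7 162.6] [179.9 -14.9  48. ]
scoop in corner frame [63.4  1.   6.2] lip [26.4  0.9  4.2] yaw,pitch,roll [-180.    -3.1   -0. ]
5 to [496.9 -93.1 153.4] shift [-0.42 -0.65 -0.37] turn [-0.01  0.03 -0.01] rows>=0.7
```

Call:
move_arm(motion=[[10,[-0.11,-0.15,-0.07],[0,0,0]],[10,[-0.11,-0.15,-0.07],[0,0,0]],[10,[-0.11,-0.15,-0.07],[0,0,0]],[10,[-0.1,-0.15,-0.07],[0,0,0]],[10,[0,0,0],[0,0,0]]])

```text
time_s: 23.48
ee_pos: [498.7, -92.7, 156.7]
ee_rot: [179.8, -15.0, 48.0]
force: [0.2, -0.3, 9.6]
gripper_width: 14.6
gripper_force: 50.0
```

```bash
python3 - <<'E'
from h import *
rep(); scoop_in_bin(.38)
P=[cur()]; delta(*P[-1],*scoop_goal(.38,[3,-1,4],-3),"5")
E
```

```text
23.4833 F [ 0.2 -0.3  9.6] w 14.6 p [498.7 -92.7 156.7] [179.8 -15.   48. ]
scoop in corner frame [45.  -3.6  7.2] lip [ 8.1 -3.6  5.1] yaw,pitch,roll [180.   -3.3  -0.2]
5 to [494.6 -94.  153.6] shift [-0.16 -0.05 -0.12] turn [-0.01  0.09  0.02] rows>=0.2
```

```bash
python3 - <<'E'
from h import *
P=[cur()]
for p in (7,17,27,37,47):
    a=np.radians(p); lip=[5,-2,6+74*np.sin(a)]
    g=scoop_goal(.38,lip,p); delta(*P[-1],*g,str(p)); P.append(g)
E
```

```text
7 to [507.6 -81.1 154.8] shift [ 0.36  0.46 -0.07] turn [-1.87  1.76  0.02] rows>=1.9
17 to [516.9 -70.8 153.4] shift [ 0.37  0.41 -0.06] turn [-1.86  1.67  0.  ] rows>=1.9
27 to [524.6 -62.3 148.4] shift [ 0.31  0.34 -0.2 ] turn [-1.86  1.67  0.  ] rows>=1.9
37 to [530.5 -55.7 139.9] shift [ 0.24  0.26 -0.34] turn [-1.86  1.67 -0.  ] rows>=1.9
47 to [534.5 -51.3 128.1] shift [ 0.16  0.18 -0.47] turn [-1.86  1.67  0.  ] rows>=1.9
```

Call:
move_arm(motion=[[10,[0.12,0.15,0],[-0.62,0.58,0]],[10,[0.12,0.15,0],[-0.62,0.58,0]],[10,[0.12,0.15,0],[-0.62,0.58,0]],[10,[0.12,0.14,-0.01],[-0.62,0.56,0]],[10,[0.12,0.14,-0.01],[-0.62,0.56,0]],[10,[0.12,0.14,-0.01],[-0.62,0.56,0]],[10,[0.1,0.11,-0.05],[-0.62,0.56,0]],[10,[0.1,0.11,-0.05],[-0.62,0.56,0]],[10,[0.1,0.11,-0.05],[-0.62,0.56,0]],[10,[0.08,0.09,-0.1],[-0.62,0.56,0]],[10,[0.08,0.09,-0.1],[-0.62,0.56,0]],[10,[0.08,0.09,-0.1],[-0.62,0.56,0]],[10,[0.05,0.06,-0.13],[-0.62,0.56,0]],[10,[0.05,0.06,-0.13],[-0.62,0.56,0]],[10,[0.05,0.06,-0.13],[-0.62,0.56,0]],[10,[0,0,0.4],[0,0,0]],[10,[0,0,0.8],[0,0,0]],[10,[0,0,0.8],[0,0,0]],[10,[0,0,0.8],[0,0,0]],[10,[0,0,0.8],[0,0,0]]])

```text
time_s: 25.15
ee_pos: [532.1, -51.0, 224.2]
ee_rot: [-179.7, 35.3, 48.0]
force: [-0.5, -0.2, -1.4]
gripper_width: 14.8
gripper_force: 50.0
```

Call:
move_arm(motion=[[10,[0,0,0.8],[0,0,0]],[10,[0,0,0.6],[0,0,0]],[10,[0,0,0],[0,0,0]]])

```text
time_s: 25.4
ee_pos: [533.3, -51.1, 261.4]
ee_rot: [179.9, 35.1, 47.8]
force: [0.5, -0.8, -0.8]
gripper_width: 14.5
gripper_force: 50.0
```

```bash
cat >> h.py <<'E'
def rods_bin(im,n,T=.37):
    "area of bright pixels inside bin interior low end"
    b=bR(BY,T); q=proj(n,HB+b.apply(np.array([[8,-54,-4],[8,54,-4],[140,54,-4],[140,-54,-4]])))
    m=np.zeros(im.shape[:2],np.uint8); cv2.fillConvexPoly(m,q.astype(np.int32),255)
    g=((im.min(2)>190)&(m>0)).astype(np.uint8); c=cv2.connectedComponentsWithStats(g); print(n,"bright",int(g.sum()),[(int(s[4]),c[3][i].round(0).tolist()) for i,s in enumerate(c[2]) if i and s[4]>8])
E
python3 - <<'E'
from h import *
rep(); scoop_in_bin(.38)
rods_bin(cv2.imread("pics/sc7.png"),"scene");rods_bin(cv2.imread("pics/t7.png"),"top");rods_bin(cv2.imread("pics/scene0.png"),"scene",0)
im=grab_frame("scene"); rods_bin(im,"scene"); cv2.imwrite("pics/sc9.png",im); t=grab_frame("top"); cv2.imwrite("pics/t9.png",t); rods_bin(t,"top"); cv2.imwrite("pics/w9.png",grab_frame("wrist"))
E
```

```text
25.4 F [ 0.5 -0.8 -0.8] w 14.5 p [533.3 -51.1 261.4] [179.9  35.1  47.8]
scoop in corner frame [ 79.1  -0.8 156.8] lip [ 53.8  -0.6 183.8] yaw,pitch,roll [179.8  46.8   0. ]
scene bright 89 [(89, [320.0, 269.0])]
top bright 546 [(264, [276.0, 271.0]), (282, [286.0, 273.0])]
scene bright 420 [(89, [319.0, 273.0]), (139, [288.0, 281.0]), (99, [302.0, 278.0]), (93, [273.0, 287.0])]
scene bright 0 []
top bright 1509 [(339, [259.0, 245.0]), (981, [275.0, 256.0]), (173, [285.0, 277.0])]
```

```bash
python3 - <<'E'
from h import *
rods_bin(cv2.imread("pics/top0.png"),"top",0)
P=[cur()]
for l,pt in (([-15,130,215],20),([-15,40,170],15),([-15,30,112],-15),([-15,15,100],-40),([-15,10,100],-65)):
    g=pour_goal(l,pt); delta(*P[-1],*g,str((l,pt))); P.append(g)
E
```

```text
top bright 883 [(72, [239.0, 241.0]), (267, [253.0, 248.0]), (274, [262.0, 260.0]), (270, [277.0, 270.0])]
([-15, 130, 215], 20) to [ 598.4 -195.2  269.8] shift [ 2.66 -5.77  0.49] turn [ 0.93 -0.97 -0.63] rows>=5.8
([-15, 40, 170], 15) to [ 531.4 -262.8  234.9] shift [-2.68 -2.71 -1.4 ] turn [ 0.89 -0.88  0.  ] rows>=2.7
([-15, 30, 112], -15) to [ 490.9 -303.8  224.6] shift [-1.62 -1.64 -0.41] turn [ 5.33 -5.28  0.  ] rows>=5.3
([-15, 15, 100], -40) to [ 442.6 -352.6  229.7] shift [-1.93 -1.95  0.2 ] turn [ 4.44 -4.4   0.  ] rows>=4.4
([-15, 10, 100], -65) to [ 399.7 -395.9  222.5] shift [-1.71 -1.73 -0.29] turn [ 4.44 -4.4  -0.  ] rows>=4.4
```

Call:
move_arm(motion=[[10,[0.3,-0.64,0.06],[0.1,-0.1,-0.07]],[10,[0.3,-0.64,0.06],[0.1,-0.1,-0.07]],[10,[0.3,-0.64,0.06],[0.1,-0.1,-0.07]],[10,[0.3,-0.64,0.06],[0.1,-0.1,-0.07]],[10,[0.3,-0.64,0.06],[0.1,-0.1,-0.07]],[10,[0.3,-0.64,0.06],[0.1,-0.1,-0.07]],[10,[0.3,-0.64,0.06],[0.1,-0.1,-0.07]],[10,[0.28,-0.64,0.06],[0.1,-0.1,-0.07]],[10,[0.28,-0.64,0.06],[0.1,-0.1,-0.07]],[10,[-0.54,-0.54,-0.28],[0.18,-0.18,0]],[10,[-0.54,-0.54,-0.28],[0.18,-0.18,0]],[10,[-0.54,-0.54,-0.28],[0.18,-0.18,0]],[10,[-0.54,-0.54,-0.28],[0.18,-0.18,0]],[10,[-0.52,-0.54,-0.28],[0.18,-0.18,0]]])

```text
time_s: 26.72
ee_pos: [530.4, -262.5, 234.5]
ee_rot: [-179.8, 25.2, 45.4]
force: [0.4, -0.9, -1.0]
gripper_width: 14.6
gripper_force: 50.0
```

Call:
move_arm(motion=[[10,[-0.27,-0.27,-0.063],[0.89,-0.88,0]],[10,[-0.27,-0.27,-0.063],[0.89,-0.88,0]],[10,[-0.27,-0.27,-0.063],[0.89,-0.88,0]],[10,[-0.27,-0.27,-0.063],[0.89,-0.88,0]],[10,[-0.27,-0.27,-0.063],[0.89,-0.88,0]],[10,[-0.27,-0.27,-0.063],[0.89,-0.88,0]],[10,[-0.39,-0.39,0.04],[0.89,-0.88,0]],[10,[-0.39,-0.39,0.04],[0.89,-0.88,0]],[10,[-0.39,-0.39,0.04],[0.89,-0.88,0]],[10,[-0.39,-0.39,0.04],[0.89,-0.88,0]],[10,[-0.39,-0.39,0.04],[0.89,-0.88,0]],[10,[-0.34,-0.35,-0.06],[0.89,-0.88,0]],[10,[-0.34,-0.35,-0.06],[0.89,-0.88,0]],[10,[-0.34,-0.35,-0.06],[0.89,-0.88,0]],[10,[-0.34,-0.35,-0.06],[0.89,-0.88,0]],[10,[-0.34,-0.35,-0.06],[0.89,-0.88,0]],[10,[0,0,0],[0,0,0]],[10,[0,0,0],[0,0,0]],[10,[0,0,0],[0,0,0]]])

```text
time_s: 28.3
ee_pos: [400.4, -394.8, 224.4]
ee_rot: [-179.9, -54.9, 45.2]
force: [1.1, 0.5, -0.8]
gripper_width: 14.5
gripper_force: 50.0
```

```bash
cat >> h.py <<'E'
def asc(im,x0,y0,x1,y1):
    for y in range(y0,y1,2): print("".join(" .:-=+*#%@"[min(9,int(im[y,x].min())*10//256)] for x in range(x0,x1)))
E
python3 - <<'E'
from h import *
rep()
im=grab_frame("scene"); rods_bin(im,"scene"); cv2.imwrite("pics/sc10.png",im); t=grab_frame("top"); cv2.imwrite("pics/t10.png",t); rods_bin(t,"top")
asc(t,262,242,312,292);print();asc(cv2.imread("pics/t7.png"),262,242,312,292);print();asc(im,300,250,362,282)
E
```

```text
28.3 F [ 1.1  0.5 -0.8] w 14.5 p [ 400.4 -394.8  224.4] [-179.9  -54.9   45.2]
scene bright 28 [(28, [325.0, 269.0])]
top bright 294 [(294, [286.0, 273.0])]
***+****+****+*+*****+**++=-:::::::::--=+**+=:...:
****************+*******++*+=-:::::::::::-++**+-:.
******+****************+++***++=-::::::::::-=+***=
*****+****+*************++**+***++=:::::::::::-=+*
********************++*****+*+++***++-::::::::::--
****************++***+**+**+***+**+**++=-:::::::::
******+*************+***+*****+**+**++**++-:::::::
****++***************+**+******+**%@@%#*++=-:::-::
*****************+********+***+*%@@%%%%%#+:::::::-
****************++*+*+*+***+*+*#%%@@@@@@%*::-:::::
++***+**+******+*++**++*++*#@%%%%@@@@@@@@@+:::-::-
***********+***+****++*+*#@@@%%%@@@@@@@@@%=::::--+
**********************++#@@%@%%@@@@@@@@@%+-::--=+*
****************+*+*+*+*@%%#%@@@@@@@@@%=-::::-=+*+
*****************+**++#@%%%%@@@@@@@@%+-::::-=+**=:
*+**+****+***+**+**+*%@%%%%@@@@@@@%#-::::--=+*+-. 
+******+****++*++++#%%@%%@@@@@@@@%+-:::::-+**+:...
**************+*+*#%%@%@@@@@@@@@#-:::::-=+*+=:....
*********+**++++#%%@%%@@@
[... 1916 characters left out ...]
++=---:
==--===================+*#%%%#**#%%%%%%*+-------------=+++===-
++++++++++++++++++++++==+*#%%#***#%%%%%%#+-------------=+++=--
+++++++++++++++++++++====+*#%%%#*#%%%%%%%*+-------------=+++--
++++++++++++++++++++++*#%#**#%%#**#%%%%%%%#*=------------=+++=
+++++++++++++++++++++*#%%%%###%%%#*#%%%%%@%%*=-=====+++++++++=
++++++++++++++++++++++*#%%%#**#%%#**#%%%####*++++++++++===----
+++++++++++++++++++++++*#%%%******++**+++++====-----:-::------
+++++++++++++++++++++++++***+++++====------::::-:::::--------:
+++++++++***++*++++++++===------::::-:--:---:----------:::::::
++++*+++++++====------::::-::::-----------------------::::::::
++====------:-:::::---------:--------------------------:--::::
```

```bash
python3 - <<'E'
from h import *
b=bR(BY,.375)
for n in("top","scene"):
  print(n,"ends seen top A:(298,260)-(286,286)? B left end (273,287); scene: A (334,251)-(342,270), M (324,256)-(332,270), L(324,268)")
  for x,z in((11,11),(33,11),(22,30),(11,33),(11,25),(28,14),(55,11)):
    print((x,z),proj(n,HB+b.apply(np.array([[x,y,z] for y in(-26,0,26)])+[6,0,-6])).round(0).tolist())
E
```

```text
top ends seen top A:(298,260)-(286,286)? B left end (273,287); scene: A (334,251)-(342,270), M (324,256)-(332,270), L(324,268)
(11, 11) [[294.0, 264.0], [287.0, 274.0], [279.0, 284.0]]
(33, 11) [[286.0, 257.0], [278.0, 268.0], [271.0, 278.0]]
(22, 30) [[292.0, 261.0], [285.0, 271.0], [277.0, 282.0]]
(11, 33) [[297.0, 264.0], [289.0, 274.0], [282.0, 285.0]]
(11, 25) [[296.0, 264.0], [288.0, 274.0], [281.0, 285.0]]
(28, 14) [[288.0, 259.0], [281.0, 269.0], [273.0, 279.0]]
(55, 11) [[278.0, 251.0], [270.0, 261.0], [263.0, 271.0]]
scene ends seen top A:(298,260)-(286,286)? B left end (273,287); scene: A (334,251)-(342,270), M (324,256)-(332,270), L(324,268)
(11, 11) [[324.0, 266.0], [328.0, 274.0], [332.0, 283.0]]
(33, 11) [[316.0, 266.0], [320.0, 274.0], [323.0, 283.0]]
(22, 30) [[323.0, 260.0], [327.0, 269.0], [331.0, 278.0]]
(11, 33) [[328.0, 259.0], [332.0, 268.0], [336.0, 277.0]]
(11, 25) [[327.0, 262.0], [331.0, 270.0], [335.0, 279.0]]
(28, 14) [[318.0, 265.0], [322.0, 274.0], [326.0, 283.0]]
(55, 11) [[307.0, 266.0], [311.0, 275.0], [315.0, 284.0]]
```

```bash
cat > hyp.py <<'E'
from h import *
import itertools,sys
def rend(n,rods,T,sh):
    m=np.zeros((480,640),np.uint8); b=bR(BY,T); i,r,t=cam(n)
    for x,z in rods:
        for y in np.linspace(-25,25,9):
            P=HB+b.apply(np.array([x+6+sh,y+OY,z-6])); d=(r@P+t)[2]; q=proj(n,P)[0]
            cv2.circle(m,(int(round(q[0]*16)),int(round(q[1]*16))),int(16*10.5*i["fx"]/d),255,-1,cv2.LINE_AA,4)
    return m>127
def obs(im,n,reg,th):
    x0,y0,x1,y1=reg; o=np.zeros((480,640),bool); o[y0:y1,x0:x1]=im[y0:y1,x0:x1].min(2)>th; return o
sc,tp=sys.argv[1:3]
S=cv2.imread(sc);Tp=cv2.imread(tp)
RS=(300,235,345,266);RT=(258,242,303,292)
os_,ot=obs(S,"scene",RS,160),obs(Tp,"top",RT,172)
def clip(m,reg): k=np.zeros_like(m); k[reg[1]:reg[3],reg[0]:reg[2]]=m[reg[1]:reg[3],reg[0]:reg[2]]; return k
best=[]
slots=[(11,11),(33,11),(55,11),(22,30),(44,30),(11,33),(33,33),(11,46),(25,28),(20,50),(11,55),(77,11)]
for OY in (-4,0,4):
  for sh in(-5,-2,1):
    A={s:(clip(rend("scene",[s],.375,sh),RS),clip(rend("top",[s],.375,sh),RT)) for s in slots}
    for k in(1,2,3,4):
      for c in itertools.combinations(slots,k):
        if any(np.hypot(a[0]-b[0],a[1]-b[1])<20 for a,b in itertools.combinations(c,2)): continue
        ms=np.any([A[s][0] for s in c],0);mt=np.any([A[s][1] for s in c],0)
        best.append((int((ms^os_).sum()),int((mt^ot).sum()),OY,sh,c))
best.sort(key=lambda b:2*b[0]+b[1]); print(os_.sum(),ot.sum())
for b in best[:9]: print(b)
E
python3 hyp.py pics/sc7.png pics/t7.png; python3 hyp.py pics/sc10.png pics/t10.png
```

```text
265 781
(81, 245, 4, 1, ((11, 11), (33, 11), (11, 33), (11, 55)))
(74, 276, 4, 1, ((33, 11), (11, 33), (11, 55)))
(83, 278, 0, 1, ((11, 11), (33, 11), (11, 33), (11, 55)))
(73, 303, 0, 1, ((33, 11), (11, 33), (11, 55)))
(107, 243, 4, 1, ((11, 11), (33, 11), (11, 55)))
(110, 247, 4, -5, ((11, 11), (33, 11), (20, 50)))
(110, 255, 4, 1, ((11, 11), (33, 11), (22, 30), (11, 55)))
(112, 254, 4, -5, ((33, 11), (20, 50)))
(123, 232, 4, -2, ((11, 11), (33, 11), (20, 50)))Traceback (most recent call last):
  File "hyp.py", line 21, in <module>
    A={s:(clip(rend("scene",[s],.375,sh),RS),clip(rend("top",[s],.375,sh),RT)) for s in slots}
               ~~~~^^^^^^^^^^^^^^^^^^^^^
  File "hyp.py", line 7, in rend
    P=HB+b.apply(np.array([x+6+sh,y+OY,z-6])); d=(r@P+t)[2]; q=proj(n,P)[0]
                                                               ~~~~^^^^^
  File "h.py", line 7, in proj
    i,r,t=cam(n); c=np.atleast_2d(P)@r.T+t
          ~~~^^^
  File "h.py", line 5, in cam
    i=camera_info(n); return i,cv2.Rodrigues(np.array(i["rvec"]))[0],np.array(i["tvec"])
ValueError: time passes only in moves, steps and waits
```

```bash
sed -i 's/^    i=camera_info(n); return/    i=_c.setdefault(n,camera_info(n)) if n!="wrist" and n not in _c else (_c[n] if n!="wrist" else camera_info(n)); return/; s/^def cam(n):/_c={}\ndef cam(n):/' h.py; python3 - <<'E'
from h import *
P=[cur()]; T=.38
def go(g,s): delta(*P[-1],*g,s); P.append(g)
go(pour_goal([-15,25,120],-30),"a"); go(pour_goal([-15,60,190],0),"b"); go(scoop_goal(T,[75,0,125],-3),"hover"); go(scoop_goal(T,[75,0,12],-4),"low")
E
```

```text
a to [ 465.3 -329.6  245.7] shift [2.57 2.59 0.81] turn [-6.19  6.13 -0.03] rows>=6.2
b to [ 531.  -263.3  281.9] shift [2.63 2.65 1.45] turn [-5.33  5.28 -0.  ] rows>=5.3
hover to [508.6 -77.  292.7] shift [-0.89  7.45  0.43] turn [ 4.5  -4.25  0.66] rows>=7.5
low to [535.2 -47.5 188.5] shift [ 1.06  1.18 -4.17] turn [ 0.19 -0.17  0.  ] rows>=4.2
```

Call:
move_arm(motion=[[10,[0.37,0.37,0.12],[-0.89,0.88,0]],[10,[0.37,0.37,0.12],[-0.89,0.88,0]],[10,[0.37,0.37,0.12],[-0.89,0.88,0]],[10,[0.37,0.37,0.12],[-0.89,0.88,0]],[10,[0.37,0.37,0.12],[-0.89,0.87,0]],[10,[0.36,0.37,0.11],[-0.87,0.87,0]],[10,[0.36,0.37,0.1],[-0.87,0.87,0]],[10,[0.44,0.44,0.24],[-0.89,0.88,0]],[10,[0.44,0.44,0.24],[-0.89,0.88,0]],[10,[0.44,0.44,0.24],[-0.89,0.88,0]],[10,[0.44,0.44,0.24],[-0.89,0.88,0]],[10,[0.44,0.44,0.24],[-0.89,0.88,0]],[10,[0.43,0.45,0.25],[-0.88,0.88,0]]])

```text
time_s: 29.48
ee_pos: [531.1, -261.8, 283.9]
ee_rot: [179.8, 10.1, 45.4]
force: [0.2, -0.2, -1.6]
gripper_width: 14.8
gripper_force: 50.0
```

Call:
move_arm(motion=[[10,[-0.09,0.745,0.04],[0.45,-0.43,0.07]],[10,[-0.09,0.745,0.04],[0.45,-0.43,0.07]],[10,[-0.09,0.745,0.04],[0.45,-0.43,0.07]],[10,[-0.09,0.745,0.04],[0.45,-0.43,0.07]],[10,[-0.09,0.745,0.04],[0.45,-0.43,0.07]],[10,[-0.09,0.745,0.04],[0.45,-0.43,0.07]],[10,[-0.09,0.745,0.04],[0.45,-0.42,0.07]],[10,[-0.09,0.745,0.04],[0.45,-0.42,0.07]],[10,[-0.09,0.745,0.05],[0.45,-0.42,0.05]],[10,[-0.08,0.745,0.06],[0.45,-0.42,0.05]],[10,[0,0,0],[0,0,0]],[10,[0,0,0],[0,0,0]]])

```text
time_s: 30.48
ee_pos: [507.3, -76.9, 293.2]
ee_rot: [179.9, -14.8, 48.1]
force: [0.9, -0.0, -1.1]
gripper_width: 14.8
gripper_force: 50.0
```

```bash
python3 - <<'E'
from h import *
rep(); scoop_in_bin(.38)
P=[cur()]; T=.38
def go(g,s): delta(*P[-1],*g,s); P.append(g)
go(scoop_goal(T,[75,-1,12],-4),"low");go(scoop_goal(T,[70,-1,4],-4),"touch");go(scoop_goal(T,[20,-1,4],-4),"20");go(scoop_goal(T,[5,-1,4],-4),"5")
E
```

```text
30.4833 F [ 0.9 -0.  -1.1] w 14.8 p [507.3 -76.9 293.2] [179.9 -14.8  48.1]
scoop in corner frame [111.6   0.8 127.7] lip [ 74.6   0.7 125.7] yaw,pitch,roll [-1.799e+02 -3.100e+00 -1.000e-01]
low to [536.  -48.1 188.5] shift [ 1.15  1.15 -4.19] turn [ 0.2  -0.13 -0.02] rows>=4.2
touch to [534.8 -49.4 179.2] shift [-0.04 -0.05 -0.37] turn [0. 0. 0.] rows>=0.4
20 to [503.8 -83.9 160.7] shift [-1.24 -1.38 -0.74] turn [0. 0. 0.] rows>=1.4
5 to [494.5 -94.2 155.1] shift [-0.37 -0.41 -0.22] turn [0. 0. 0.] rows>=0.4
```

Call:
move_arm(motion=[[10,[0.2,0.2,-0.7],[0.03,-0.02,0]],[10,[0.2,0.2,-0.7],[0.03,-0.02,0]],[10,[0.19,0.19,-0.7],[0.03,-0.02,0]],[10,[0.19,0.19,-0.7],[0.03,-0.02,0]],[10,[0.19,0.19,-0.7],[0.03,-0.02,0]],[10,[0.18,0.18,-0.69],[0.03,-0.02,0]],[10,[-0.02,-0.02,-0.18],[0,0,0]],[10,[-0.02,-0.03,-0.18],[0,0,0]],[10,[-0.21,-0.23,-0.12],[0,0,0]],[10,[-0.21,-0.23,-0.12],[0,0,0]],[10,[-0.21,-0.23,-0.12],[0,0,0]],[10,[-0.21,-0.23,-0.12],[0,0,0]],[10,[-0.2,-0.23,-0.12],[0,0,0]],[10,[-0.2,-0.23,-0.12],[0,0,0]],[10,[0,0,0],[0,0,0]]])

```text
time_s: 31.73
ee_pos: [505.7, -87.2, 162.3]
ee_rot: [179.8, -15.8, 47.9]
force: [1.0, -0.9, 7.1]
gripper_width: 14.7
gripper_force: 50.0
```

```bash
python3 - <<'E'
from h import *
rep(); scoop_in_bin(.38); delta(*cur(),*scoop_goal(.38,[5,-1,4],-4))
im=grab_frame("scene"); cv2.imwrite("pics/sc11.png",im); asc(im,280,244,362,276)
E
```

```text
31.7333 F [ 1.  -0.9  7.1] w 14.7 p [505.7 -87.2 162.3] [179.8 -15.8  47.9]
scoop in corner frame [56.5 -5.   8.6] lip [19.6 -4.9  6. ] yaw,pitch,roll [179.9  -4.   -0.2]
 to [494.5 -94.2 155.1] shift [-0.45 -0.28 -0.29] turn [0.03 0.04 0.03] rows>=0.4
-----------==-:. ....:::::.:.::::::.::::::::::::::::::::::---------===::...:-=++++
---------=++++-.   .::......::::::::::::-::-::::-::--:-----------------.....:==+==
--------++*+=-. .  ......::::::::::::::-:-::-::--==++==-----------------:....:::::
------=+**+=:....      .::-:-:::-::---::-:-:::-=+*****+=--:-::--:::::---::. .....:
----==+**+=:.  .     .:--::::-::-:-:-::::::---=+********+-::-::::::-:-----.....:::
---=++**+=:.. .     .:----::::::-:--:-::::-=+*++********+=-::::--::::::----:......
--=+***+=:. .    . .:-===---:-::::::-:-::-=+****++******++--:::-::-::--:---::.....
-=+**++=:.  .     .:-=====---:::-::::-:::-=+******++******+=::::::::-:-::-----:::.
-=++*+=:. .      :-=====-=-----------------=+******+******+=-::-::-::-::-:-----:::
+==+++-..  .  .:=+**+========----=--=--=---==++*****++******+=-::::-::-::-:----:::
++==+=-.     .-+*****+========-----=-=-----===++****+++******=-::::--:::::::----:.
+++====::...:-+**++***+========-----=--=-=++**+++****++*******+=-::::--::::::----:
++++=======++++++++***++========--------==+*****++****++*******+=-----------------
++++======+++++++*+*****+========--------=+******++***++*******++++++=---------::.
+++++=-=+++++++++*******+=========--------=++****++++++++++++++=====--:::-:::::::.
+++++===+*+++++****+****++==============++++++++++++=====------:::-:::--::-::::::.
```

Call:
move_arm(motion=[[10,[-0.2,-0.18,-0.09],[0,0,0]],[10,[-0.2,-0.18,-0.09],[0,0,0]],[10,[-0.2,-0.18,-0.09],[0,0,0]],[10,[0,0,0],[0,0,0]]])

```text
time_s: 32.12
ee_pos: [490.8, -100.8, 155.5]
ee_rot: [179.7, -15.8, 48.0]
force: [1.1, -2.0, 6.5]
gripper_width: 14.8
gripper_force: 50.0
```

```bash
python3 - <<'E'
from h import *
rep(); scoop_in_bin(.38); delta(*cur(),*scoop_goal(.38,[-5,-1,4],-4))
im=grab_frame("scene"); cv2.imwrite("pics/sc12.png",im); asc(im,300,240,362,274)
E
```

```text
32.1167 F [ 1.1 -2.   6.5] w 14.8 p [ 490.8 -100.8  155.5] [179.7 -15.8  48. ]
scoop in corner frame [35.3 -3.1  9.7] lip [-1.6 -3.1  7.1] yaw,pitch,roll [180.   -4.   -0.3]
 to [ 488.2 -101.1  151.4] shift [-0.1  -0.01 -0.17] turn [0.04 0.04 0.03] rows>=0.2
:::-:::.  ..:.:.:.:::::::::::::::::.:::.:..:::..::.:.:::::::==
::-:::......::::...:.:::::::::::::.:...:..::::..:::::.::..:-==
-=--:.. ...::::.::..:::::::..:::.:.::::::::::::::::....::-====
+**=:......:...::.......:.:::::::::::::-:::-:::----:....:-====
*++-.  .......:::::::::::::--=+++=--:-::::::::------:....::::.
+=:.    .    .:--:::::--::-=+*****++--:::-:::::::----:........
=:.        ..::::::-::::-==+***#***++-:::::::::::----::.....:.
:.   .   ..:----:::::--=+***+*******+=-::-::::-:::----::......
.  .      :-==----::--=+****++*******+=-::-::::::::-----:.....
 . .  . .:-===---::::-=+*****+++******+--:::-:-::::-:----::::.
      ..--======-------=++*****++*****+=--::::-:::-:::-----:::
    .:=+**+=======-----==++*****+*******+=:::::::::::-:----:::
   :-+*****+=======----===++****++******+=--::::::::::::----::
..-=+***+**+========--++***++****++*******+=--:::::::::::----:
=+++*+++****+=======-=+*****++****++*******+=------====-------
++*++++******+========+*****+++***++*******++++++++++==---:::.
+++++********++========++****++++++++++++++===--------::::::.:
```

Call:
move_arm(motion=[[10,[-0.12,-0.13,-0.07],[0,0,0]],[10,[-0.12,-0.13,-0.07],[0,0,0]],[10,[-0.12,-0.13,-0.07],[0,0,0]],[10,[0,0,0],[0,0,0]]])

```text
time_s: 32.5
ee_pos: [483.8, -110.0, 151.9]
ee_rot: [179.6, -16.0, 47.9]
force: [1.7, 0.6, 13.0]
gripper_width: 14.4
gripper_force: 50.0
```

```bash
python3 - <<'E'
from h import *
rep(); scoop_in_bin(.38); delta(*cur(),*scoop_goal(.38,[-5,-1,4],-4))
im=grab_frame("scene"); cv2.imwrite("pics/sc12.png",im); asc(im,300,240,362,274)
E
```

```text
32.5 F [ 1.7  0.6 13. ] w 14.4 p [ 483.8 -110.   151.9] [179.6 -16.   47.9]
scoop in corner frame [23.6 -4.2 10.5] lip [-13.3  -4.2   7.8] yaw,pitch,roll [179.9  -4.2  -0.4]
 to [ 488.2 -101.1  151.4] shift [ 0.18  0.35 -0.02] turn [0.02 0.1  0.05] rows>=0.4
------::::::.   ..:::.....:::::::::::::.::.:.:.:::.:..:.:.::.:
------::-::.  ....:.:.::..::-::::.::::.:::::::.:::.:.:::::::::
-----===-:. ....::::.::...::::::::::::::.::::::::::....::----=
---=+***=:  ....:::..:.:::::--=+++=-:::::::-:::----.....:-====
--=+**+=-.     . ...::::::-=+******=--::::::-:::----:....::::.
=++*++=:.. .      .::::--=++*******+=-:::::::-::::--::. . ...:
++**+=:. .       ::::--=+**++*******+--:::::::-:::----:.....:.
**++-... . .   .:-----=+****++*******+-:::-:::::-:-----:......
*++-: .   . . .--==---=+******+*******=--:::::::::::----:::...
++-.         .:-=====--=++****++******+=-:::-:::::-::-------::
+-.. .     .:-=====------=+*****+******++-:::::-::::::---====-
=:    . .:-+**++==========++****++******+=--:::::::-:::-------
-:  .  .-=+*#***+====++****+*****++*******+=-::-::::::::------
+-::.::=+**++****+===++*****+*****++****#**+=-::::::::-::-----
======++**+++****+====++****++****++********+-----====+++++==-
====++++++++******+====++****++****++****+++++++++++++====--::
==++++++++*********+====++***++++++++++++++====------::--:::..
```

```bash
python3 - <<'E'
from h import *
p,r=cur(); sp,rs=scoop_from_tool(p,r)
print(wproj(sp+rs.apply([[-37,46,46],[-37,-46,46],[-37,46,0],[-37,-46,0],[-61.7,0,128]])).round(0).tolist())
w=grab_frame("wrist"); cv2.imwrite("pics/w13.png",w)
g=w[:,:,1].astype(int)
for c in (275,290,360,375): print(c,[int(v) for v in g[200:300:3,c]])
for f in("w6","w9","w8"):
    g=cv2.imread(f"pics/{f}.png")[:,:,1].astype(int); print(f,[int(v) for v in g[200:300:3,290]])
E
```

```text
[[399.0, 276.0], [253.0, 276.0], [388.0, 245.0], [264.0, 245.0], [327.0, 323.0]]
275 [184, 184, 184, 184, 184, 183, 183, 176, 177, 177, 172, 175, 176, 178, 176, 178, 178, 178, 221, 158, 170, 168, 167, 149, 57, 56, 58, 56, 54, 55, 52, 47, 47, 54]
290 [184, 184, 185, 185, 184, 184, 183, 177, 179, 178, 173, 175, 177, 178, 178, 178, 178, 178, 221, 203, 177, 90, 79, 79, 77, 76, 76, 74, 75, 75, 75, 72, 75, 74]
360 [183, 184, 184, 184, 183, 184, 182, 175, 180, 180, 175, 179, 177, 180, 177, 179, 179, 177, 179, 154, 115, 90, 91, 89, 89, 86, 77, 74, 75, 73, 75, 74, 73, 74]
375 [183, 183, 184, 183, 183, 182, 182, 175, 179, 178, 175, 178, 176, 181, 177, 177, 178, 177, 218, 158, 158, 166, 165, 146, 57, 58, 57, 59, 56, 52, 59, 76, 99, 124]
w6 [178, 213, 234, 247, 247, 246, 236, 248, 218, 122, 121, 119, 120, 121, 122, 121, 120, 120, 122, 155, 191, 110, 69, 70, 69, 69, 69, 67, 68, 68, 66, 67, 66, 65]
w9 [136, 141, 144, 137, 134, 135, 134, 123, 124, 124, 121, 122, 123, 124, 123, 124, 122, 122, 187, 241, 204, 106, 72, 72, 73, 72, 72, 69, 69, 69, 69, 68, 69, 68]
w8 [184, 185, 185, 183, 183, 183, 182, 182, 178, 174, 173, 172, 172, 173, 174, 175, 174, 173, 174, 214, 152, 92, 79, 81, 75, 75, 76, 74, 75, 75, 74, 73, 72, 73]
```

```bash
python3 - <<'E'
from h import *
from scipy.optimize import least_squares
w=cv2.imread("pics/w6.png")[:,:,1].astype(int)
for rr in (232,240,248,254): print(rr,[int(v) for v in w[rr,235:275:2]],[int(v) for v in w[rr,375:415:2]])
p,r=cur(); i,cr,ct=cam("wrist")
sp,rs=scoop_from_tool(p,r)
def wp(P):
    c=P@cr.T+ct; th=np.arctan2(np.hypot(c[:,0],c[:,1]),c[:,2]); ph=np.arctan2(c[:,1],c[:,0]); return np.c_[i["fx"]*th*np.cos(ph)+i["cx"],i["fy"]*th*np.sin(ph)+i["cy"]]
L=np.array([[-37,46,46],[-37,-46,46],[-37,46,0],[-37,-46,0.]])
def f(q):
    l=R.from_euler('y',q[2],degrees=True).apply(L-GP)+GP+[q[0],0,q[1]]
    u=wp(sp+rs.apply(l)); return [u[:2,1].mean()-255,u[2:,1].mean()-225.5,(u[0,0]-u[1,0]-143)/2,q[2]/4]
s=least_squares(f,[0,0,0]); print(s.x,s.fun)
E
```

```text
232 [108, 116, 91, 81, 110, 122, 119, 106, 92, 77, 74, 76, 80, 96, 106, 119, 120, 120, 120, 120] [119, 120, 119, 119, 118, 118, 114, 99, 88, 82, 94, 127, 168, 164, 115, 65, 63, 88, 131, 99]
240 [66, 79, 81, 62, 60, 103, 123, 119, 106, 96, 76, 84, 94, 111, 119, 118, 119, 119, 119, 118] [118, 117, 116, 119, 117, 116, 118, 116, 108, 94, 111, 148, 164, 121, 60, 57, 55, 51, 56, 59]
248 [56, 51, 55, 58, 57, 54, 93, 122, 120, 109, 95, 97, 115, 120, 120, 119, 120, 120, 120, 120] [120, 120, 119, 119, 119, 119, 118, 119, 119, 104, 98, 151, 119, 109, 101, 88, 99, 86, 93, 85]
254 [68, 75, 80, 82, 75, 69, 62, 96, 121, 103, 96, 114, 118, 119, 118, 119, 120, 120, 120, 121] [119, 119, 119, 119, 119, 118, 119, 117, 119, 118, 103, 93, 69, 62, 68, 77, 78, 86, 97, 81]
[-7.24972834 -9.0291533   2.3073379 ] [-0.12627008  0.14813967  0.05171018  0.57683447]
```

```bash
sed -i 's/^GP=.*/GP=np.array([-50.6,0,120.])/' h.py; python3 - <<'E'
from h import *
rep(); scoop_in_bin(.38)
P=[cur()]; sp,rs=scoop_from_tool(*P[0]); b=bR(BY,.38); l=b.inv().apply(sp+rs.apply([37,0,0])-HB)-[6,0,-6]
for p in (4,14,24,34,44):
    a=np.radians(p); lip=[l[0]+1,-1,l[2]+2+74*np.sin(a)]
    g=scoop_goal(.38,lip,p); delta(*P[-1],*g,str(p)); P.append(g)
E
```

```text
32.6 F [ 1.7 -0.5 12.8] w 15.0 p [ 483.8 -110.   151.9] [179.6 -16.   47.9]
scoop in corner frame [32.3 -4.3  1.7] lip [-4.6 -4.3 -1. ] yaw,pitch,roll [180.   -4.2  -0.4]
4 to [492.7 -96.2 153.2] shift [0.36 0.55 0.05] turn [-1.46  1.44  0.04] rows>=1.5
14 to [503.2 -84.5 154.6] shift [0.42 0.47 0.06] turn [-1.86  1.67  0.  ] rows>=1.9
24 to [512.5 -74.2 152.1] shift [ 0.37  0.41 -0.1 ] turn [-1.86  1.67 -0.  ] rows>=1.9
34 to [520.2 -65.7 145.8] shift [ 0.31  0.34 -0.25] turn [-1.86  1.67  0.  ] rows>=1.9
44 to [526.1 -59.2 135.8] shift [ 0.24  0.26 -0.4 ] turn [-1.86  1.67 -0.  ] rows>=1.9
```

Call:
move_arm(motion=[[10,[-0.09,-0.1,-0.04],[0,0,0]],[10,[-0.05,-0.05,0.05],[0,0,0]],[10,[0.12,0.16,0.03],[-0.5,0.48,0]],[10,[0.12,0.16,0.03],[-0.5,0.48,0]],[10,[0.12,0.16,0.03],[-0.5,0.48,0]],[10,[0.14,0.16,0.02],[-0.62,0.56,0]],[10,[0.14,0.16,0.02],[-0.62,0.56,0]],[10,[0.14,0.16,0.02],[-0.62,0.56,0]],[10,[0.12,0.14,-0.03],[-0.62,0.56,0]],[10,[0.12,0.14,-0.03],[-0.62,0.56,0]],[10,[0.12,0.14,-0.03],[-0.62,0.56,0]],[10,[0.1,0.11,-0.08],[-0.62,0.56,0]],[10,[0.1,0.11,-0.08],[-0.62,0.56,0]],[10,[0.1,0.11,-0.08],[-0.62,0.56,0]],[10,[0.08,0.09,-0.1],[-0.62,0.56,0]],[10,[0.08,0.09,-0.1],[-0.62,0.56,0]],[10,[0.08,0.09,-0.1],[-0.62,0.56,0]],[10,[0,0,0],[-0.62,0.56,0]],[10,[0,0,0],[0,0,0]]], grip_force=60)

```text
time_s: 34.18
ee_pos: [523.0, -59.7, 134.7]
ee_rot: [-179.7, 35.7, 48.0]
force: [6.1, 7.3, 3.7]
gripper_width: 15.0
gripper_force: 60.0
```

Call:
move_arm(motion=[[10,[0,0,0.4],[0,0,0]],[10,[0,0,0.8],[0,0,0]],[10,[0,0,0.8],[0,0,0]],[10,[0,0,0.8],[0,0,0]],[10,[0,0,0.8],[0,0,0]],[10,[0,0,0.8],[0,0,0]],[10,[0,0,0.6],[0,0,0]],[10,[0,0,0],[0,0,0]]])

```text
time_s: 34.85
ee_pos: [520.0, -63.3, 264.4]
ee_rot: [-179.9, 35.8, 47.7]
force: [-0.0, 0.3, -1.6]
gripper_width: 14.8
gripper_force: 60.0
```

```bash
python3 - <<'E'
from h import *
rep(); scoop_in_bin(.38)
im=grab_frame("scene"); cv2.imwrite("pics/sc14.png",im); w=grab_frame("wrist"); cv2.imwrite("pics/w14.png",w); asc(im,262,210,362,282)
P=[cur()]
for l,pt in (([-15,130,215],20),([-15,40,170],15)):
    g=pour_goal(l,pt); delta(*P[-1],*g,str((l,pt))); P.append(g)
E
```

```text
34.85 F [-0.   0.3 -1.6] w 14.8 p [520.  -63.3 264.4] [-179.9   35.8   47.7]
scoop in corner frame [ 61.7   1.3 155.4] lip [ 36.8   1.5 182.7] yaw,pitch,roll [179.5  47.6   0.3]
............. ...::::::::::::::::::::--=+++++++++++++++++++++++*#%@@@@@@%%##+:--========+*##++#%%%%%
...............::::::::::::::::::::::-===+++++++++++=+*##%%%#*+*%@@@@@@@%%%%#=:-==========*##++#@@@@
...........:.::::::::::::::::::::::.-+*++++++++++++++*%@@@@@@%###%%@@@@@@%%%%#=::-=========*##+*%@@@
.... .....::::.:::::::::::::::::....:+*#*+=++++++++=+#%@@@@@@@%#**#%@@@@@%%%%##=:--=========*##+*%@@
.. ....::::::::::::::::::::::..     .-=*+++==+=++++***#%%@@@@@@%*+*#%%%@@@%%%%%#=---========+*%#+*%@
....:::::::::::::::::::::::..       ..:=+++=++*#%%@%%**#%%@@@@@%#*+*#%@@@@@%%%%%#+--======-==+#%#**#
..::::::::::.::::::-----:..  .         :=++*##%@@@@@@%#**%%%%@@%%#*+*#%%@@@@%%%%%#=---=====-==+#%#+-
::::::::::::::::---------:.      .  ..  .-=+#%%@@@@@@@%**#%%@@@@@%#***#%@@@@@%%%%%#+--=========+#%%%
:::::::::.::::--=--------:::.     .. . ...-=+*#%%@@@@@%#***#%%@@@@%#*+*#%@@@@@@%%%%#+--=======--=*##
::::::::::::-
[... 2230 characters left out ...]
++++++**+***++++=========--=-----=---=-=-====---==++******+++++====------------
=---=--=---=======+++++++++++++*****+++=========-----=--=====================------------------===--
--=-=-=-----=-==-----===+++++++++++++++======-================-----------------------------------:::
==---=-==-==-=--=-==-=---======+++++++=============------------------------------=------------::--::
---=----=------=-=--==----==============----------------------------------------------------------::
([-15, 130, 215], 20) to [ 595.4 -198.2  281.3] shift [ 3.05 -5.41  0.8 ] turn [ 1.04 -1.09 -0.59] rows>=5.4
([-15, 40, 170], 15) to [ 527.7 -266.6  246. ] shift [-2.71 -2.74 -1.41] turn [ 0.89 -0.88  0.  ] rows>=2.7
```

Call:
move_arm(motion=[[10,[0.3,-0.54,0.08],[0.1,-0.1,-0.06]],[10,[0.3,-0.54,0.08],[0.1,-0.1,-0.06]],[10,[0.3,-0.54,0.08],[0.1,-0.1,-0.06]],[10,[0.3,-0.54,0.08],[0.1,-0.1,-0.06]],[10,[0.3,-0.54,0.08],[0.1,-0.1,-0.06]],[10,[0.3,-0.54,0.08],[0.1,-0.1,-0.06]],[10,[0.3,-0.54,0.08],[0.1,-0.1,-0.06]],[10,[0.3,-0.54,0.08],[0.1,-0.1,-0.06]],[10,[0.3,-0.54,0.08],[0.1,-0.1,-0.06]],[10,[0.3,-0.54,0.08],[0.1,-0.1,-0.06]],[10,[-0.45,-0.46,-0.23],[0.15,-0.15,0]],[10,[-0.45,-0.46,-0.23],[0.15,-0.15,0]],[10,[-0.45,-0.46,-0.23],[0.15,-0.15,0]],[10,[-0.45,-0.46,-0.23],[0.15,-0.15,0]],[10,[-0.45,-0.45,-0.23],[0.15,-0.15,0]],[10,[-0.45,-0.45,-0.23],[0.15,-0.15,0]],[10,[0,0,0],[0,0,0]]])

```text
time_s: 36.37
ee_pos: [524.0, -269.0, 247.0]
ee_rot: [-179.8, 25.4, 45.2]
force: [-0.7, 0.2, -0.8]
gripper_width: 14.5
gripper_force: 60.0
```

```bash
python3 - <<'E'
from h import *
rep(); P=[cur()]
for l,pt in (([-15,32,112],-12),([-15,18,98],-40),([-15,12,98],-66)):
    g=pour_goal(l,pt); delta(*P[-1],*g,str((l,pt))); P.append(g)
E
```

```text
36.3667 F [-0.7  0.2 -0.8] w 14.5 p [ 524. -269.  247.] [-179.8   25.4   45.2]
([-15, 32, 112], -12) to [ 489.5 -305.2  228.6] shift [-1.38 -1.45 -0.74] turn [ 4.83 -4.87  0.04] rows>=4.9
([-15, 18, 98], -40) to [ 436.1 -359.1  229.8] shift [-2.14 -2.16  0.05] turn [ 4.98 -4.92  0.  ] rows>=5.0
([-15, 12, 98], -66) to [ 391.3 -404.4  216.2] shift [-1.79 -1.81 -0.54] turn [ 4.62 -4.57 -0.  ] rows>=4.6
```

Call:
move_arm(motion=[[10,[-0.23,-0.24,-0.123],[0.8,-0.81,0]],[10,[-0.23,-0.24,-0.123],[0.8,-0.81,0]],[10,[-0.23,-0.24,-0.123],[0.8,-0.81,0]],[10,[-0.23,-0.24,-0.123],[0.8,-0.81,0]],[10,[-0.23,-0.24,-0.123],[0.8,-0.81,0]],[10,[-0.23,-0.24,-0.123],[0.8,-0.81,0]],[10,[-0.36,-0.36,0.01],[0.83,-0.82,0]],[10,[-0.36,-0.36,0.01],[0.83,-0.82,0]],[10,[-0.36,-0.36,0.01],[0.83,-0.82,0]],[10,[-0.36,-0.36,0.01],[0.83,-0.82,0]],[10,[-0.36,-0.36,0.01],[0.83,-0.82,0]],[10,[-0.36,-0.36,0.01],[0.83,-0.82,0]],[10,[-0.36,-0.36,-0.1],[0.92,-0.91,0]],[10,[-0.36,-0.36,-0.1],[0.92,-0.91,0]],[10,[-0.36,-0.36,-0.1],[0.92,-0.91,0]],[10,[-0.36,-0.36,-0.1],[0.92,-0.91,0]],[10,[-0.36,-0.36,-0.1],[0.92,-0.91,0]],[10,[0,0,0],[0,0,0]],[10,[0,0,0],[0,0,0]],[10,[0,0,0],[0,0,0]]])

```text
time_s: 38.03
ee_pos: [393.6, -401.5, 218.0]
ee_rot: [179.7, -55.8, 45.4]
force: [0.7, 1.1, -0.8]
gripper_width: 14.6
gripper_force: 60.0
```

```bash
python3 - <<'E'
from h import *
rep()
im=grab_frame("scene"); cv2.imwrite("pics/sc15.png",im); t=grab_frame("top"); cv2.imwrite("pics/t15.png",t); rods_bin(im,"scene"); rods_bin(t,"top")
asc(im,335,165,445,232)
P=[cur()]
for l,pt in (([-15,25,125],-30),([-15,60,200],0)):
    g=pour_goal(l,pt); delta(*P[-1],*g,str((l,pt))); P.append(g)
E
```

```text
38.0333 F [ 0.7  1.1 -0.8] w 14.6 p [ 393.6 -401.5  218. ] [179.7 -55.8  45.4]
scene bright 0 []
top bright 0 []
::::.::--================================+*##########+-.     ..::::--================-::::::::::::--:::--:.:::
:.:::.:-================================--=*#########+=-:.:-++*###*==================-::::::::::.::.::::::::::
:::..::-=================================--+*#####**##*#**#########*+=======++===----:-:::::::::::-:::::::-:::
:....::-=================================---+*#####**#######**#######*********+=::-===----:-::::::::::::---:::
.::::--===================================-:-=*######****#############*********+++++*******++=-:::::::----:::.
..::::-===================================--::=*############################***++==--=+*####%%#*=-------:.....
...::--=========================+++++******=-:-=*######################*++++++=====--:-+*###%%%%#*-:::::... ..
....:-================++++************++++++-:::=*################*++====+++=======---:-=+**#%%%%%+-:::.. .  .
::::--=======++++***********+++++****#**##**=-:-:-+*#########*+++=======++++=======----::=+#%%%%%%*
[... 2296 characters left out ...]
###########*+++++++++++++++++++++++++++=::....
::::-:-::::::---------=+#%%##*****+++++=+=++++++===+*++===-==-=+*############*++++++++++++++++++++++++=--::::.
++++++=-:::.:----------==++++===========++++++++==-=+*+====-====+*###########*++++++++++++++++++++++++=-:::---
====+++=:.::::----------=====+++++++++++++++++++=---===========-==+*######**+++++++++++++++++++++++++=-:::::::
----=+++=::::::--------==+++++++++++++++++++++++==--====-=-=========***+====+++++++++++++++++++++===--::::....
([-15, 25, 125], -30) to [ 457.2 -337.9  254.9] shift [2.52 2.51 1.44] turn [-6.31  6.33 -0.01] rows>=6.3
([-15, 60, 200], 0) to [ 525.3 -269.   301.3] shift [2.73 2.76 1.86] turn [-5.33  5.28 -0.  ] rows>=5.3
```

Call:
move_arm(motion=[[10,[0.36,0.36,0.2],[-0.9,0.9,0]],[10,[0.36,0.36,0.2],[-0.9,0.9,0]],[10,[0.36,0.36,0.2],[-0.9,0.9,0]],[10,[0.36,0.36,0.21],[-0.9,0.9,0]],[10,[0.36,0.36,0.21],[-0.9,0.9,0]],[10,[0.36,0.36,0.21],[-0.9,0.9,0]],[10,[0.36,0.35,0.21],[-0.9,0.9,0]],[10,[0.45,0.46,0.31],[-0.89,0.88,0]],[10,[0.45,0.46,0.31],[-0.89,0.88,0]],[10,[0.45,0.46,0.31],[-0.89,0.88,0]],[10,[0.46,0.46,0.31],[-0.89,0.88,0]],[10,[0.46,0.46,0.31],[-0.89,0.88,0]],[10,[0.46,0.46,0.31],[-0.88,0.88,0]],[10,[0,0,0],[0,0,0]]])

```text
time_s: 39.3
ee_pos: [529.3, -263.0, 302.2]
ee_rot: [179.8, 9.6, 45.7]
force: [-0.3, -0.8, -1.7]
gripper_width: 14.8
gripper_force: 60.0
```

```bash
python3 - <<'E'
from h import *
rep(); im=grab_frame("scene"); t=grab_frame("top"); cv2.imwrite("pics/t16.png",t); rods_bin(im,"scene")
a=cv2.resize(im[140:270,310:460],(450,390),interpolation=2); b=cv2.resize(t[195:325,350:475],(375,390),interpolation=2)
cv2.imwrite("pics/v16.png",np.hstack([a,b])[:, :800])
P=[cur()]; rs=R.from_euler('z',-132,degrees=True)*R.from_euler('y',-2,degrees=True)
for z in (110,15,2):
    g=tool_from_scoop([605,-200,z],rs); delta(*P[-1],*g,str(z)); P.append(g)
E
```

```text
39.3 F [-0.3 -0.8 -1.7] w 14.8 p [ 529.3 -263.   302.2] [179.8   9.6  45.7]
scene bright 0 []
110 to [ 639.  -162.2  209.6] shift [ 4.53  4.17 -3.66] turn [-0.4   0.42  0.63] rows>=4.5
15 to [ 639.  -162.2  114.6] shift [ 0.   0.  -3.8] turn [0. 0. 0.] rows>=3.8
2 to [ 639.  -162.2  101.6] shift [ 0.    0.   -0.52] turn [0. 0. 0.] rows>=0.5
```

View pics/v16.png

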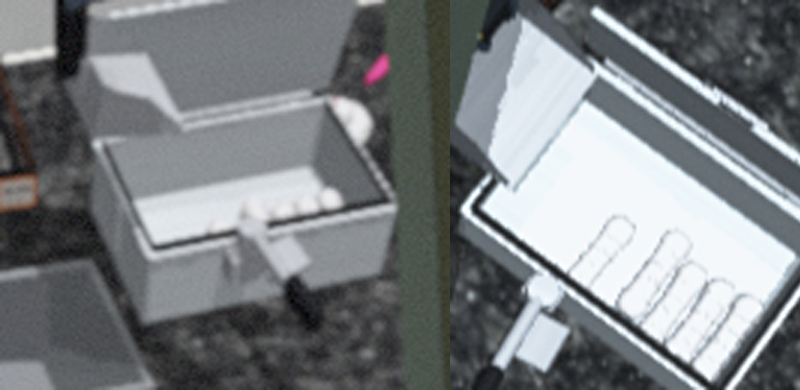

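```bash
python3 - <<'E'
from h import *
rs=R.from_euler('z',-132,degrees=True)
for c in([605,-200,0],[620,-213,0]): print(proj("top",np.array(c)+rs.apply([[37,46,0],[37,-46,0],[-37,46,0],[-37,-46,0]])).round(0).tolist())
P=[cur()]; rs=R.from_euler('z',-132,degrees=True)*R.from_euler('y',-2,degrees=True)
for z in (110,15,2):
    g=tool_from_scoop([617,-211,z],rs); delta(*P[-1],*g,str(z)); P.append(g)
E
```

```text
[[342.0, 204.0], [317.0, 237.0], [314.0, 185.0], [290.0, 218.0]]
[[347.0, 197.0], [323.0, 230.0], [319.0, 178.0], [295.0, 211.0]]
110 to [ 651.  -173.2  209.6] shift [ 5.01  3.73 -3.66] turn [-0.4   0.42  0.63] rows>=5.0
15 to [ 651.  -173.2  114.6] shift [ 0.   0.  -3.8] turn [0. 0. 0.] rows>=3.8
2 to [ 651.  -173.2  101.6] shift [ 0.    0.   -0.52] turn [0. 0. 0.] rows>=0.5
```

Clear of the box (px 368+). I'll place it there.

Call:
move_arm(motion=[[10,[0.56,0.41,-0.2],[-0.04,0.05,0.07]],[10,[0.56,0.41,-0.3],[-0.04,0.05,0.07]],[10,[0.56,0.41,-0.4],[-0.04,0.05,0.07]],[10,[0.56,0.41,-0.4],[-0.04,0.05,0.07]],[10,[0.56,0.41,-0.5],[-0.04,0.05,0.07]],[10,[0.56,0.42,-0.5],[-0.04,0.05,0.07]],[10,[0.55,0.42,-0.5],[-0.04,0.05,0.07]],[10,[0.55,0.42,-0.5],[-0.04,0.04,0.07]],[10,[0.55,0.42,-0.4],[-0.04,0.04,0.07]],[10,[0,0,-0.7],[0,0,0]],[10,[0,0,-0.7],[0,0,0]],[10,[0,0,-0.7],[0,0,0]],[10,[0,0,-0.7],[0,0,0]],[10,[0,0,-0.6],[0,0,0]],[10,[0,0,-0.3],[0,0,0]],[10,[0,0,0],[0,0,0]],[10,[0,0,0],[0,0,0]]])

```text
time_s: 40.82
ee_pos: [650.2, -175.7, 114.8]
ee_rot: [-179.8, 12.0, 47.8]
force: [-0.8, 0.7, -0.4]
gripper_width: 14.5
gripper_force: 60.0
```

```bash
python3 - <<'E'
from h import *
rep(); sp,rs=scoop_from_tool(*cur()); print(sp,rs.as_euler('ZYX',degrees=True)); print(cur()[1].apply([0,0,1]))
E
```

```text
40.8167 F [-0.8  0.7 -0.4] w 14.5 p [ 650.2 -175.7  114.8] [-179.8   12.    47.8]
[ 615.71682503 -213.07990383   15.2706766 ] [-132.27499995   -2.01184492   -0.23376833]
[-0.14296893 -0.15128551 -0.97809641]
```

Lower in small steps until I feel contact.

Call:
move_arm(motion=[[10,[0,0,-0.12],[0,0,0]],[10,[0,0,-0.12],[0,0,0]],[10,[0,0,-0.12],[0,0,0]],[10,[0,0,0],[0,0,0]]])

```text
time_s: 41.15
ee_pos: [649.6, -176.0, 105.9]
ee_rot: [-179.8, 12.0, 47.7]
force: [-0.0, -0.5, -2.0]
gripper_width: 14.5
gripper_force: 60.0
```

Call:
move_arm(motion=[[10,[0,0,-0.1],[0,0,0]],[10,[0,0,-0.1],[0,0,0]],[10,[0,0,0],[0,0,0]],[10,[0,0,0],[0,0,0]]])

```text
time_s: 41.48
ee_pos: [650.2, -176.0, 102.2]
ee_rot: [-179.9, 12.0, 47.7]
force: [0.3, 1.6, 4.4]
gripper_width: 14.5
gripper_force: 60.0
```

Call:
move_arm(motion=[[18,[0,0,0],[0,0,0]],[24,[0,0,0],[0,0,0]],[50,[0,0,0],[0,0,0]],[50,[0,0,0],[0,0,0]],[50,[0,0,0],[0,0,0]],[50,[0.07,0.08,0.5],[0,0,0]],[50,[0.1,0.11,0.7],[0,0,0]],[50,[0.1,0.11,0.7],[0,0,0]],[50,[0.1,0.11,0.7],[0,0,0]],[50,[0.1,0.11,0.7],[0,0,0]],[50,[0.1,0.11,0.7],[0,0,0]],[50,[0,0,0],[0,0,0]]], grip_force=30)

```text
time_s: 42.48
ee_pos: [666.2, -160.2, 205.0]
ee_rot: [179.8, 11.8, 47.7]
force: [-0.1, 0.3, -0.0]
gripper_width: 50.0
gripper_force: 0.0
```

```bash
python3 - <<'E'
from h import *
rep(); s=grab_frame("scene"); t=grab_frame("top"); cv2.imwrite("pics/sc17.png",s); cv2.imwrite("pics/t17.png",t)
w=grab_frame("wrist"); cv2.imwrite("pics/w17.png",w)
rs=R.from_euler('z',-132,degrees=True)
for c in ([615,-213,0],):
    L=[[37,46,4],[37,-46,4],[-37,46,46],[-37,-46,46],[-61.7,0,128]]
    print("pred scene",proj("scene",np.array(c)+rs.apply(L)).round(0).tolist()); print("pred wrist",wproj(np.array(c)+rs.apply(L)).round(0).tolist())
g=w[:,:,1].astype(int)
for rr in (215,225,235,245,255,265,275,285): print(rr,[int(v) for v in g[rr,240:400:5]])
p,r=cur(); P=[(p,r)]
T=.375;g1=tool_handle(T);h1=tcp(handle(T),g1); z=g1.apply([0,0,1])
delta(p,r,h1-100*z,g1,"bin hover"); delta(h1-100*z,g1,h1,g1,"in")
E
```

```text
42.4833 F [-0.1  0.3 -0. ] w 50.0 p [ 666.2 -160.2  205. ] [179.8  11.8  47.7]
pred scene [[301.0, 219.0], [312.0, 245.0], [272.0, 214.0], [282.0, 240.0], [265.0, 205.0]]
pred wrist [[369.0, 273.0], [285.0, 273.0], [377.0, 227.0], [276.0, 227.0], [326.0, 243.0]]
215 [85, 80, 88, 93, 91, 95, 82, 88, 111, 179, 181, 181, 182, 193, 196, 141, 77, 79, 80, 76, 195, 193, 193, 235, 242, 241, 140, 115, 108, 109, 91, 140]
225 [67, 90, 78, 84, 72, 82, 75, 74, 112, 177, 188, 195, 195, 195, 195, 142, 83, 84, 85, 82, 242, 243, 243, 242, 242, 241, 129, 118, 130, 139, 94, 95]
235 [67, 79, 86, 77, 78, 64, 71, 84, 113, 171, 194, 195, 196, 197, 246, 246, 242, 198, 227, 244, 244, 243, 242, 242, 241, 241, 132, 125, 125, 105, 216, 115]
245 [68, 65, 65, 64, 76, 77, 73, 68, 104, 152, 192, 214, 243, 243, 243, 244, 243, 244, 243, 243, 242, 241, 242, 241, 240, 240, 132, 102, 105, 127, 103, 110]
255 [58, 61, 75, 73, 60, 77, 67, 70, 70, 160, 247, 248, 247, 248, 248, 247, 247, 246, 246, 245, 245, 245, 244, 244, 243, 240, 102, 101, 105, 99, 118, 110]
265 [58, 78, 78, 81, 80, 60, 60, 83, 109, 117, 87, 120, 99, 94, 117, 104, 103, 119, 99, 93, 111, 117, 121, 97, 102, 137, 93, 111, 69, 67, 86, 85]
275 [72, 78, 78, 79, 54, 56, 56, 112, 79, 95, 87, 78, 90, 89, 94, 87, 107, 108, 88, 95, 97, 102, 87, 93, 87, 84, 88, 96, 64, 63, 61, 81]
285 [76, 78, 79, 51, 51, 52, 55, 72, 97, 75, 75, 76, 95, 84, 86, 85, 87, 95, 116, 112, 108, 102, 98, 162, 96, 95, 101, 103, 61, 57, 57, 56]
bin hover to [589.1  12.4 231.8] shift [-2.97  6.91  1.27] turn [ 3.72 -8.67 22.67] rows>=22.7
in to [624.1  51.2 146.6] shift [ 1.4   1.55 -3.41] turn [0. 0. 0.] rows>=3.4
```

```bash
python3 - <<'E'
from h import *
im=cv2.imread("pics/sc17.png"); asc(im,205,232,262,300)
for t in (.3,.34,.38): print(t,proj("scene",HB+bR(BY,t).apply([[271,42,36],[271,0,36],[271,-42,36],[235,60,46],[235,-60,46]])).round(0).tolist())
E
```

```text
::::::...............:=+*++++=-::.:......................
-:::::.:::::::::::....-===--::........... ...:::.........
----::::.:.:.....::....::..:::::....::::...........:::...
--=--:..:::.::.::.:.....:::::::::.:::::.. ...::.:::--====
---::....:::.:::.::......::::::::::::::--===+++++++*+**++
--::.......::::::..:... .:--==++++***********++++======--
::::.... ..........   ..:=+*****+++++++=====-------------
:::::::..   .  .    . ...-+**+=--------------------------
:..::......      ...::.:.:=+*+=--------------------------
::.:::..:::==+++***+++****++**+==--------------=---------
::::::::=*##%%%%%%%%%%%%%%%#***+=------------------------
:.....:-*#%%#**************++**+=---------------------=--
.::::::-+#%%#*=-::-:::------=+**+=-----------------------
:::.....-*#%%#*-:::::::-----==+*++=----------------------
::::::.:-+#%%%*=:::::-------==+**+=----------------------
-::::....-*#%%#*=:::------=====+**+=====+++++++++++++++++
::.:::...:=*%%%#+::::----=======+*++********************+
::..::::::-*#%%#*=::-----=======+************************
.....:::::-=*#%%#+-:::---========+**+*******************
[... 428 characters left out ...]
#*+--:--=+++++++++*******************
:::::::::::-:::-+#%%%%%%#####%%%%%%%%#*******************
:::::::::::::...-=*##%%%##############**************+++==
:..::::::::...:-++*##*****++++++=+======+*+++=====-------
-::.:.:::::::::=+**#*+*#%%#*++===------------------------
::.....:::::----=+*###%%%##*++==------==-----------------
:::.........::.:=+*####**++--:------===------------------
--::.:.::::--::::--==-----=--::----=====-----------------
0.3 [[222.0, 288.0], [218.0, 271.0], [214.0, 256.0], [243.0, 291.0], [230.0, 245.0]]
0.34 [[224.0, 284.0], [219.0, 268.0], [215.0, 252.0], [245.0, 287.0], [232.0, 242.0]]
0.38 [[226.0, 280.0], [221.0, 264.0], [217.0, 248.0], [248.0, 284.0], [234.0, 239.0]]
```

Call:
move_arm(motion=[[36,[0.1,0.1,0.3],[0.15,-0.36,0.94]],[36,[0,0.1,0.3],[0.15,-0.36,0.94]],[36,[-0.13,0.3,0.15],[0.15,-0.36,0.94]],[36,[-0.13,0.3,0.15],[0.15,-0.36,0.94]],[36,[-0.13,0.3,0.1],[0.15,-0.36,0.94]],[36,[-0.13,0.3,0.1],[0.15,-0.36,0.94]],[36,[-0.13,0.3,0.1],[0.15,-0.36,0.94]],[36,[-0.13,0.3,0.07],[0.15,-0.36,0.94]],[36,[-0.13,0.3,0],[0.15,-0.36,0.94]],[36,[-0.13,0.3,0],[0.15,-0.36,0.94]],[36,[-0.13,0.3,0],[0.15,-0.36,0.94]],[36,[-0.13,0.3,0],[0.15,-0.36,0.94]],[36,[-0.13,0.3,0],[0.15,-0.36,0.94]],[36,[-0.13,0.3,0],[0.15,-0.36,0.94]],[36,[-0.13,0.3,0],[0.15,-0.36,0.94]],[36,[-0.13,0.3,0],[0.15,-0.36,0.94]],[36,[-0.13,0.3,0],[0.15,-0.36,0.94]],[36,[-0.13,0.3,0],[0.15,-0.36,0.94]],[36,[-0.13,0.3,0],[0.15,-0.36,0.94]],[36,[-0.13,0.3,0],[0.15,-0.36,0.94]]])

```text
time_s: 44.3
ee_pos: [606.6, -20.0, 230.9]
ee_rot: [154.6, -1.7, 122.5]
force: [0.2, -0.6, -0.6]
gripper_width: 35.9
gripper_force: 0.0
```

```bash
python3 - <<'E'
from h import *
p,r=cur(); T=.335;g1=tool_handle(T);h1=tcp(handle(T),g1); z=g1.apply([0,0,1])
delta(p,r,h1-90*z,g1,"bin hover"); delta(h1-90*z,g1,h1,g1,"in")
E
```

```text
bin hover to [597.7  21.9 215.1] shift [-0.36  1.67 -0.63] turn [ 0.28 -1.01  3.87] rows>=3.9
in to [627.   54.5 136.5] shift [ 1.17  1.3  -3.14] turn [0. 0. 0.] rows>=3.1
```

Call:
move_arm(motion=[[36,[-0.07,0.33,-0.12],[0.06,-0.2,0.77]],[36,[-0.07,0.33,-0.12],[0.06,-0.2,0.77]],[36,[-0.07,0.33,-0.12],[0.06,-0.2,0.77]],[36,[-0.07,0.33,-0.12],[0.05,-0.2,0.78]],[36,[-0.08,0.35,-0.15],[0.05,-0.21,0.78]],[36,[0,0,0],[0,0,0]],[36,[0,0,0],[0,0,0]]])

```text
time_s: 44.88
ee_pos: [598.2, 21.3, 215.5]
ee_rot: [150.8, -0.1, 137.8]
force: [0.1, -0.2, 0.7]
gripper_width: 36.5
gripper_force: 0.0
```

```bash
python3 - <<'E'
from h import *
rep();p,r=cur(); T=.335;g1=tool_handle(T);h1=tcp(handle(T),g1); delta(p,r,h1,g1,"in")
H=HB+bR(BY,T).apply([[271,0,36],[271,30,36]]); print(wproj(H).round(1).tolist())
g=grab_frame("wrist")[:,:,1].astype(int)
for rr in (200,215,230): print(rr,[int(v) for v in g[rr,270:350:3]])
E
```

```text
44.8833 F [ 0.1 -0.2  0.7] w 36.5 p [598.2  21.3 215.5] [ 1.508e+02 -1.000e-01  1.378e+02]
in to [627.   54.5 136.5] shift [ 1.15  1.33 -3.16] turn [-0.   -0.02  0.06] rows>=3.2
[[325.5, 250.2], [325.3, 206.1]]
200 [174, 176, 127, 79, 85, 92, 88, 88, 86, 81, 80, 82, 85, 86, 100, 105, 134, 198, 224, 238, 223, 126, 97, 93, 87, 80, 89]
215 [171, 180, 147, 111, 113, 114, 144, 128, 104, 87, 89, 85, 101, 124, 126, 106, 129, 196, 223, 236, 223, 128, 77, 86, 89, 102, 102]
230 [165, 178, 155, 80, 89, 96, 100, 92, 90, 82, 85, 92, 79, 80, 92, 102, 122, 195, 222, 235, 224, 126, 80, 83, 88, 89, 87]
```

Call:
move_arm(motion=[[36,[0.23,0.27,-0.63],[0,0,0]],[36,[0.23,0.27,-0.63],[0,0,0]],[36,[0.23,0.27,-0.63],[0,0,0]],[36,[0.23,0.26,-0.63],[0,0,0]],[36,[0.23,0.26,-0.64],[0,0,0]],[36,[0,0,0],[0,0,0]],[5,[0,0,0],[0,0,0]],[5,[0,0,0],[0,0,0]],[5,[0,0,0],[0,0,0]],[5,[0,0,0],[0,0,0]],[5,[0,0,0],[0,0,0]]], grip_force=30)

```text
time_s: 45.85
ee_pos: [627.0, 53.0, 138.3]
ee_rot: [150.9, 0.2, 137.9]
force: [-4.0, -6.0, 0.9]
gripper_width: 9.3
gripper_force: 30.0
```

```bash
python3 - <<'E'
from h import *
rep(); p,r=cur(); g=p-19*r.apply([0,0,1]); l=bR(BY).inv().apply(g-HB); T=np.arctan2(l[2],l[0])-np.arctan2(36,271); print(l,T)
a=.335
for t in (.25,.16,.07,-.02):
    d=(handle(t)-handle(a))+ 19*(tool_handle(t).apply([0,0,1])-tool_handle(a).apply([0,0,1])); w=(tool_handle(t)*tool_handle(a).inv()).as_rotvec(degrees=True)/4
    print(t,(d/25).round(3),w.round(3)); a=t
E
```

```text
45.85 F [-4.  -6.   0.9] w 9.3 p [627.   53.  138.3] [150.9   0.2 137.9]
[242.9832297   -0.94834512 124.87812897] 0.342667037308823
0.25 [ 0.218  0.242 -0.876] [-0.905  0.815 -0.   ]
0.16 [ 0.175  0.195 -0.954] [-0.958  0.863  0.   ]
0.07 [ 0.117  0.13  -0.973] [-0.958  0.863 -0.   ]
-0.02 [ 0.058  0.065 -0.985] [-0.958  0.863  0.   ]
```

Call:
move_arm(motion=[[5,[0.073,0.081,-0.292],[-0.302,0.272,0]],[5,[0.073,0.081,-0.292],[-0.302,0.272,0]],[5,[0.073,0.081,-0.292],[-0.302,0.272,0]],[5,[0.058,0.065,-0.318],[-0.32,0.288,0]],[5,[0.058,0.065,-0.318],[-0.32,0.288,0]],[5,[0.058,0.065,-0.318],[-0.32,0.288,0]],[5,[0.039,0.043,-0.324],[-0.32,0.288,0]],[5,[0.039,0.043,-0.324],[-0.32,0.288,0]],[5,[0.039,0.043,-0.324],[-0.32,0.288,0]],[5,[0.02,0.022,-0.328],[-0.32,0.288,0]],[5,[0.02,0.022,-0.328],[-0.32,0.288,0]],[5,[0.015,0.015,-0.3],[-0.25,0.22,0]],[5,[0,0,0],[0,0,0]],[5,[0,0,0],[0,0,0]]])

```text
time_s: 47.02
ee_pos: [642.1, 68.6, 47.8]
ee_rot: [170.7, 0.3, 138.0]
force: [-7.0, -6.4, 16.5]
gripper_width: 9.2
gripper_force: 30.0
```

```bash
python3 - <<'E'
from h import *
rep(); p,r=cur(); g=p-19*r.apply([0,0,1]); l=bR(BY).inv().apply(g-HB); T=np.arctan2(l[2],l[0])-np.arctan2(36,271); print(l,T)
E
```

```text
47.0167 F [-7.  -6.4 16.5] w 9.2 p [642.1  68.6  47.8] [170.7   0.3 138. ]
[270.86040331  -1.69118     36.59390117] 0.002221242005336216
```

Call:
move_arm(motion=[[34,[0,0,0],[0,0,0]],[34,[0,0,0],[0,0,0]],[34,[0,0,0],[0,0,0]],[34,[-0.03,-0.03,0.5],[0,0,0]],[34,[-0.05,-0.06,0.9],[0,0,0]],[34,[-0.05,-0.06,0.9],[0,0,0]],[34,[-0.05,-0.06,0.9],[0,0,0]],[20,[-0.05,-0.06,0.9],[0,0,0]],[10,[0,0,1],[0,0,0]],[0,[0,0,1],[0,0,0]],[0,[0,0,1],[0,0,0]],[0,[0,0,1],[0,0,0]],[0,[0,0,1],[0,0,0]]])

```text
time_s: 48.1
ee_pos: [636.0, 63.8, 272.7]
ee_rot: [170.7, 0.1, 137.9]
force: [0.9, 0.1, -0.3]
gripper_width: 0.4
gripper_force: 0.0
```

```bash
cat >> h.py <<'E'
def case(p): return CP+R.from_euler('z',CY,degrees=True).apply(p)
def lidpt(th,y=35,rad=122,pen=4):
    d=np.array([-np.cos(th),0,np.sin(th)]);n=np.array([np.sin(th),0,np.cos(th)])
    return case(np.array([74,y,82])+d*rad+n*(16*np.sin(th)+6-pen))
E
python3 - <<'E'
from h import *
rep()
t=cv2.imread("pics/t17.png")
# lid top edge location: seen in first top crop at T(575,165)->T(800,330)
T=lambda u,v:(160+u/2.42,130+v/2.42)
for z in (200,222): print([ (R.from_euler('z',-CY,degrees=True).apply(atz("top",T(*q),z)-CP)).round(0).tolist() for q in((575,165),(797,327),(682,233),(712,250))])
# wall base
print([ (R.from_euler('z',-CY,degrees=True).apply(atz("top",q,0)-CP)).round(0).tolist() for q in((430,135),(520,200))])
S=lambda u,v:(190+u/2.75,120+v/2.75)
print("tri lid corners",[ (R.from_euler('z',-CY,degrees=True).apply(tri(T(*a),S(*b))[0]-CP)).round(0).tolist() for a,b in(((575,165),(430,68)),((690,236),(552,35)))])
P=[cur()]; g=down(135.3)
for q in (case([130,35,300]),case([130,35,205])): delta(*P[-1],q,g); P.append((q,g))
for th in (1.4,1.1,.8,.5,.25,.03): q=lidpt(th); delta(*P[-1],q,g,str(th)); P.append((q,g))
E
```

```text
48.1 F [ 0.9  0.1 -0.3] w 0.4 p [636.   63.8 272.7] [1.707e+02 1.000e-01 1.379e+02]
[[62.0, 109.0, 200.0], [62.0, -98.0, 200.0], [69.0, 12.0, 200.0], [72.0, -13.0, 200.0]]
[[55.0, 107.0, 222.0], [55.0, -95.0, 222.0], [61.0, 13.0, 222.0], [64.0, -13.0, 222.0]]
[[291.0, 155.0, 0.0], [288.0, -90.0, 0.0]]
tri lid corners [[55.0, 106.0, 221.0], [56.0, 3.0, 236.0]]
 to [ 551.5 -448.7  300. ] shift [ -3.38 -20.5    1.09] turn [-1.66  1.62 -0.65] rows>=20.5
 to [ 551.5 -448.7  205. ] shift [ 0.   0.  -3.8] turn [0. 0. 0.] rows>=3.8
1.4 to [ 509.4 -407.   205.2] shift [-1.68  1.67  0.01] turn [0. 0. 0.] rows>=1.7
1.1 to [ 482.7 -380.5  198.1] shift [-1.07  1.06 -0.29] turn [0. 0. 0.] rows>=1.1
0.8 to [ 458.2 -356.3  178.9] shift [-0.98  0.97 -0.77] turn [0. 0. 0.] rows>=1.0
0.5 to [ 438.9 -337.2  149. ] shift [-0.77  0.76 -1.2 ] turn [0. 0. 0.] rows>=1.2
0.25 to [ 428.7 -327.2  118. ] shift [-0.41  0.4  -1.24] turn [0. 0. 0.] rows>=1.2
0.03 to [ 425.1 -323.6   88.1] shift [-0.15  0.14 -1.19] turn [0. 0. 0.] rows>=1.2
```

Call:
move_arm(motion=[[0,[-0.1,-0.93,0.2],[-0.08,0.07,-0.03]],[0,[-0.1,-0.93,0.2],[-0.08,0.07,-0.03]],[0,[-0.1,-0.93,0.2],[-0.08,0.07,-0.03]],[0,[-0.1,-0.93,0.2],[-0.08,0.07,-0.03]],[0,[-0.1,-0.93,0.2],[-0.08,0.07,-0.03]],[0,[-0.1,-0.93,0.1],[-0.08,0.07,-0.03]],[0,[-0.1,-0.93,0.1],[-0.08,0.07,-0.03]],[0,[-0.1,-0.93,0],[-0.08,0.07,-0.03]],[0,[-0.1,-0.93,0],[-0.08,0.07,-0.03]],[0,[-0.1,-0.93,0],[-0.08,0.07,-0.03]],[0,[-0.15,-0.93,0],[-0.08,0.08,-0.03]],[0,[-0.15,-0.93,0],[-0.08,0.08,-0.03]],[0,[-0.2,-0.93,0],[-0.08,0.08,-0.03]],[0,[-0.2,-0.93,0],[-0.08,0.08,-0.03]],[0,[-0.2,-0.93,0],[-0.08,0.08,-0.03]],[0,[-0.2,-0.93,0],[-0.08,0.08,-0.03]],[0,[-0.2,-0.93,0],[-0.08,0.08,-0.03]],[0,[-0.25,-0.93,0],[-0.08,0.08,-0.03]],[0,[-0.25,-0.93,0],[-0.08,0.08,-0.03]],[0,[-0.25,-0.93,0],[-0.08,0.08,-0.03]]])

```text
time_s: 49.77
ee_pos: [559.7, -402.4, 301.2]
ee_rot: [179.5, 0.1, 135.5]
force: [0.5, 0.2, 0.2]
gripper_width: 0.5
gripper_force: 0.0
```

Call:
move_arm(motion=[[0,[-0.2,-0.9,0],[-0.04,0.04,-0.03]],[0,[-0.2,-0.9,0],[-0.04,0.04,0]],[0,[0,0,-0.7],[0,0,0]],[0,[0,0,-0.7],[0,0,0]],[0,[0,0,-0.7],[0,0,0]],[0,[0,0,-0.7],[0,0,0]],[0,[0,0,0],[0,0,0]],[0,[0,0,0],[0,0,0]]])

```text
time_s: 50.43
ee_pos: [549.7, -446.0, 230.5]
ee_rot: [179.9, 0.0, 135.4]
force: [-0.3, 1.2, 0.1]
gripper_width: 0.3
gripper_force: 0.0
```

```bash
python3 - <<'E'
from h import *
rep(); g=down(135.3); P=[cur()]
for th in (1.35,1.05,.75): q=lidpt(th); delta(*P[-1],q,g,str(th)); P.append((q,g))
E
```

```text
50.4333 F [-0.3  1.2  0.1] w 0.3 p [ 549.7 -446.   230.5] [179.9   0.  135.4]
1.35 to [ 504.9 -402.6  204.9] shift [-1.79  1.74 -1.02] turn [-0.01  0.01 -0.03] rows>=1.8
1.05 to [ 478.4 -376.3  195.7] shift [-1.06  1.05 -0.37] turn [0. 0. 0.] rows>=1.1
0.75 to [ 454.5 -352.7  174.6] shift [-0.95  0.94 -0.84] turn [0. 0. 0.] rows>=1.0
```

Call:
move_arm(motion=[[0,[0,0,-0.51],[0,0,0]],[0,[0,0,-0.51],[0,0,0]],[0,[-0.36,0.35,0],[0,0,0]],[0,[-0.36,0.35,0],[0,0,0]],[0,[-0.36,0.35,0],[0,0,0]],[0,[-0.36,0.35,0],[0,0,0]],[0,[-0.35,0.34,0],[0,0,0]],[0,[-0.265,0.262,-0.093],[0,0,0]],[0,[-0.265,0.262,-0.093],[0,0,0]],[0,[-0.265,0.262,-0.093],[0,0,0]],[0,[-0.265,0.262,-0.093],[0,0,0]],[0,[-0.24,0.235,-0.21],[0,0,0]],[0,[-0.24,0.235,-0.21],[0,0,0]],[0,[-0.24,0.235,-0.21],[0,0,0]],[0,[-0.23,0.235,-0.21],[0,0,0]],[0,[0,0,0],[0,0,0]]])

```text
time_s: 51.77
ee_pos: [454.8, -352.8, 177.0]
ee_rot: [179.9, 0.2, 135.4]
force: [-0.5, -0.3, -0.4]
gripper_width: 0.6
gripper_force: 0.0
```

```bash
python3 - <<'E'
from h import *
rep(); g=down(135.3); P=[cur()]
for th in (.5,.25,.03): q=lidpt(th); delta(*P[-1],q,g,str(th)); P.append((q,g))
s=grab_frame("scene"); cv2.imwrite("pics/sc18.png",s); asc(s,335,130,450,236)
E
```

```text
51.7667 F [-0.5 -0.3 -0.4] w 0.6 p [ 454.8 -352.8  177. ] [179.9   0.2 135.4]
0.5 to [ 438.9 -337.2  149. ] shift [-0.64  0.62 -1.12] turn [ 0.03  0.06 -0.03] rows>=1.1
0.25 to [ 428.7 -327.2  118. ] shift [-0.41  0.4  -1.24] turn [0. 0. 0.] rows>=1.2
0.03 to [ 425.1 -323.6   88.1] shift [-0.15  0.14 -1.19] turn [0. 0. 0.] rows>=1.2
*********+-..::::::::::::::-=-:::::::::::... .:::::...::::::::::::::::::::::::..:..:::::::::---:::-+***************
**********+-..:::::::::::::---:-----:::.........:.:..:::::::::::::.::::::........ .....:::::::::::-=***************
***********+-..:::::::::::::::-=====-:...............:::.::.......... .........---:..............:=+***************
***********+-. .:::::::::::::-=++++++-:..::::::::.........................::::-=*+=:.... .....::::=*****######%%%%%
***********+-....::::::::::::::::::::...........................::::--===+++*++****+-........::-=+#%%%%%%%%%%%###**
***********+=:....:--:::::::::::.. ...... ......::::::::::::::::::::-+*************+=-:::::.::=*#####***+++====--::
*************+-....:::::--::::::---==++-.......::::::::::...:::::::::
[... 4682 characters left out ...]
::::
.......:..::---=-----=+#%%%###**++++++++============+++========++++++++*+++++++++++++++++++++++++++++++=--::::::.::
:..::::::::::--==--===-=**#**++=+++====+======+==--==++====-=====++++++++*+*++++++++++++++++++++++++++=---:::::.:.:
.:.:::::::::::--==-==---========+====+==+===+=+==---============-=++++++*++++=++++++++++++++++++++++++-:::-----::::
::::::::::::::--==-=---==+++=+===========+===+====--========-=======+++=+===+++++++++++++++++++++++++=-::::::::::::
---:::::::::::::--=-==-==+++++=======+====+========-==================-:..:=+++++++++++++++=====----:::::::::::::..
-:::::::::::::::--==-=-=++++++==+=+====+++=====++===================--...  :-=++++++==-----::::::::---=---------::.
```

Call:
move_arm(motion=[[0,[-0.16,0.155,-0.28],[0,0,0]],[0,[-0.16,0.155,-0.28],[0,0,0]],[0,[-0.16,0.155,-0.28],[0,0,0]],[0,[-0.16,0.155,-0.28],[0,0,0]],[0,[-0.1,0.1,-0.31],[0,0,0]],[0,[-0.1,0.1,-0.31],[0,0,0]],[0,[-0.1,0.1,-0.31],[0,0,0]],[0,[-0.1,0.1,-0.31],[0,0,0]],[0,[-0.04,0.035,-0.3],[0,0,0]],[0,[-0.04,0.035,-0.3],[0,0,0]],[0,[-0.04,0.035,-0.2],[0,0,0]],[0,[0,0,0],[0,0,0]]])

```text
time_s: 52.82
ee_pos: [425.0, -324.4, 95.5]
ee_rot: [180.0, 0.0, 135.4]
force: [-0.5, -0.1, 0.2]
gripper_width: 0.2
gripper_force: 0.0
```

Call:
move_arm(motion=[[0,[0,0,-0.1],[0,0,0]],[0,[0,0,-0.1],[0,0,0]],[0,[0,0,0],[0,0,0]]])

```text
time_s: 53.07
ee_pos: [425.9, -325.1, 91.8]
ee_rot: [179.9, 0.2, 135.4]
force: [-0.0, 0.1, -0.2]
gripper_width: 0.2
gripper_force: 0.1
```

Call:
move_arm(motion=[[0,[0,0,-0.1],[0,0,0]],[0,[0,0,-0.1],[0,0,0]],[0,[0,0,0],[0,0,0]]])

```text
time_s: 53.32
ee_pos: [425.9, -325.1, 88.7]
ee_rot: [179.9, 0.2, 135.4]
force: [-3.4, 2.8, 12.7]
gripper_width: 0.5
gripper_force: 6.6
```

```bash
python3 - <<'E'
from h import *
rep()
s=grab_frame("scene"); cv2.imwrite("pics/sc19.png",s); t=grab_frame("top"); cv2.imwrite("pics/t19.png",t)
for n in("scene","top"): print(n,"rim/lid pts",proj(n,[case([68,105,84]),case([68,-105,84]),case([-68,105,92]),case([-68,-105,92]),case([10,-60,92]),case([10,80,92])]).round(0).tolist())
im=s
for c in ([30,-70,92],[0,-70,92],[-30,-80,92],[40,80,92],[0,80,92],[-80,0,92],[-88,0,92]):
    a=proj("scene",case(c))[0].astype(int);b=proj("top",case(c))[0].astype(int); print(c,a,s[a[1],a[0]],b,t[b[1],b[0]], "before",cv2.imread("pics/sc17.png")[a[1],a[0]],cv2.imread("pics/t17.png")[b[1],b[0]])
asc(s,335,160,450,240)
E
```

```text
53.3167 F [-3.4  2.8 12.7] w 0.5 p [ 425.9 -325.1   88.7] [179.9   0.2 135.4]
scene rim/lid pts [[341.0, 185.0], [419.0, 171.0], [360.0, 221.0], [443.0, 205.0], [412.0, 187.0], [359.0, 197.0]]
top rim/lid pts [[394.0, 214.0], [479.0, 276.0], [354.0, 265.0], [440.0, 330.0], [444.0, 284.0], [387.0, 242.0]]
[30, -70, 92] [412 180] [125 136 141] [454 279] [250 248 245] before [71 91 93] [250 246 238]
[0, -70, 92] [417 188] [214 211 206] [445 291] [251 249 245] before [73 95 87] [250 247 244]
[-30, -80, 92] [426 195] [227 223 219] [440 306] [244 240 234] before [ 96 105  96] [248 245 242]
[40, 80, 92] [354 188] [106 102  97] [395 230] [186 206 175] before [157 152 149] [253 250 243]
[0, 80, 92] [360 199] [84 78 73] [384 245] [122 137 116] before [130 133 125] [251 248 245]
[-80, 0, 92] [403 216] [142 136 132] [392 301] [120 129 110] before [61 79 77] [116 112 103]
[-88, 0, 92] [405 218] [141 136 135] [390 304] [123 139 117] before [61 79 74] [108 106 100]
---::::::::::::....::::.....:::::.::::::::::-::....     .           ....::::::::::::.:::---:---:::::::----::::::--:
:-::::::::.::::...:
[... 3804 characters left out ...]
::::
:............:-----=----=========================----===-====---===++++++++++=+++++++++++++++++++++++=-:::-----::::
.:::.........:---------===+======================----=======--======++++=====+++++++++++++++++++++++==-::::::::::::
:--::.........:--------==+++=======================-==================-:..:=+++++++++++++++====-----:::::::::::::::
:::::..........::------=++++========================================-:.    .-=+++++==-----:::::::::--=-------::-:::
:::::::::::::...::-----=+++==========================================-.. .. .:---::.:....::::::::::---=---------:::
::::::::::.:.:::::----==+++=======================================---:        ...........::----:-:------------:::::
```

```bash
cat >> h.py <<'E'
PV=case([-83,30,0])
def lev(phi,off,z=96,rad=80):
    a=np.radians(phi); return PV+rad*np.array([np.cos(a),np.sin(a),0])+off*np.array([np.sin(a),-np.cos(a),0])+[0,0,z]
E
python3 - <<'E'
from h import *
print(PV); rep(); p,r=cur(); P=[(p+[0,0,100],r)]
def go(q,s=""): delta(*P[-1],q,r,s); P.append((q,r))
go(lev(142,55,188)); go(lev(142,55,96))
for f in (145,155,165,175,185,195,205,215,223): go(lev(f,20.5),str(f))
s=cv2.imread("pics/sc19.png"); print(proj("scene",[PV+[0,0,100],lev(142,0,104),lev(142,0,104,102)]).round(0))
print(proj("top",[PV+[0,0,100],lev(142,0,104),lev(142,0,104,102)]).round(0)); asc(cv2.imread("pics/t19.png"),345,280,405,345)
E
```

```text
[ 396.60548475 -302.39425545    0.        ]
53.4167 F [-3.9  2.6 12.8] w 0.4 p [ 425.9 -325.1   88.7] [179.9   0.2 135.4]
 to [ 367.4 -209.8  188. ] shift [-2.34  4.61 -0.03] turn [0. 0. 0.] rows>=4.6
 to [ 367.4 -209.8   96. ] shift [ 0.    0.   -3.68] turn [0. 0. 0.] rows>=3.7
145 to [ 342.8 -239.7   96. ] shift [-0.98 -1.2   0.  ] turn [0. 0. 0.] rows>=1.2
155 to [ 332.8 -250.    96. ] shift [-0.4  -0.41  0.  ] turn [0. 0. 0.] rows>=0.4
165 to [ 324.6 -261.9   96. ] shift [-0.33 -0.48  0.  ] turn [0. 0. 0.] rows>=0.5
175 to [ 318.7 -275.    96. ] shift [-0.24 -0.52  0.  ] turn [0. 0. 0.] rows>=0.5
185 to [ 315.1 -288.9   96. ] shift [-0.14 -0.56  0.  ] turn [0. 0. 0.] rows>=0.6
195 to [ 314.  -303.3   96. ] shift [-0.04 -0.57  0.  ] turn [0. 0. 0.] rows>=0.6
205 to [ 315.4 -317.6   96. ] shift [ 0.06 -0.57  0.  ] turn [0. 0. 0.] rows>=0.6
215 to [ 319.3 -331.5   96. ] shift [ 0.16 -0.55  0.  ] turn [0. 0. 0.] rows>=0.6
223 to [ 324.1 -342.    96. ] shift [ 0.19 -0.42  0.  ] turn [0. 0. 0.] rows>=0.4
[[393. 217.]
 [410. 240.]
 [415. 247.]]
[[380. 293.]
 [359. 328.]
 [354. 338.]]
=#
[... 1310 characters left out ...]
========================-----
======================================================------
======================================================------
======================================================------
+======================================================-----
========================================================----
========================================================---:
======+=================================================--::
========================================================---+
=======+=========+=====================================----+
============+=====+====================================--:=+
========+===+============+============================----==
```

Call:
move_arm(motion=[[0,[0,0,0.5],[0,0,0]],[0,[0,0,1],[0,0,0]],[0,[0,0,1],[0,0,0]],[0,[0,0,1],[0,0,0]],[0,[0,0,0.5],[0,0,0]],[0,[-0.39,0.77,0],[0,0,0]],[0,[-0.39,0.77,0],[0,0,0]],[0,[-0.39,0.77,0],[0,0,0]],[0,[-0.39,0.77,0],[0,0,0]],[0,[-0.39,0.77,0],[0,0,0]],[0,[-0.39,0.76,0],[0,0,0]],[0,[0,0,-0.75],[0,0,0]],[0,[0,0,-0.75],[0,0,0]],[0,[0,0,-0.75],[0,0,0]],[0,[0,0,-0.75],[0,0,0]],[0,[0,0,-0.6],[0,0,0]],[0,[0,0,0],[0,0,0]]])

```text
time_s: 54.83
ee_pos: [365.7, -208.7, 94.6]
ee_rot: [-180.0, -0.1, 135.4]
force: [0.1, 1.1, 0.5]
gripper_width: 0.1
gripper_force: 0.0
```

```bash
python3 - <<'E'
from h import *
rep(); p,r=cur(); delta(p,r,lev(145,20.5),down(135.3))
s=grab_frame("scene"); t=grab_frame("top"); cv2.imwrite("pics/t20.png",t); cv2.imwrite("pics/sc20.png",s); asc(s,350,165,450,260)
E
```

```text
54.8333 F [0.1 1.1 0.5] w 0.1 p [ 365.7 -208.7   94.6] [-1.800e+02 -1.000e-01  1.354e+02]
 to [ 342.8 -239.7   96. ] shift [-0.91 -1.24  0.06] turn [-0.02 -0.03 -0.03] rows>=1.2
::::::.:...:......:..:....::...::...::::::-:-::-----:-------------------:-::::::::::::::--::::::::::
:::...::.......:::::::::::::::::.:::::::::::-:---------------------------:::::::::::.::::::.:::-::::
..:.:........:::::::-:::::-:::::.::::::::::::::----:---------------------:::::::::::::::::::::::::::
:::::::..:.:::::::::::::::::::::::-:::::::::::--:--------------------------::-:::::::::::---::::::::
:::::........::::::::::----::::::::-::::::-:::-:------------------------+###*+=-:.:::::----:::..::::
::::::::::.::::::...::------=+++=-:---::::::::-------------------------=+#%%%%%#*=---:--::........::
---::::--------===+++**#####%%%%#+::----::::::-------------------------=*#%%%%%@%#+-::-:::..........
--===+++++**#####%%%%%%%%%%%%%%%#+:::------::------------------------==+#%%%%%%%%%%*-:::.... ...... 
######%%%%%%%%%%%%%%%%%%%%%%%%%%*=...::-------------------------------=+#%%%%%%%%%%*=:....... .. ...
%%%%%%%%%%%%%
[... 3225 characters left out ...]
::---::..........................::.....::.............     ..:::.:::::::::::::--::.:::-------
....................:..................:.:. ...:.:......::::..    .::::::..:::--::.::---:::::-------
..........:.::.....::::....  ............:....:.....:.:.::::...:.::::::::::::---:::::::::.:::::-----
..............:.::::::.::::.....:::....:.....::::::::::.::-:::::::::::::::::::::::::::::::.:.::::---
...... ...........::::::::::.................:...........::-:::::::.:::::::::...::::::.:....::::----
....:..:::........:::.:..::.............:::................:::.......::::::::::--===--:::....:::--::
.::::::---:::...::::..:.::::.....................::...... ....:......:::--::::::----::::...:::---=--
```

Call:
move_arm(motion=[[0,[-0.3,-0.41,0.02],[0,0,0]],[0,[-0.3,-0.41,0.02],[0,0,0]],[0,[-0.3,-0.41,0.02],[0,0,0]],[0,[-0.2,-0.2,0],[0,0,0]],[0,[-0.2,-0.21,0],[0,0,0]],[0,[-0.165,-0.24,0],[0,0,0]],[0,[-0.165,-0.24,0],[0,0,0]],[0,[-0.12,-0.26,0],[0,0,0]],[0,[-0.12,-0.26,0],[0,0,0]],[0,[0,0,0],[0,0,0]]])

```text
time_s: 55.77
ee_pos: [320.0, -276.9, 98.3]
ee_rot: [180.0, 0.2, 135.4]
force: [-0.4, 0.9, 0.1]
gripper_width: 0.6
gripper_force: 0.0
```

```bash
python3 - <<'E'
from h import *
rep(); r=down(135.3); P=[cur()]
for f in (185,195,205,215,223): q=lev(f,20.5); delta(*P[-1],q,r,str(f)); P.append((q,r))
t=grab_frame("top"); cv2.imwrite("pics/t21.png",t); print(proj("top",[PV+[0,0,100],lev(175,0,104),lev(175,0,104,102)]).round(0)); asc(t,335,280,400,350)
E
```

```text
55.7667 F [-0.4  0.9  0.1] w 0.6 p [ 320.  -276.9   98.3] [180.    0.2 135.4]
185 to [ 315.1 -288.9   96. ] shift [-0.2  -0.48 -0.09] turn [ 0.03  0.03 -0.02] rows>=0.5
195 to [ 314.  -303.3   96. ] shift [-0.04 -0.57  0.  ] turn [0. 0. 0.] rows>=0.6
205 to [ 315.4 -317.6   96. ] shift [ 0.06 -0.57  0.  ] turn [0. 0. 0.] rows>=0.6
215 to [ 319.3 -331.5   96. ] shift [ 0.16 -0.55  0.  ] turn [0. 0. 0.] rows>=0.6
223 to [ 324.1 -342.    96. ] shift [ 0.19 -0.42  0.  ] turn [0. 0. 0.] rows>=0.4
[[380. 293.]
 [382. 334.]
 [383. 346.]]
====--::::::::::::........:::---=+===-:-=+++=-++=====----=+%@@@@@
-=+++-:::....::::::........:-+===+==::=+====-++=========----=*%@@
---=--:::...::::::::::....:====++=-.-=+=+=--==+++++========----+*
---==---::.:::::::::::::::=++++==::==++==:-=++++++++++=+======---
-::-:::::::-:::::++:::::-==+=+=-.-===+=-:=+++++++++++++++========
-:::::::::=+-:::::::::-==+=+==::==+=+=-::=***+++++++++++++++=====
:::::::::::::::::::::--==+==-.-=++==-:-=+*******+++++++++++++++==
::::::::::::::::::::-=+=+==::-=+++=-:-+***********+++++++++++++++
:::::::::::::::::::-=+=+=-.-=++++=:
[... 1046 characters left out ...]
. :------========++++++++++++++*********
-.-=++++==:...::---::....  .==:::----========++++++++++++++++****
.-====+=:........::--::...  :==:::------========+++++++++++++*+**
=+====-:.    ......:::.....  .-=-::-=------========++++++++++++++
=+++=-:.      ..:............ .-==:::-=------========++++++++++++
=+=-:..   ..................:.  .-==::::-+=-----========+++++++++
==:....   ..... ..:.. ..........  .-==-:::-===------=======++++++
-:.........  ................:::..  .:-==--::::-::----=======++++
++=-:............:::...........:::...   .:-=========-----========
++++++=-:...::....::........................ .....::::-----======
+++++++++=----::........... ............::::::::::-===-:::----===
```

Call:
move_arm(motion=[[0,[-0.1,-0.24,-0.05],[0,0,0]],[0,[-0.1,-0.24,-0.04],[0,0,0]],[0,[-0.02,-0.28,0],[0,0,0]],[0,[-0.02,-0.29,0],[0,0,0]],[0,[0,0,0],[0,0,0]]])

```text
time_s: 56.23
ee_pos: [314.7, -303.8, 96.1]
ee_rot: [180.0, 0.2, 135.4]
force: [0.1, -0.3, 0.9]
gripper_width: 0.4
gripper_force: 0.0
```

Call:
move_arm(motion=[[0,[0.03,-0.28,0],[0,0,0]],[0,[0.03,-0.29,0],[0,0,0]],[0,[0.08,-0.27,0],[0,0,0]],[0,[0.08,-0.27,0],[0,0,0]],[0,[0,0,0],[0,0,0]]])

```text
time_s: 56.65
ee_pos: [320.8, -331.5, 96.1]
ee_rot: [180.0, 0.3, 135.4]
force: [0.4, -0.8, -0.3]
gripper_width: 0.1
gripper_force: 0.0
```

```bash
python3 - <<'E'
from h import *
rep(); r=down(135.3); P=[cur()]
for f in (219,224): q=lev(f,20.5); delta(*P[-1],q,r,str(f)); P.append((q,r))
E
```

```text
56.65 F [ 0.4 -0.8 -0.3] w 0.1 p [ 320.8 -331.5   96.1] [180.    0.3 135.4]
219 to [ 321.5 -336.8   96. ] shift [ 0.03 -0.21 -0.  ] turn [ 0.04  0.05 -0.03] rows>=0.2
224 to [ 324.8 -343.2   96. ] shift [ 0.13 -0.26  0.  ] turn [0. 0. 0.] rows>=0.3
```

```bash
python3 - <<'E'
from h import *
w=grab_frame("wrist"); cv2.imwrite("pics/w22.png",w)
for f in (142,160,180,190,200,210,216,221):
    q=wproj([lev(f,0,116,r) for r in(50,65,80,95)]).round(0).astype(int); print(f,q.tolist(),[int(w[b,a].max()) if 0<=b<480 and 0<=a<640 else -1 for a,b in q])
b=cv2.resize(w,None,fx=.25,fy=.25,interpolation=cv2.INTER_AREA)
asc(b,0,0,160,120)
E
```

```text
142 [[475, 272], [476, 240], [475, 207], [473, 172]] [89, 89, 87, 46]
160 [[444, 282], [433, 252], [421, 221], [408, 189]] [47, 67, 66, 54]
180 [[411, 303], [390, 281], [367, 257], [342, 233]] [49, 33, 44, 41]
190 [[398, 316], [372, 299], [345, 281], [317, 262]] [56, 49, 33, 60]
200 [[388, 331], [359, 319], [329, 306], [298, 293]] [55, 53, 78, 36]
210 [[380, 347], [349, 340], [318, 332], [286, 324]] [56, 54, 83, 55]
216 [[377, 356], [346, 352], [314, 348], [282, 343]] [54, 55, 68, 57]
221 [[375, 363], [344, 362], [312, 360], [281, 357]] [102, 100, 32, 54]
###############+-:::-+==----::::::--==---::---=+=----------::::------::--:....::::.............:.......:::::.....:::....................::.:::.:--==============
#########*=::..:::.:::---:::..:=---=-:::::--==-:-----=--:-::::::--:::::-:...::.::.:::::.............::::::::...:::::::..................:..::::.::-:::--========
####*+-::.:.:-::::.:::==:::-=:-::--:::::----:::-::::-:--:::---::-::-:::--:....:::.......::........::::......::::--:...:-:..:............:--:::-::::::::..:::-===
+--=:::-.::::--:...::-::::.:::--:::::::---::::::::::-::
[... 8421 characters left out ...]
..::::::#@@@@@@@@@@@%@@@@#:::....................:::::::
-:-:::::::.............................:::::-----::::............::.::........................:.::........:::::*@@@@@@@@@@@@@@%%#=:::::.................::::::::
::::::::......................................................:::--::........................:::--:::.......::-%@@%%#*+=-::::::::::----:...............:::::::::
#=:.::.........................................................:::--:.........................:---::..........::::::::----------------:..............:::::::::::
++*#=...........................................................................................................:-----------=+*#-::-*:...... .......:::::::::-+#
```

Call:
move_arm(motion=[[0,[0.04,-0.2,0],[0,0,0]],[0,[0.13,-0.25,0],[0,0,0]],[0,[0,0,0],[0,0,0]]])

```text
time_s: 56.95
ee_pos: [321.4, -336.7, 95.3]
ee_rot: [179.8, -0.6, 135.4]
force: [-5.0, 11.6, 7.8]
gripper_width: 0.5
gripper_force: 6.3
```

Call:
move_arm(motion=[[0,[0.15,-0.15,0],[0,0,0]],[0,[0,0,0],[0,0,0]]])

```text
time_s: 57.12
ee_pos: [321.5, -336.9, 95.0]
ee_rot: [179.8, -1.2, 135.4]
force: [-13.4, 18.3, 16.0]
gripper_width: 0.1
gripper_force: 11.6
```

```bash
python3 - <<'E'
from h import *
rep(); p,r=cur(); l=R.from_euler('z',-CY,degrees=True).apply(p-CP); print("tcp in case",l)
E
```

```text
57.1167 F [-13.4  18.3  16. ] w 0.1 p [ 321.5 -336.9   95. ] [179.8  -1.2 135.4]
tcp in case [-112.10177338  -47.36415654   95.00993269]
```

Call:
move_arm(motion=[[0,[-0.25,0.25,0],[0,0,0]],[0,[-0.5,0.5,0],[0,0,0]],[0,[-0.5,0.5,0],[0,0,0]],[0,[0,0,1],[0,0,0]],[0,[0,0,1],[0,0,0]],[0,[0,0.5,1],[0,0,0]],[0,[0,1,1],[0,0,0]],[0,[0,1,1],[0,0,0]],[0,[0,1,0],[0,0,0]],[0,[0,1,0],[0,0,0]],[0,[0,1,0],[0,0,0]],[0,[0,1,0],[0,0,0]],[0,[0,1,0],[0,0,0]],[0,[0,1,0],[0,0,0]],[0,[0,0,0],[0,0,0]]])

```text
time_s: 58.37
ee_pos: [296.8, -98.5, 221.5]
ee_rot: [179.9, 0.2, 135.7]
force: [0.2, -0.6, -0.2]
gripper_width: 0.8
gripper_force: 0.0
```

```bash
python3 - <<'E'
from h import *
rep(); s=grab_frame("scene"); t=grab_frame("top"); cv2.imwrite("pics/sc23.png",s); cv2.imwrite("pics/t23.png",t)
print("scene: corner pred lid z92 vs tight 88:",proj("scene",[case([-68,107,92]),case([-68,-107,92]),case([-91,0,92]),lev(221,0,116,58),lev(221,0,116,102)]).round(0).tolist())
print("top",proj("top",[case([-68,107,92]),case([-68,-107,92]),case([66,107,88]),lev(221,0,116,58),lev(221,0,116,102),PV+[0,0,100]]).round(0).tolist())
asc(s,335,160,455,240); print(); asc(t,340,200,490,340)
E
```

```text
58.3667 F [ 0.2 -0.6 -0.2] w 0.8 p [296.8 -98.5 221.5] [179.9   0.2 135.7]
scene: corner pred lid z92 vs tight 88: [[359.0, 221.0], [443.0, 204.0], [406.0, 220.0], [418.0, 209.0], [436.0, 206.0]]
top [[353.0, 264.0], [441.0, 330.0], [393.0, 213.0], [404.0, 312.0], [421.0, 327.0], [380.0, 293.0]]
:-:::::::::::::...:.:::......::::::::::::::::::::::::::::::::::--====---:.:::::::::::::::::-----------------------------
:::::::::..:::...:.:::.......:::....::::::::::..:::::::::---:::::-------:::::::::-::::::::-------:----------------------
::...:::::::::::::::::................:::::...:::::......::::::::::-:::::::::::::::-::---:-:----------------------------
..........::::::::::.:.:.......::.:::::.::::::::..::::::::::::::-----:::-:::::::::-:::-:---::---::----------------------
:::.::........:.....:......:::::::---::::----::....::::::::::::--:::::::--:::::-:-:-:-::::-:---------------------------=
::.:.:.:..::::::...::...::::.::::::::::::::::::..:::::::::::::.:::---:.::---:::::::-:::------------------------------===
::.:::-::::-:::::::.:....:::::::::::.::--::::::::::::::-:--=++++*###*=..::---
[... 13907 characters left out ...]
::...:::----:...::::--::..::::::::::----=---=*=-----:::::::::::::.......::................::::-:
:..:::.......:-:......:::::...:---:::............::::--:....::--==-:..:::::::--:...:::-::::::---::.:::---::::::::::-::......:++-............::....:...
 .......::::::::..:::::----::..::-::.........:::::...:::.....::::-:..:...::::--::---:----:.::::-:::-::::::::::-::::::::.....:---............:::::::...
.........::--::::::::::----:::::...::::.....::::::::.:::::::::::::::::::::::::-::--=--=++-::...::::::-=-:........:..::::...:--=+=::-:::::..::::::::...
..  ..:.::..:::::::::::--=----::::::-::::::::::::::::::-:::-:---::::::--:::--::::-==-:-===-:::::.....-==-:...:...:::::....:===-++-:----:::..:::.......
```

Call:
move_arm(motion=[[0,[0.43,-0.76,0],[0,0,0]],[0,[0.43,-0.76,0],[0,0,0]],[0,[0.43,-0.76,0],[0,0,0]],[0,[0.43,-0.76,0],[0,0,0]],[0,[0.43,-0.76,0],[0,0,0]],[0,[0.43,-0.76,0],[0,0,0]],[0,[0.43,-0.75,0],[0,0,0]],[0,[0.43,-0.75,0],[0,0,0]],[0,[0.43,-0.75,0],[0,0,0]],[0,[0.43,-0.75,0],[0,0,0]],[0,[0.43,-0.75,0],[0,0,0]],[0,[0.43,-0.75,0],[0,0,0]],[0,[0,0,-0.9],[0,0,0]],[0,[0,0,-0.9],[0,0,0]],[0,[0,0,-0.9],[0,0,0]],[0,[0,0,-0.9],[0,0,0]],[0,[0,0,-0.9],[0,0,0]],[0,[0,0,-0.5],[0,0,0]],[0,[0,0,0],[0,0,0]]])

```text
time_s: 60.05
ee_pos: [423.8, -328.1, 92.9]
ee_rot: [-180.0, -0.2, 135.3]
force: [-1.0, -0.9, 0.1]
gripper_width: 0.4
gripper_force: 0.0
```

Call:
move_arm(motion=[[0,[0,0,-0.16],[0,0,0]],[0,[0,0,0],[0,0,0]],[0,[0,0,0],[0,0,0]]])

```text
time_s: 60.3
ee_pos: [426.3, -328.6, 93.0]
ee_rot: [179.9, 0.3, 135.4]
force: [-0.2, 0.3, 0.0]
gripper_width: 0.3
gripper_force: 0.0
```

Call:
move_arm(motion=[[0,[0,0,-0.12],[0,0,0]],[0,[0,0,0],[0,0,0]],[0,[0,0,0],[0,0,0]]])

```text
time_s: 60.55
ee_pos: [426.1, -327.6, 89.5]
ee_rot: [179.9, 0.2, 135.4]
force: [0.3, 0.3, -0.2]
gripper_width: 0.7
gripper_force: 0.0
```

Call:
move_arm(motion=[[0,[0,0,-0.08],[0,0,0]],[0,[0,0,0],[0,0,0]],[0,[0,0,0],[0,0,0]]])

```text
time_s: 60.8
ee_pos: [426.3, -327.8, 88.8]
ee_rot: [179.9, 0.3, 135.4]
force: [-1.9, 1.1, 9.2]
gripper_width: 1.0
gripper_force: 4.5
```

Call:
move_arm(motion=[[0,[0,0,-0.08],[0,0,0]],[0,[0,0,0],[0,0,0]],[0,[0,0,0],[0,0,0]]])

```text
time_s: 61.05
ee_pos: [426.3, -327.8, 88.6]
ee_rot: [179.9, 0.3, 135.4]
force: [-4.7, 2.4, 19.7]
gripper_width: 0.3
gripper_force: 10.3
```

Call:
move_arm(motion=[[0,[0,0,0.5],[0,0,0]],[0,[0,0,1],[0,0,0]],[0,[0,0,1],[0,0,0]],[0,[0,0,1],[0,0,0]],[0,[0,0,1],[0,0,0]],[0,[0,0,1],[0,0,0]],[0,[-0.6,0.6,0.5],[0,0,0]],[0,[-0.6,0.6,0],[0,0,0]],[0,[-0.6,0.6,0],[0,0,0]],[0,[-0.6,0.6,0],[0,0,0]],[0,[0,0,0],[0,0,0]],[0,[0,0,0],[0,0,0]]])

```text
time_s: 62.05
ee_pos: [365.6, -267.1, 235.6]
ee_rot: [179.9, 0.3, 135.4]
force: [-0.4, 0.0, -0.7]
gripper_width: 0.7
gripper_force: 0.0
```

```bash
python3 - <<'E'
from h import *
rep(); s=grab_frame("scene"); t=grab_frame("top")
rs=R.from_euler('z',-132,degrees=True); c=np.array([620,-207,0])
L=[[37,46,4],[37,-46,4],[-37,46,46],[-37,-46,46],[-61.7,0,128]]
print(proj("top",c+rs.apply(L)).round(0).tolist(),proj("scene",c+rs.apply(L)).round(0).tolist())
asc(t,285,165,360,240); print(); asc(s,255,190,325,256)
print("lever scene:"); asc(s,380,196,450,226)
E
```

```text
62.05 F [-0.4  0.  -0.7] w 0.7 p [ 365.6 -267.1  235.6] [179.9   0.3 135.4]
[[344.0, 196.0], [320.0, 230.0], [316.0, 172.0], [291.0, 205.0], [293.0, 169.0]] [[298.0, 220.0], [309.0, 246.0], [269.0, 215.0], [279.0, 241.0], [262.0, 205.0]]
:::::.....:....:::::::.....:::::-:.......:::::-----:::::----::.:........:::
.........:==:..:::::::::...::-::--:::::...:::.:---:::::::::::::::-:........
.....:...:--:.:::...::-:::::-----::::::---::-::::::::::.::...::::--:..:::::
..::::::...::...::..::::::::==--:::::-===-::--:::--::::.::....:::..:::::::.
...::::::::--::::..:::::-::::--:..:::::::::::--------=-:..::..::::.....::::
......::----=*-::::...::::..::-:::....:::::::::..:::::--::...:::-::.. ....:
......::---=*-:---:::::::::.::::::::...:::----:::::---:::::::::::::........
....::::::+#-::------::::::::::...:----:::::----::-+##+--::::::--::........
....::::-*+-::-=--------:::----::::::----::::-----::-=+=:::::::-------:::::
 .....:-*+:::-*%#*+=-----------===-:::-==-::---------::-::::::---=====---:-
  ...:-*=::-+%%%%%%%#*=-------:-====--:::-------:::::::--:::::-----::------
   :*%#-::-+%%%%%%%%%%%%#+
[... 4747 characters left out ...]
**************###*+*********#%%%%%%%%%###*****#%%%%%%#+-.....
****************++**++++**+*+***********++===--:::....:-+******+:.....
******++****+++++++++++*+*+*********++-.    .  ... .  .-=*****+--::...
***********+++++++++++++++++++++++++++=:.             .-=+++==---::...
*********++++++++++++++++++++++++++===-:.     ......::-==+++=-.....:::
********++++++++++++==================-:::-----====++=++++++=:.....:--
***+++++=-==+++++=======================+++++++++++++++++++=-::.:::..:
+====+++=---====---===================++++++++++++++++++++=-::::::::::
+++===+++==-===-====================++++++++++++++++++++++=-::::::::::
======++++=-=-======================++++====++++++++++++++=--:::::..::
```

```bash
python3 -c "
from workcell import *
print(job_done())"
```

```text
the job is handed in; nothing more can be done
None
```

I handed the job in at about 62 s, with no verdict returned: all five rods are in the case, the lid is shut and felt tight when pressed, the lever is home, the bin is level and the scoop is standing upright on the worktop. The robot ended clear of everything and I steered clear of the bottles, though I did not check their positions at the end.

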